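# Candle centrepiece for the shop counter

## Task

Make up the candle centrepiece on the wooden tray. First turn the square terracotta cup, which stands mouth-down, mouth-up and stand it in the middle of the tray; then shake all the pebbles out of the tin shaker evenly over the tray around the cup, in a single layer and with no quarter of the tray left bare, and stand the empty shaker upright on its cork coaster again. The beeswax candle goes upright into the cup, and the other goods near the tray are to be left as they are.

Things in the scene. Friction and masses are not known exactly. Their poses are not given: they have to be found in the camera images.
- tray: dark wooden square tray, fixed on the counter: 240 x 240 mm outside, 224 x 224 mm inside, floor 8 mm thick, rim 8 mm wide and 22 mm high over the counter. Origin under its centre on the counter; x and y run along its sides, z up; these two axes divide it into its four quarters. Yaw within 0.25 rad.
- cup: terracotta square cup, 64 x 64 mm and 56 mm tall, wall 4 mm, inside 56 x 56 mm, floor 5 mm thick, a dark brown glazed rim 10 mm wide at its mouth, 0.17 kg. Origin in the middle of its body (28 mm from foot and mouth, 32 mm from each side); its z axis points out of the mouth (so down at the start), x and y to its flat sides.
- candle: beeswax candle, a cylinder 48 mm across and 72 mm tall, 0.12 kg, standing upright on the counter. Origin at the centre of its foot, z along it to its top.
- coaster: cork coaster fixed on the counter, 110 (x) x 80 (y) x 5 mm. Origin under its centre, z up; the shaker stands on it, 5 mm above the counter.
- shaker: open-topped flat tin, 80 (x) x 36 (y) x 100 mm tall, wall and floor 3 mm, 0.11 kg empty, upright on the coaster. A 6 mm bar along y across the mouth leaves two slots of 34 x 30 mm, one at each narrow (x) side. Tipped a little past level over a narrow side and shaken lengthwise it lets pebbles out by ones and twos; all are out by 30 degrees past level. Origin: centre of its foot, z to the mouth.
- shaker_mouth (a point): centre of the shaker's mouth, 100 mm above the centre of its foot.
- pebble0: grey polished pebble, a rounded disc 24 mm across and 16 mm thick, 16 g; origin at its centre, z along its short axis. Seven to nine pebbles are present, all in the shaker at the start; the others are absent. Pebbles slide on the tin and on one another with friction about 0.35.
- pebble1: grey polished pebble, a rounded disc 24 mm across and 16 mm thick, 16 g; origin at its centre, z along its short axis. Seven to nine pebbles are present, all in the shaker at the start; the others are absent. Pebbles slide on the tin and on one another with friction about 0.35.
- pebble2: grey polished pebble, a rounded disc 24 mm across and 16 mm thick, 16 g; origin at its centre, z along its short axis. Seven to nine pebbles are present, all in the shaker at the start; the others are absent. Pebbles slide on the tin and on one another with friction about 0.35.
- pebble3: grey polished pebble, a rounded disc 24 mm across and 16 mm thick, 16 g; origin at its centre, z along its short axis. Seven to nine pebbles are present, all in the shaker at the start; the others are absent. Pebbles slide on the tin and on one another with friction about 0.35.
- pebble4: grey polished pebble, a rounded disc 24 mm across and 16 mm thick, 16 g; origin at its centre, z along its short axis. Seven to nine pebbles are present, all in the shaker at the start; the others are absent. Pebbles slide on the tin and on one another with friction about 0.35.
- pebble5: grey polished pebble, a rounded disc 24 mm across and 16 mm thick, 16 g; origin at its centre, z along its short axis. Seven to nine pebbles are present, all in the shaker at the start; the others are absent. Pebbles slide on the tin and on one another with friction about 0.35.
- pebble6: grey polished pebble, a rounded disc 24 mm across and 16 mm thick, 16 g; origin at its centre, z along its short axis. Seven to nine pebbles are present, all in the shaker at the start; the others are absent. Pebbles slide on the tin and on one another with friction about 0.35.
- pebble7: grey polished pebble, a rounded disc 24 mm across and 16 mm thick, 16 g; origin at its centre, z along its short axis. Seven to nine pebbles are present, all in the shaker at the start; the others are absent. Pebbles slide on the tin and on one another with friction about 0.35.
- pebble8: grey polished pebble, a rounded disc 24 mm across and 16 mm thick, 16 g; origin at its centre, z along its short axis. Seven to nine pebbles are present, all in the shaker at the start; the others are absent. Pebbles slide on the tin and on one another with friction about 0.35.
- tin: bystander: yellow tin with a black cap, 54 mm across and 100 mm tall, near the tray. Origin at the centre of its foot.
Things that resemble listed ones, but are neither listed nor needed, are in the scene too. Leave any blue look-alike of the candle alone.

How it is judged (in metres and radians):
On the way, in this order (a step that is already met when the one before it is completed fails the run):
1. the cup stands mouth-up in the middle of the tray (angle between cup's own z axis and vertical below 0.12 rad and horizontal distance between cup and tray below 0.025 m and z of cup in the frame of tray below 0.043 m), for 0.3 s.
2. the shaker is tipped past level with its mouth over the tray (angle between shaker's own z axis and vertical above 1.4 rad and z of shaker_mouth in the frame of tray above 0.02 m and x of shaker_mouth in the frame of tray between -0.13 and 0.13 m and y of shaker_mouth in the frame of tray between -0.13 and 0.13 m), for 0.2 s.
At the end, for the whole second after the job is handed in: Cup mouth-up (7 deg), centre within 25 mm of the tray's; candle upright on the cup's floor; every pebble at rest on the tray floor, outside the cup, none on another (centre under 30 mm high), at least one in each quarter; shaker upright (6 deg) on the coaster within 30 mm of its centre (all of step 1 and angle between candle's own z axis and vertical below 0.2 rad and horizontal distance between candle and cup below 0.012 m and z of candle in the frame of cup below -0.016 m and x of pebble0 in the frame of tray between -0.112 and 0.112 m and y of pebble0 in the frame of tray between -0.112 and 0.112 m and z of pebble0 in the frame of tray between 0.008 and 0.03 m and horizontal distance between each of pebble0, pebble1, pebble2, pebble3, pebble4, pebble5, pebble6, pebble7, pebble8 and cup above 0.033 m and linear speed of each of pebble0, pebble1, pebble2, pebble3, pebble4, pebble5, pebble6, pebble7, pebble8, cup, shaker below 0.03 m/s and x of pebble1 in the frame of tray between -0.112 and 0.112 m and y of pebble1 in the frame of tray between -0.112 and 0.112 m and z of pebble1 in the frame of tray between 0.008 and 0.03 m and x of pebble2 in the frame of tray between -0.112 and 0.112 m and y of pebble2 in the frame of tray between -0.112 and 0.112 m and z of pebble2 in the frame of tray between 0.008 and 0.03 m and x of pebble3 in the frame of tray between -0.112 and 0.112 m and y of pebble3 in the frame of tray between -0.112 and 0.112 m and z of pebble3 in the frame of tray between 0.008 and 0.03 m and x of pebble4 in the frame of tray between -0.112 and 0.112 m and y of pebble4 in the frame of tray between -0.112 and 0.112 m and z of pebble4 in the frame of tray between 0.008 and 0.03 m and x of pebble5 in the frame of tray between -0.112 and 0.112 m and y of pebble5 in the frame of tray between -0.112 and 0.112 m and z of pebble5 in the frame of tray between 0.008 and 0.03 m and x of pebble6 in the frame of tray between -0.112 and 0.112 m and y of pebble6 in the frame of tray between -0.112 and 0.112 m and z of pebble6 in the frame of tray between 0.008 and 0.03 m and x of pebble7 in the frame of tray between -0.112 and 0.112 m and y of pebble7 in the frame of tray between -0.112 and 0.112 m and z of pebble7 in the frame of tray between 0.008 and 0.03 m and x of pebble8 in the frame of tray between -0.112 and 0.112 m and y of pebble8 in the frame of tray between -0.112 and 0.112 m and z of pebble8 in the frame of tray between 0.008 and 0.03 m and ((x of pebble0 in the frame of tray above 0 m and y of pebble0 in the frame of tray above 0 m) or (x of pebble1 in the frame of tray above 0 m and y of pebble1 in the frame of tray above 0 m) or (x of pebble2 in the frame of tray above 0 m and y of pebble2 in the frame of tray above 0 m) or (x of pebble3 in the frame of tray above 0 m and y of pebble3 in the frame of tray above 0 m) or (x of pebble4 in the frame of tray above 0 m and y of pebble4 in the frame of tray above 0 m) or (x of pebble5 in the frame of tray above 0 m and y of pebble5 in the frame of tray above 0 m) or (x of pebble6 in the frame of tray above 0 m and y of pebble6 in the frame of tray above 0 m) or (x of pebble7 in the frame of tray above 0 m and y of pebble7 in the frame of tray above 0 m) or (x of pebble8 in the frame of tray above 0 m and y of pebble8 in the frame of tray above 0 m)) and ((x of pebble0 in the frame of tray above 0 m and y of pebble0 in the frame of tray below 0 m) or (x of pebble1 in the frame of tray above 0 m and y of pebble1 in the frame of tray below 0 m) or (x of pebble2 in the frame of tray above 0 m and y of pebble2 in the frame of tray below 0 m) or (x of pebble3 in the frame of tray above 0 m and y of pebble3 in the frame of tray below 0 m) or (x of pebble4 in the frame of tray above 0 m and y of pebble4 in the frame of tray below 0 m) or (x of pebble5 in the frame of tray above 0 m and y of pebble5 in the frame of tray below 0 m) or (x of pebble6 in the frame of tray above 0 m and y of pebble6 in the frame of tray below 0 m) or (x of pebble7 in the frame of tray above 0 m and y of pebble7 in the frame of tray below 0 m) or (x of pebble8 in the frame of tray above 0 m and y of pebble8 in the frame of tray below 0 m)) and ((x of pebble0 in the frame of tray below 0 m and y of pebble0 in the frame of tray above 0 m) or (x of pebble1 in the frame of tray below 0 m and y of pebble1 in the frame of tray above 0 m) or (x of pebble2 in the frame of tray below 0 m and y of pebble2 in the frame of tray above 0 m) or (x of pebble3 in the frame of tray below 0 m and y of pebble3 in the frame of tray above 0 m) or (x of pebble4 in the frame of tray below 0 m and y of pebble4 in the frame of tray above 0 m) or (x of pebble5 in the frame of tray below 0 m and y of pebble5 in the frame of tray above 0 m) or (x of pebble6 in the frame of tray below 0 m and y of pebble6 in the frame of tray above 0 m) or (x of pebble7 in the frame of tray below 0 m and y of pebble7 in the frame of tray above 0 m) or (x of pebble8 in the frame of tray below 0 m and y of pebble8 in the frame of tray above 0 m)) and ((x of pebble0 in the frame of tray below 0 m and y of pebble0 in the frame of tray below 0 m) or (x of pebble1 in the frame of tray below 0 m and y of pebble1 in the frame of tray below 0 m) or (x of pebble2 in the frame of tray below 0 m and y of pebble2 in the frame of tray below 0 m) or (x of pebble3 in the frame of tray below 0 m and y of pebble3 in the frame of tray below 0 m) or (x of pebble4 in the frame of tray below 0 m and y of pebble4 in the frame of tray below 0 m) or (x of pebble5 in the frame of tray below 0 m and y of pebble5 in the frame of tray below 0 m) or (x of pebble6 in the frame of tray below 0 m and y of pebble6 in the frame of tray below 0 m) or (x of pebble7 in the frame of tray below 0 m and y of pebble7 in the frame of tray below 0 m) or (x of pebble8 in the frame of tray below 0 m and y of pebble8 in the frame of tray below 0 m)) and angle between shaker's own z axis and vertical below 0.1 rad and horizontal distance between shaker and coaster below 0.03 m and z of shaker in the frame of coaster below 0.01 m); the robot touches nothing.
It fails at once if the tin is moved by more than 30 mm or tipped (distance of tin from where it was at the start of the episode above 0.03 m or angle between tin's own z axis and vertical above 0.4 rad).
Of pebble6, pebble7, pebble8 only 1 to 3 are there at a start; the rules pass over those that are not, and their reading is None.
At some moment in a run one of cup may be knocked a few centimetres aside while the robot is not near it.
It also fails if it takes over 210 s, if anything falls off the work surface, if the arm or the gripper's body presses on something with over 40 N, if the wrist force passes 120 N, or if a joint passes its speed limit or range.

## Robot

A 6-joint arm with a two-finger parallel gripper is mounted at the origin on the work surface. World frame = base frame: x ahead of the robot, y to its left, z up, the work surface at z = 0. Lengths are in mm, angles in rad, forces in N, time in s.
With the tool pointing down it reaches from about 350 to 775 mm from the base axis. Payload 7.3 kg.
Tool frame: the origin (TCP) lies at the very end of the fingers, on their centre line; the grasp point (between the pads) lies 19 mm behind it; z points along the fingers, y is the line along which they close (so a half turn about z gives the same grasp; the last joint's range is limited). The gripper opens to 92 mm and grips with 3 to 60 N. Pads are 19 mm wide; open, the fingers measure 130 mm over their backs; the gripper's body (75 mm by 190 mm) begins 47 mm behind the grasp point.
Start: joints at [1.062, 0.342, 1.524, -0, 1.275, -0.146], TCP at [186.306, 490.851, 226.741] pointing down, gripper open.
Joint ranges: [-2.53, 2.53], [-0.77, 2.02], [0.04, 2.7], [-1, 4.14], [0.28, 2.66], [-3.11, 3.11]. Speed limits (rad/s): [2.57, 2.57, 3.14, 3.14, 3.14, 3.14].

## Interface

Orientations are given as [roll, pitch, yaw] about the fixed x, y, z axes, in that order (R = Rz(yaw) Ry(pitch) Rx(roll)).
In Python, from plant import get_obs, optics, ticket, finder gives the robot as it stands.
- The arm moves only by the tool send_rows, never from a script. Its arguments are lists of equal length, an entry for each row: "offset": the shift along the tool's x, y, z scaled (see below), a list of three; "delta_rot": the turn, a rotation vector about the tool's x, y, z scaled (see below), a list of three. In form: {"offset": [[dx, dy, dz], ...], "delta_rot": [[rx, ry, rz], ...]}. A call has 1 to 8 rows; each row is the pose to reach, as a shift and turn from the pose commanded when the call began, along the tool's axes at that moment, turning the shorter way round; what a row does not reach only later rows make up. The controller multiplies each number of a shift by 120 mm and each number of a turn by 360 degrees. A row lasts 1/8 s, in which the tool goes at most 62.5 mm and 10.7 degrees, less where a joint would pass 70% of its speed; a pose out of reach is approached as far as the arm can. A call with a number of a shift or a turn outside -1 to 1 is refused whole. A call with a gripper value outside its range is refused whole. "grip" is the opening, from 0 (shut) to 1 (fully open), set as the call begins (left out, the last holds). The fingers move at their own pace and stop on an object; the grip force is fixed at half the most. Time passes only in rows, so rows that repeat a pose let the fingers close. It gives the time, the measured TCP pose, the force, the opening and the grip force at its end, in the units of the state.
- get_obs(): the state, without advancing time (a new reading comes with each control period).
- optics.capture(name): name is "side" or "top" or "wrist"; returns the picture (384x512x3 uint8, red, green, blue); there is no depth.
- optics.get_calibration(name): a dict with "fx", "fy", "cx", "cy" (pixels), "world_from_camera" (4x4, takes a point from camera to world coordinates). Camera axes: x right, y down, z forward; pixel columns grow to the right and rows downward; lengths in mm; the calibration is good to about 2 mm. A picture is of the moment at which its call begins: read the wrist's pose just before it. get_calibration takes no time and is no camera call; for the wrist camera it gives the pose at the moment of the call.
- ticket.close_job(): hands the job in; it is judged then, once.
Trained networks look in the newest picture that a camera, given by its name, has taken for a name from the list of things; names that differ only in an ending like _2 or _b are one class to them, and where a whole thing is asked for, a point or a joint stands for the part that bears it (a point fixed in the world has none). Each returns a list of dicts, best first, with "confidence" (0 to 1); they miss things now and then, are a little off and sometimes report something else, mostly with a low value. They report only what shows in the picture. A call takes as long as a camera call. They do not tell look-alikes from the thing itself.
- finder.boxes_of(target, camera): "box" ([left, top, right, bottom] in pixels, round what is visible of it).
- finder.silhouettes(target, camera): "region" (384x512 bool, what is visible of it) and "box" ([left, top, right, bottom] in pixels, round what is visible of it).
- finder.pinpoint(target, camera): "uv" ([column, row] in pixels: a listed point, or the origin of a listed thing).
The state is a dict: "time": time; "joint_positions": joint angles; "dq": joint speeds; "tau": joint torques, N m; "tool_pos": TCP position; "tcp_rot": TCP orientation; "contact_force": force on the tool from outside, world axes, zero at the start; "moment": the same for the moment, N m; "grip_width": finger opening in mm; "finger_force": force on a finger pad.
Only numpy, scipy, OpenCV 4.12 (cv2) and the standard library are available. Lean on these libraries where they do the work, as an engineer would, in place of code of your own. Each camera call takes 0.05 s, during which the arm holds its last target. There are 200 camera calls.

## Working session

There is one attempt and no reset: what is moved stays moved. The work goes in short steps, Python scripts to look and compute and a tool call to move; the robot and the scene stay as the last step left them, time stands still between calls to the robot, and variables do not carry over. Pictures are saved under pics/ and viewed, at most 14 in all, crops included, and the job is handed in when it is done.

Besides the shell and the picture viewer there is one more tool, called in YAML: its name, and indented under it one key for each argument. send_rows: Moves the arm, as the interface text tells. Its arguments: {"type":"object","properties":{"offset":{"type":"array"},"delta_rot":{"type":"array"},"grip":{"type":"number"}},"required":["offset","delta_rot"]}

```bash
ls; mkdir -p pics; python3 - <<'E'
from plant import get_obs, optics, finder
import cv2,numpy as np
o=get_obs();print(o)
ims=[]
for c in("top","side"):
    im=optics.capture(c);ims.append(im);k=optics.get_calibration(c);print(c,{a:(np.round(b,3).tolist() if a=="world_from_camera" else b) for a,b in k.items()})
    for t in("tray","cup","candle","coaster","shaker","tin"):
        print(t,[(np.round(d['uv']).tolist(),round(d['confidence'],2)) for d in finder.pinpoint(t,c)])
    cv2.imwrite(f"pics/{c}0.png",cv2.resize(im[...,::-1],(800,600)))
E
```

```text
pics
{'time': 0.0, 'joint_positions': array([ 1.06201635e+00,  3.42716314e-01,  1.52502013e+00,  7.04722433e-06,
        1.27538615e+00, -1.45998844e-01]), 'dq': array([ 0.00102429, -0.00078679, -0.00048489, -0.00010455, -0.0001376 ,
       -0.00036543]), 'tau': array([ 9.06045370e-04, -4.31230438e+01, -2.44230151e+01,  7.18078692e-02,
        5.57597622e-02, -1.14620548e-04]), 'tool_pos': array([186.08704713, 490.48113187, 226.04719874]), 'tcp_rot': array([-3.14007997e+00, -2.29244320e-04,  2.77880929e+00]), 'contact_force': array([-0.28073742,  0.12290296, -0.1082955 ]), 'moment': array([ 0.02026166, -0.03514187,  0.01308541]), 'finger_force': 0.0, 'grip_width': 91.75110823911604}
top {'fx': 417.88626121695705, 'fy': 417.88626121695705, 'cx': 259.57991836700705, 'cy': 190.31347442276245, 'world_from_camera': [[-0.027, -0.987, 0.162, 359.484], [-1.0, 0.027, -0.002, -6.547], [-0.003, -0.162, -0.987, 1049.908], [0.0, 0.0, 0.0, 1.0]]}
tray [([266.0, 176.0], 0.56)]
cup []
candle [([186.0, 152.0], 0.96), ([147.0, 157.0], 0.76)]
coaster [([372.0, 220.0], 0.79), ([376.0, 220.0], 0.4)]
shaker [([372.0, 225.0], 0.9)]
tin [([360.0, 151.0], 0.71)]
side {'fx': 476.3029241481552, 'fy': 476.3029241481552, 'cx': 253.90336046735706, 'cy': 187.0964768129582, 'world_from_camera': [[0.837, -0.363, 0.409, 40.028], [-0.547, -0.527, 0.65, -803.998], [-0.02, -0.768, -0.64, 880.95], [0.0, 0.0, 0.0, 1.0]]}
tray [([270.0, 215.0], 0.75)]
cup []
candle [([249.0, 168.0], 0.82), ([229.0, 150.0], 0.65)]
coaster [([285.0, 301.0], 0.72)]
shaker [([287.0, 301.0], 0.73)]
tin [([345.0, 263.0], 0.56)]
```

View pics/top0.png

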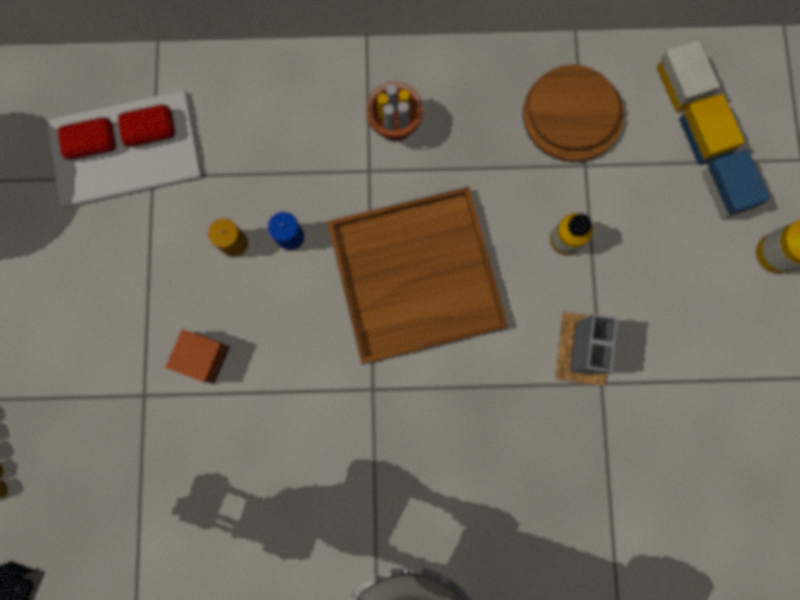

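View pics/side0.png

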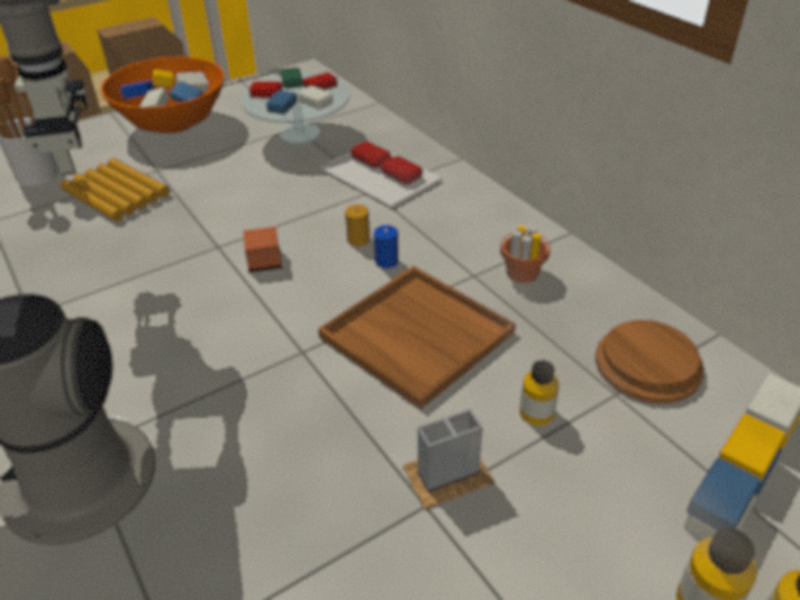

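Candidates (512×384 top pixels):
- **Cup:** orange block at (127,228). The pen pot at (252,70) could be mistaken for it.
- **Candle:** amber cylinder at (146,152). The blue one at (184,147) is the look-alike.
- **Shaker:** grey tin at (383,220).
- **Tin:** the yellow one with the black cap at (366,149). The other bottles are at the far right, around (505,155).

I choose the orange block, the amber candle and the grey tin, and will check each in one crop.

```bash
cat > h.py <<'E'
import numpy as np, cv2
from scipy.spatial.transform import Rotation as R
from plant import get_obs, optics, finder
def ray(c,uv,z):
    k=optics.get_calibration(c); T=np.array(k["world_from_camera"])
    d=T[:3,:3]@[(uv[0]-k["cx"])/k["fx"],(uv[1]-k["cy"])/k["fy"],1.]
    return T[:3,3]+d*(z-T[2,3])/d[2]
def proj(c,p,k=None):
    k=k or optics.get_calibration(c); T=np.linalg.inv(np.array(k["world_from_camera"])); q=(np.atleast_2d(p)@T[:3,:3].T)+T[:3,3]
    return np.c_[k["fx"]*q[:,0]/q[:,2]+k["cx"],k["fy"]*q[:,1]/q[:,2]+k["cy"]]
def best(t,c,f=None):
    l=finder.silhouettes(t,c); return l
def rect(region):
    ct,_=cv2.findContours(region.astype(np.uint8),cv2.RETR_EXTERNAL,cv2.CHAIN_APPROX_NONE)
    return max(ct,key=cv2.contourArea)
E
python3 - <<'E'
from h import *
im=optics.capture("top")
for t in("tray","coaster","shaker","cup","candle","tin"):
    for d in finder.silhouettes(t,"top"):
        r=d['region'];c=rect(r);print(t,round(d['confidence'],2),d['box'],r.sum(),[np.round(x,1) for x in cv2.minAreaRect(c)])
        if t=="tray":
            b=cv2.boxPoints(cv2.minAreaRect(c));w=np.array([ray("top",p,22) for p in b]);print(w.round(0).tolist(),w.mean(0))
hsv=cv2.cvtColor(im,cv2.COLOR_RGB2HSV)
print(im[225:232:3,122:132:4].tolist(),hsv[228,127])
for n,uv,z in(("cup",(124,226),56),("candle",(143,146),72),("shaker",(385,219),105),("tin",(371,144),100),("tray",(266,176),0)):print(n,ray("top",uv,z).round(0))
crop=np.hstack([cv2.resize(im[130:260,100:230],(390,390)),cv2.resize(im[130:260,330:460],(390,390))])
cv2.imwrite("pics/crop.png",crop[...,::-1])
E
```

```text
tray 0.77 [208.4, 120.7, 322.8, 232.2] 8951 [array([266.1, 175.5]), array([94.6, 97. ]), np.float64(76.0)]
[[657.0, 120.0, 22.0], [713.0, -121.0, 22.0], [475.0, -168.0, 22.0], [423.0, 66.0, 22.0]] [567.26492931 -25.7766689   22.        ]
coaster 0.77 [354.8, 197.6, 388.3, 248.6] 581 [array([371.5, 223.5]), array([47., 31.]), np.float64(90.0)]
shaker 0.88 [364.0, 200.6, 396.8, 240.9] 869 [array([379.6, 220.2]), array([26.4, 38.5]), np.float64(6.3)]
cup 0.87 [106.0, 212.5, 145.8, 247.3] 923 [array([126. , 228.2]), array([33.9, 27.9]), np.float64(21.0)]
candle 0.8 [133.7, 140.9, 160.0, 164.5] 471 [array([145.5, 152. ]), array([27.6, 19.1]), np.float64(45.0)]
candle 0.74 [174.1, 135.4, 192.2, 161.9] 400 [array([183., 148.]), array([25.5, 18.4]), np.float64(45.0)]
[[[133, 68, 34], [132, 66, 34], [131, 66, 37]], [[133, 67, 33], [134, 68, 37], [130, 65, 34]], [[136, 69, 36], [133, 66, 30], [131, 66, 34]]] [ 10 190 133]
cup [445. 316.  56.]
candle [636. 270.  72.]
shaker [ 441. -290.  105.]
tin [ 618. -272.  100.]
tray [568. -26.   0.]
```

View pics/crop.png

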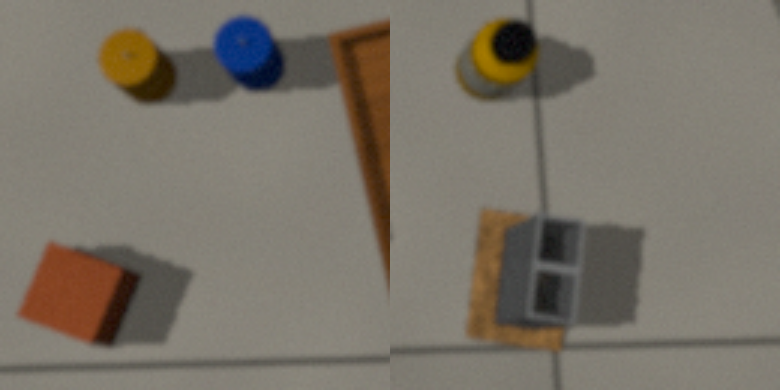

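```bash
cat >> h.py <<'E'
def pose():
    o=get_obs(); return np.array(o["tool_pos"],float),R.from_euler("xyz",o["tcp_rot"])
def rows(p0,R0,targets,dec=4):
    """targets: list of (pos, Rotation) -> printed offset/delta_rot for each"""
    for p,Rt in targets:
        off=R0.inv().apply(np.array(p)-p0)/120; dr=(R0.inv()*Rt).as_rotvec()/(2*np.pi)
        print("off",(np.round(off,dec)+0.).tolist(),"rot",(np.round(dr,dec)+0.).tolist())
def Rt(d,y):
    """tool with z along d, y closest to given y"""
    d=np.array(d,float)/np.linalg.norm(d); y=np.array(y,float); y-=d*(y@d); y/=np.linalg.norm(y)
    return R.from_matrix(np.c_[np.cross(y,d),y,d])
E
python3 - <<'E'
from h import *
k=optics.get_calibration("wrist");p,r=pose();T=np.array(k["world_from_camera"])
print(k["fx"],k["cx"],k["cy"],"cam pos in tool",r.inv().apply(T[:3,3]-p).round(1),"\ncamR in tool\n",(r.as_matrix().T@T[:3,:3]).round(2))
print("tool\n",r.as_matrix().round(3))
for n,l,z in(("cup",[(117.3,211),(145.7,220),(132.3,244.3),(106.7,235)],56),("shaker",[(380,202.7),(394.3,204),(391,237.7),(376,236)],105)):
    w=np.array([ray("top",q,z)[:2] for q in l]);e=np.roll(w,-1,0)-w
    print(n,w.mean(0).round(1),np.linalg.norm(e,axis=1).round(1),np.degrees(np.arctan2(e[:,1],e[:,0])).round(1))
# view pose over cup
rows(p,r,[([430,300,300],r)])
E
```

```text
327.9112888979547 256.41693085816877 186.31059502619587 cam pos in tool [  74.6    1.  -157.9] 
camR in tool
 [[-0.   -0.96 -0.28]
 [ 1.    0.   -0.  ]
 [ 0.   -0.28  0.96]]
tool
 [[-0.935  0.355  0.   ]
 [ 0.355  0.935  0.   ]
 [-0.     0.    -1.   ]]
cup [441.3 312.8] [72.3 64.5 65.6 61.3] [-108.9  151.6   69.   -22.6]
shaker [ 438.4 -290.9] [32.5 77.2 33.7 76.6] [-96.8 170.   82.  -10.9]
off [-2.4631, -0.7664, -0.6104] rot [0.0, 0.0, 0.0]
```

send_rows:
  offset:
    - [-0.82,-0.26,-0.2]
    - [-0.82,-0.26,-0.2]
    - [-0.82,-0.26,-0.2]
  delta_rot:
    - [0,0,0]
    - [0,0,0]
    - [0,0,0]

```text
time: 1.42
tool_pos: [269.3, 425.7, 251.6]
tcp_rot: [3.14, 0.001, 2.775]
contact_force: [0.1, -0.2, -0.3]
grip_width: 91.9
finger_force: 0.0
```

send_rows:
  offset:
    - [-0.82,-0.26,-0.2]
    - [-0.82,-0.26,-0.2]
    - [-0.82,-0.26,-0.2]
  delta_rot:
    - [0,0,0]
    - [0,0,0]
    - [0,0,0]

```text
time: 1.8
tool_pos: [349.6, 362.0, 275.1]
tcp_rot: [3.141, 0.001, 2.776]
contact_force: [-0.2, 0.7, 0.4]
grip_width: 91.4
finger_force: 0.0
```

send_rows:
  offset:
    - [-0.7,-0.26,-0.2]
    - [-0.7,-0.26,-0.2]
    - [-0.7,-0.26,-0.2]
    - [-0.7,-0.26,-0.2]
  delta_rot:
    - [0,0,0]
    - [0,0,0]
    - [0,0,0]
    - [0,0,0]

```text
time: 2.3
tool_pos: [414.2, 304.8, 298.1]
tcp_rot: [-3.141, -0.002, 2.78]
contact_force: [0.3, 0.1, 0.2]
grip_width: 92.0
finger_force: 0.0
```

```bash
python3 - <<'E'
from h import *
o=get_obs();print(o["joint_positions"].round(4),o["tool_pos"],o["tcp_rot"])
im=optics.capture("wrist");cv2.imwrite("pics/w1.png",im[...,::-1])
for d in finder.silhouettes("cup","wrist"):
    c=rect(d['region']);b=cv2.boxPoints(cv2.minAreaRect(c));print(d['confidence'],d['box'],b.round().tolist())
E
```

```text
[ 4.8460e-01  2.7650e-01  1.4200e+00  9.0000e-04  1.4465e+00 -7.2460e-01] [414.24846116 304.77486862 298.07561402] [-3.14118149e+00 -1.55447537e-03  2.77987920e+00]
0.71 [246.2, 141.0, 302.1, 198.0] [[249.0, 197.0], [250.0, 139.0], [302.0, 141.0], [301.0, 198.0]]
```

View pics/w1.png

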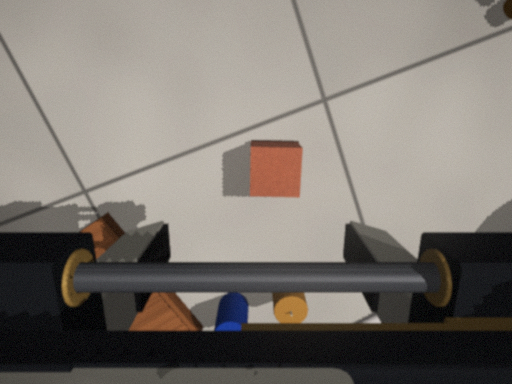

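The wrist view shows the orange cup squarely aligned with the tool axes. Its top-face corners are at about (250,148), (301,148), (300,196) and (250,196). The amber candle is at (290,300) and the blue one at (232,312).

```bash
python3 - <<'E'
from h import *
k=[ray("wrist",q,56) for q in((250,148),(301,148),(300,196),(250,196))];k=np.array(k);c=k.mean(0);e=np.roll(k,-1,0)-k
print(c,np.linalg.norm(e,axis=1),np.degrees(np.arctan2(e[:,1],e[:,0])))
p,r=pose();x,y,z=r.as_matrix().T
c[2]=32
Rn=r*R.from_rotvec([0,-np.pi/4,0]);d=Rn.as_matrix()[:,2];print("d",d)
g=c+19*d
rows(p,r,[(g-110*d,Rn)]);rows(g-110*d,Rn,[(g,Rn)]);print(g)
E
```

```text
[444.08388178 319.30349414  56.        ] [62.66175497 61.90334824 64.0435123  61.90856662] [  69.32966273  -19.7138556  -110.65882913  159.00721581]
d [ 0.66076507 -0.2497324  -0.70782996]
off [0.3444, 0.202, 1.6825] rot [0.0, -0.125, 0.0]
off [0.0, 0.0, 0.9167] rot [0.0, 0.0, 0.0]
[456.63841816 314.55857847  18.55123085]
```

send_rows:
  offset:
    - [0.344,0.202,1.0]
    - [0.344,0.202,1.0]
    - [0.344,0.202,1.0]
    - [0.344,0.202,1.0]
    - [0.344,0.202,1.0]
    - [0.344,0.202,1.0]
    - [0.344,0.202,1.0]
  delta_rot:
    - [0,-0.125,0]
    - [0,-0.125,0]
    - [0,-0.125,0]
    - [0,-0.125,0]
    - [0,-0.125,0]
    - [0,-0.125,0]
    - [0,-0.125,0]

```text
time: 3.28
tool_pos: [385.4, 343.0, 181.5]
tcp_rot: [-3.139, 0.782, 2.781]
contact_force: [0.2, 0.6, 0.3]
grip_width: 91.8
finger_force: 0.0
```

send_rows:
  offset:
    - [0.4826,0,0.4826]
    - [0.4826,0,0.4826]
    - [0.4826,0,0.4826]
    - [0.4826,0,0.4826]
  delta_rot:
    - [0,0,0]
    - [0,0,0]
    - [0,0,0]
    - [0,0,0]

```text
time: 3.78
tool_pos: [378.8, 358.2, 118.6]
tcp_rot: [-3.11, 0.742, 2.776]
contact_force: [0.5, -0.3, 0.3]
grip_width: 91.6
finger_force: 0.0
```

```bash
python3 - <<'E'
from h import *
o=get_obs();print(o["joint_positions"].round(4),o["tool_pos"],o["tcp_rot"])
im=optics.capture("wrist");cv2.imwrite("pics/w2.png",im[...,::-1])
p,r=pose();g=np.array([456.64,314.56,18.6]);rows(p,r,[(g,r)])
E
```

```text
[ 1.0228  0.5167  1.8774 -0.9961  0.9241  0.5314] [378.76126342 358.22945075 118.63835396] [-3.10971058  0.74186237  2.77648075]
off [0.0198, -0.0732, 1.1159] rot [0.0, 0.0, 0.0]
```

View pics/w2.png

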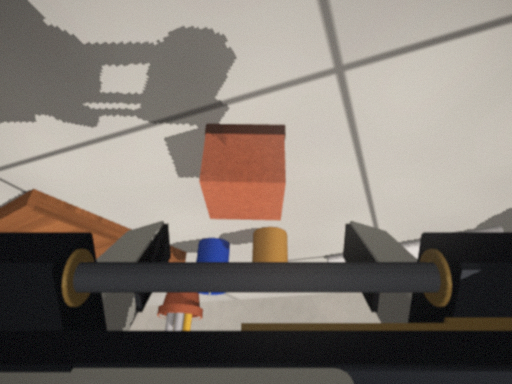

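```bash
cat > kin.py <<'E'
from h import *
from scipy.optimize import least_squares
import json,os
Y=lambda a:R.from_rotvec([0,a,0]); Z=lambda a:R.from_rotvec([0,0,a])
DATA=[([1.06201635,.34271631,1.52502,0,1.27538615,-.145998844],[186.087,490.481,226.047],[-3.14008,-.00022924,2.77880929]),
([.4846,.2765,1.42,.0009,1.4465,-.7246],[414.248,304.775,298.076],[-3.14118,-.00155,2.77988]),
([1.0228,.5167,1.8774,-.9961,.9241,.5314],[378.761,358.229,118.638],[-3.10971,.741862,2.776481])]
if os.path.exists("data.json"): DATA+=json.load(open("data.json"))
def log():
    o=get_obs();l=json.load(open("data.json")) if os.path.exists("data.json") else []
    l.append([list(map(float,o[k])) for k in("joint_positions","tool_pos","tcp_rot")]);json.dump(l,open("data.json","w"))
def fk(q,P,s4=1,s6=1,c6=0):
    a1,oy,d1,L2,e,L3,ow,L6=P
    r1=Z(q[0]);r2=r1*Y(q[1]);r3=r2*Y(q[2]);r4=r3*Z(s4*q[3]);r5=r4*Y(q[4]);r6=r5*Z(s6*q[5]+c6)
    p=r1.apply([a1,oy,d1])+r2.apply([0,0,L2])+r3.apply([e,0,L3])+r4.apply([0,ow,0])+r5.apply([0,0,L6])
    return p,r6
E
python3 - <<'E'
from kin import *
for s4 in(1,-1):
  for s6 in(1,-1):
    print(s4,s6,[ (fk(q,[0]*8,s4,s6)[1].inv()*R.from_euler("xyz",e)).as_rotvec().round(3).tolist() for q,p,e in DATA])
E
```

```text
1 1 [[-0.0, 0.0, 1.571], [0.0, -0.0, 1.571], [-0.0, 0.0, 1.571]]
1 -1 [[-0.0, 0.0, 1.279], [-0.0, -0.0, 0.122], [-0.0, -0.0, 2.634]]
-1 1 [[-0.0, 0.0, 1.571], [-0.002, 0.0, 1.571], [0.369, -1.421, 0.059]]
-1 -1 [[-0.0, 0.0, 1.279], [-0.001, 0.001, 0.122], [1.086, -1.086, 0.915]]
```

```bash
cat >> kin.py <<'E'
P0=np.array([0,76,220,400,0,400,0,250.])
def fit():
    f=lambda P:np.r_[np.concatenate([fk(q,P,c6=np.pi/2)[0]-p for q,p,e in DATA]),(P-P0)*[.02,.02,.002,.01,.02,.01,.02,.002]]
    s=least_squares(f,P0);return s.x,s.fun[:3*len(DATA)]
PF=None
LO=np.array([-2.53,-.77,.04,-1,.28,-3.11]);HI=np.array([2.53,2.02,2.7,4.14,2.66,3.11])
def ik(p,Rw):
    """best in-range solution; returns q, pos err mm, rot err rad, margin"""
    global PF
    if PF is None: PF=fit()[0]
    best=None
    az=np.arctan2(p[1],p[0])
    for q40 in(-.6,0,1,2,3,3.8):
      for q50 in(.7,1.6):
        for q60 in (-2,0,2):
            f=lambda q:np.r_[(lambda pr:np.r_[(pr[0]-p),200*(Rw.inv()*pr[1]).as_rotvec()])(fk(q,PF,c6=np.pi/2))]
            s=least_squares(f,np.clip([az,.4,1.6,q40,q50,q60],LO+.01,HI-.01),bounds=(LO,HI),max_nfev=40)
            m=np.min(np.minimum(s.x-LO,HI-s.x))
            if best is None or (s.cost<best[1]-1 or (s.cost<best[1]+1 and m>best[2])): best=(s.x,s.cost,m)
            if best[1]<.01 and best[2]>.15: return best
    return best
E
python3 - <<'E'
from kin import *
x,f=fit();print(x.round(1),f.round(1))
c=np.array([444.1,319.3,32]);
for az in(-20.7,69.3,159.3,249.3):
  for tilt in (-60,-45,-30,0,30,45,60):
    a=np.radians(az);u=np.array([np.cos(a),np.sin(a),0]);v=np.array([-u[1],u[0],0]);t=np.radians(tilt)
    d=u*np.sin(t)-np.array([0,0,1])*np.cos(t)
    b=ik(c+19*d,Rt(d,v)); 
    print(az,tilt,b[0].round(2),"cost %.2f m %.2f"%b[1:])
E
```

```text
[ 16.4  79.5 275.9 426.3  20.1 382.   -3.1 320.2] [-0.2 -0.3  0.2  0.3  0.1 -0.1  0.1  0.1 -0.1]
-20.7 -60 [ 0.21  1.23  0.94  0.52  1.89 -1.08] cost 0.00 m 0.77
-20.7 -45 [ 0.25  1.05  1.14  0.42  1.62 -1.09] cost 0.00 m 0.97
-20.7 -30 [ 0.31  0.89  1.33  0.32  1.35 -1.04] cost 0.00 m 1.07
-20.7 0 [ 0.48  0.66  1.67 -0.    0.81 -0.73] cost 0.00 m 0.53
-20.7 30 [ 0.73  0.64  1.9  -0.98  0.56  0.35] cost 0.00 m 0.02
-20.7 45 [ 0.81  0.71  1.79 -1.    0.77  0.44] cost 757.13 m 0.00
-20.7 60 [0.83 0.85 2.16 4.14 0.98 1.58] cost 1150.50 m 0.00
69.3 -60 [ 0.71  1.37  0.63 -0.49  2.07 -2.09] cost 0.00 m 0.51
69.3 -45 [ 0.68  1.15  0.93 -0.37  1.76 -2.04] cost 0.00 m 0.63
69.3 -30 [ 0.63  0.96  1.2  -0.28  1.44 -2.05] cost 0.00 m 0.72
69.3 0 [ 0.48  0.66  1.67 -0.    0.81 -2.3 ] cost 0.00 m 0.53
69.3 30 [0.25 0.58 2.03 1.13 0.47 2.73] cost 0.00 m 0.19
69.3 45 [0.11 0.66 2.15 1.68 0.69 2.05] cost 0.00 m 0.41
69.3 60 [-0.01  0.83  2.2   1.85  1.01  1.7 ] cost 0.00 m 0.50
159.3 -60 [ 0.83  0.85  2.16  4.14  0.98 -1.56] cost 1150.50 m 0.00
159.3 -45 [ 0.81  0.71  1.79 -1.    0.77 -2.7 ] cost 757.13 m 0.00
159.3 -30 [ 0.73  0.64  1.9  -0.98  0.56 -2.79] cost 0.00 m 0.02
159.3 0 [ 0.48  0.66  1.67 -0.    0.81  2.42] cost 0.00 m 0.53
159.3 30 [0.31 0.89 1.33 0.32 1.35 2.1 ] cost 0.00 m 1.01
159.3 45 [0.25 1.05 1.14 0.42 1.62 2.06] cost 0.00 m 0.97
159.3 60 [0.21 1.23 0.94 0.52 1.89 2.06] cost 0.00 m 0.77
249.3 -60 [-0.01  0.83  2.2   1.85  1.01 -1.44] cost 0.00 m 0.50
249.3 -45 [ 0.11  0.66  2.15  1.68  0.69 -1.09] cost 0.00 m 0.41
249.3 -30 [ 0.25  0.58  2.03  1.13  0.47 -0.41] cost 0.00 m 0.19
249.3 0 [ 0.48  0.66  1.67 -0.    0.81  0.84] cost 0.00 m 0.53
249.3 30 [ 0.63  0.96  1.2  -0.28  1.44  1.1 ] cost 0.00 m 0.72
249.3 45 [ 0.68  1.15  0.93 -0.37  1.76  1.11] cost 0.00 m 0.63
249.3 60 [ 0.71  1.37  0.63 -0.49  2.07  1.05] cost 0.00 m 0.51
```

```bash
python3 - <<'E'
from kin import *
c=np.array([567,-26,38]);
for az in range(0,360,30):
  for tilt in (30,45,60):
    a=np.radians(az);u=np.array([np.cos(a),np.sin(a),0]);v=np.array([-u[1],u[0],0]);t=np.radians(tilt)
    d=u*np.sin(t)-np.array([0,0,1])*np.cos(t)
    b=ik(c+19*d,Rt(d,v)); 
    print(az,tilt,b[0].round(2),"cost %.2f m %.2f"%b[1:])
E
```

```text
0 30 [-0.32  0.55  2.02  1.07  0.28 -2.92] cost 239.65 m 0.00
0 45 [-0.31  0.61  2.25  2.7   0.53  1.73] cost 0.00 m 0.25
0 60 [-0.36  0.81  2.35  2.79  1.07  1.56] cost 0.00 m 0.35
30 30 [-0.4   0.58  1.98  1.07  0.47  2.84] cost 0.00 m 0.19
30 45 [-0.53  0.65  2.11  1.67  0.67  2.12] cost 0.00 m 0.39
30 60 [-0.65  0.81  2.16  1.88  0.99  1.75] cost 0.00 m 0.54
60 30 [-0.46  0.68  1.77  0.76  0.81  2.64] cost 0.00 m 0.47
60 45 [-0.58  0.76  1.8   1.03  0.96  2.29] cost 0.00 m 0.68
60 60 [-0.68  0.9   1.79  1.19  1.17  2.06] cost 0.00 m 0.89
90 30 [-0.43  0.8   1.51  0.53  1.12  2.41] cost 0.00 m 0.70
90 45 [-0.52  0.92  1.44  0.68  1.32  2.26] cost 0.00 m 0.85
90 60 [-0.59  1.06  1.34  0.8   1.53  2.17] cost 0.00 m 0.94
120 30 [-0.36  0.92  1.26  0.33  1.39  2.13] cost 0.00 m 0.98
120 45 [-0.41  1.08  1.07  0.44  1.66  2.09] cost 0.00 m 0.94
120 60 [-0.45  1.26  0.86  0.55  1.93  2.11] cost 0.00 m 0.73
150 30 [-0.25  1.01  1.07  0.13  1.57  1.81] cost 0.00 m 1.01
150 45 [-0.27  1.22  0.76  0.19  1.93  1.81] cost 0.00 m 0.72
150 60 [-0.29  1.49  0.34  0.28  2.32  1.88] cost 0.00 m 0.
[... 413 characters left out ...]
 0.78] cost 0.00 m 0.54
240 45 [ 0.12  1.05  1.14 -0.6   1.51  0.86] cost 0.00 m 0.40
240 60 [ 0.17  1.22  0.95 -0.74  1.74  0.88] cost 0.00 m 0.26
270 30 [ 0.08  0.78  1.57 -0.66  0.96  0.51] cost 0.00 m 0.34
270 45 [ 0.19  0.89  1.51 -0.88  1.12  0.74] cost 0.00 m 0.12
270 60 [ 0.26  1.03  1.4  -1.    1.34  0.86] cost 29.12 m 0.00
300 30 [ 0.05  0.66  1.83 -0.91  0.6   0.28] cost 0.00 m 0.09
300 45 [ 0.14  0.73  1.74 -1.    0.79  0.43] cost 571.70 m 0.00
300 60 [0.15 0.85 2.12 4.14 0.96 1.55] cost 1384.62 m 0.00
330 30 [-0.06  0.58  1.98 -1.    0.28 -0.17] cost 37.36 m 0.00
330 45 [-0.    0.64  2.16  3.94  0.51  1.23] cost 0.00 m 0.20
330 60 [0.07 0.81 2.23 3.77 0.96 1.5 ] cost 0.00 m 0.37
```

```bash
cat >> h.py <<'E'
def tl(az,tilt,flipy=False):
    a=np.radians(az);u=np.array([np.cos(a),np.sin(a),0]);v=np.array([-u[1],u[0],0]);t=np.radians(tilt)
    return Rt(u*np.sin(t)-np.array([0,0,1])*np.cos(t), -v if flipy else v)
E
python3 - <<'E'
from h import *
p,r=pose()
rows(p,r,[(p+[0,0,80],tl(249.3,0))])
E
```

```text
off [-0.4504, -0.0154, -0.4913] rot [0.0882, 0.096, 0.235]
```

send_rows:
  offset:
    - [-0.45,-0.015,-0.49]
    - [-0.45,-0.015,-0.49]
    - [-0.45,-0.015,-0.49]
    - [-0.45,-0.015,-0.49]
    - [-0.45,-0.015,-0.49]
    - [-0.45,-0.015,-0.49]
    - [-0.45,-0.015,-0.49]
    - [-0.45,-0.015,-0.49]
  delta_rot:
    - [0.0882,0.096,0.235]
    - [0.0882,0.096,0.235]
    - [0.0882,0.096,0.235]
    - [0.0882,0.096,0.235]
    - [0.0882,0.096,0.235]
    - [0.0882,0.096,0.235]
    - [0.0882,0.096,0.235]
    - [0.0882,0.096,0.235]

```text
time: 4.82
tool_pos: [378.6, 358.3, 198.5]
tcp_rot: [3.087, 0.07, 1.367]
contact_force: [0.3, -0.4, -0.1]
grip_width: 91.6
finger_force: 0.0
```

send_rows:
  offset:
    - [0,0,0]
    - [0,0,0]
    - [0,0,0]
  delta_rot:
    - [0,0,0]
    - [0,0,0]
    - [0,0,0]

```text
time: 5.2
tool_pos: [377.8, 358.7, 197.3]
tcp_rot: [3.086, 0.074, 1.375]
contact_force: [1.1, 1.1, 0.5]
grip_width: 91.9
finger_force: 0.0
```

```bash
python3 - <<'E'
from kin import *
log();p,r=pose();print(get_obs()["joint_positions"].round(2),p,(r.inv()*tl(249.3,0)).as_rotvec())
t=tl(249.3,45);d=t.as_matrix()[:,2];g=np.array([444.1,319.3,32])+19*d
rows(p,r,[(g-90*d,t)]);rows(g-90*d,t,[(g,t)])
f=tl(249.3,-45);c2=np.array([444.1,250,34])
print("flip");rows(g,t,[(g+[0,-30,60],t)]);d2=f.as_matrix()[:,2];rows(g+[0,-30,60],t,[(c2+[0,0,60]+19*d2,f)]);rows(c2+19*d2+[0,0,60],f,[(c2+19*d2,f)])
for i,tt in enumerate((45,30,15,0,-15,-30,-45)):
    R_=tl(249.3,tt);b=ik(c2+[0,0,60]+19*R_.as_matrix()[:,2],R_);print(tt,b[0].round(2),"%.2f %.2f"%b[1:])
E
```

```text
[ 0.67  0.38  1.56 -0.1   1.23  0.89] [377.80412608 358.67425017 197.30498386] [0.06165188 0.06958482 0.16773341]
off [0.2688, 0.6213, 0.9779] rot [0.0197, -0.1136, 0.0214]
off [0.0, 0.0, 0.75] rot [0.0, 0.0, 0.0]
flip
off [-0.5189, 0.0884, -0.1882] rot [0.0, 0.0, 0.0]
off [-0.0701, 0.1158, 0.0465] rot [0.0, 0.25, 0.0]
off [-0.3536, 0.0, 0.3536] rot [0.0, 0.0, 0.0]
45 [ 0.6   0.96  1.16 -0.42  1.7   1.06] 0.00 0.58
30 [ 0.54  0.78  1.36 -0.32  1.43  1.02] 0.00 0.68
15 [ 0.47  0.63  1.56 -0.19  1.16  0.92] 0.00 0.81
0 [ 0.36  0.5   1.75 -0.    0.89  0.72] 0.00 0.61
-15 [0.23 0.41 1.93 0.35 0.68 0.33] 0.00 0.40
-30 [ 0.08  0.39  2.08  0.89  0.62 -0.29] 0.00 0.34
-45 [-0.08  0.47  2.2   1.35  0.77 -0.88] 0.00 0.49
```

send_rows:
  offset:
    - [0.2688,0.6213,0.978]
    - [0.2688,0.6213,0.978]
    - [0.2688,0.6213,0.978]
    - [0.2688,0.6213,0.978]
    - [0.2688,0.6213,0.978]
    - [0.2688,0.6213,0.978]
    - [0.2688,0.6213,0.978]
    - [0.2688,0.6213,0.978]
  delta_rot:
    - [0.0197,-0.1136,0.0214]
    - [0.0197,-0.1136,0.0214]
    - [0.0197,-0.1136,0.0214]
    - [0.0197,-0.1136,0.0214]
    - [0.0197,-0.1136,0.0214]
    - [0.0197,-0.1136,0.0214]
    - [0.0197,-0.1136,0.0214]
    - [0.0197,-0.1136,0.0214]

```text
time: 6.2
tool_pos: [462.8, 365.9, 84.8]
tcp_rot: [3.14, 0.78, 1.205]
contact_force: [-0.2, -0.3, 0.8]
grip_width: 91.8
finger_force: 0.0
```

```bash
python3 - <<'E'
from kin import *
log();p,r=pose();t=tl(249.3,45);print(p,(r.inv()*t).as_rotvec())
im=optics.capture("wrist");cv2.imwrite("pics/w3.png",im[...,::-1])
K=np.array([[x,y,56] for x,y in((0,0),)])
a=np.radians(69.3);u=np.array([np.cos(a),np.sin(a),0]);v=np.array([-u[1],u[0],0])
c=np.array([444.1,319.3,0]);q=proj("wrist",[c+32*(i*u+j*v)+[0,0,56] for i,j in((1,1),(1,-1),(-1,-1),(-1,1))]);print(q.round(1).tolist())
for s in finder.silhouettes("cup","wrist")[:1]: print(s['box'],s['confidence'])
d=t.as_matrix()[:,2];g=np.array([444.1,319.3,32])+19*d;rows(p,r,[(g,t)])
E
```

```text
[462.7725577  365.8752416   84.83166187] [-0.00122008 -0.00507475 -0.00319685]
[[202.4, 206.6], [305.7, 206.5], [295.3, 241.4], [214.3, 241.5]]
off [0.0118, -0.0075, 0.7653] rot [-0.0002, -0.0008, -0.0005]
```

View pics/w3.png

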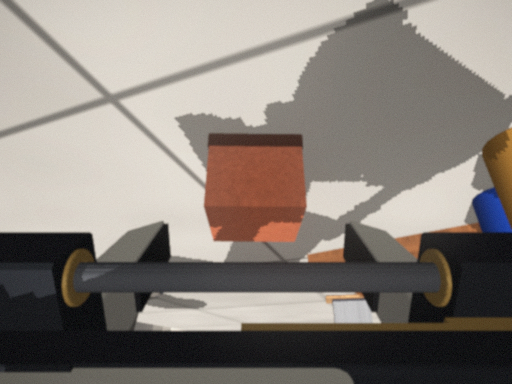

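The cup is centred between the fingers, with its top corners at (205,206), (305,206), (296,241) and (213,241). That matches the prediction, so I grasp.

send_rows:
  offset:
    - [0.01,-0.0075,0.4]
    - [0.01,-0.0075,0.765]
    - [0.01,-0.0075,0.765]
    - [0.01,-0.0075,0.765]
  delta_rot:
    - [0,0,0]
    - [0,0,0]
    - [0,0,0]
    - [0,0,0]

```text
time: 6.8
tool_pos: [439.5, 307.1, 17.4]
tcp_rot: [3.14, 0.782, 1.205]
contact_force: [-1.2, 0.3, 0.4]
grip_width: 92.1
finger_force: 0.0
```

send_rows:
  offset:
    - [0,0,0]
    - [0,0,0]
    - [0,0,0]
    - [0,0,0]
    - [0,0,0]
    - [0,0,0]
  delta_rot:
    - [0,0,0]
    - [0,0,0]
    - [0,0,0]
    - [0,0,0]
    - [0,0,0]
    - [0,0,0]
  grip: 0

```text
time: 7.55
tool_pos: [438.7, 306.5, 16.5]
tcp_rot: [-3.141, 0.784, 1.207]
contact_force: [1.3, 1.8, 2.8]
grip_width: 64.1
finger_force: 29.8
```

send_rows:
  offset:
    - [-0.5189,0.0884,-0.1882]
    - [-0.5189,0.0884,-0.1882]
    - [-0.5189,0.0884,-0.1882]
  delta_rot:
    - [0,0,0]
    - [0,0,0]
    - [0,0,0]

```text
time: 7.92
tool_pos: [438.6, 276.3, 76.2]
tcp_rot: [-3.141, 0.784, 1.206]
contact_force: [-0.6, 0.4, -2.4]
grip_width: 64.0
finger_force: 29.8
```

send_rows:
  offset:
    - [-0.035,0.0579,0.0232]
    - [-0.035,0.0579,0.0232]
    - [-0.035,0.0579,0.0232]
    - [-0.035,0.0579,0.0232]
    - [-0.035,0.0579,0.0232]
    - [-0.035,0.0579,0.0232]
  delta_rot:
    - [0,0.125,0]
    - [0,0.125,0]
    - [0,0.125,0]
    - [0,0.125,0]
    - [0,0.125,0]
    - [0,0.125,0]

```text
time: 8.68
tool_pos: [443.2, 269.1, 76.7]
tcp_rot: [-3.14, 0.002, 1.206]
contact_force: [0.6, 1.1, -2.5]
grip_width: 64.1
finger_force: 29.8
```

```bash
python3 - <<'E'
from kin import *
log();p,r=pose();print(p,get_obs()["grip_width"]);f=tl(249.3,-45);d2=f.as_matrix()[:,2];c2=np.array([444.1,250,34]);t=c2+[0,0,60]+19*d2
print((r.inv()*f).magnitude())
rows(p,r,[(t,f)]);rows(t,f,[(t-[0,0,60],f)])
E
```

```text
[443.16590474 269.06485838  76.73571061] 64.11818752442281
0.7872585308960359
off [-0.0337, 0.0635, -0.032] rot [0.0, 0.1253, -0.0007]
off [-0.3536, 0.0, 0.3536] rot [0.0, 0.0, 0.0]
```

send_rows:
  offset:
    - [-0.034,0.0635,-0.032]
    - [-0.034,0.0635,-0.032]
    - [-0.034,0.0635,-0.032]
    - [-0.034,0.0635,-0.032]
    - [-0.034,0.0635,-0.032]
    - [-0.034,0.0635,-0.032]
    - [-0.034,0.0635,-0.032]
  delta_rot:
    - [0,0.1253,0]
    - [0,0.1253,0]
    - [0,0.1253,0]
    - [0,0.1253,0]
    - [0,0.1253,0]
    - [0,0.1253,0]
    - [0,0.1253,0]

```text
time: 9.55
tool_pos: [449.3, 263.2, 79.7]
tcp_rot: [-3.136, -0.79, 1.203]
contact_force: [0.3, -0.3, -1.9]
grip_width: 64.2
finger_force: 29.8
```

send_rows:
  offset:
    - [-0.2,0,0.2]
    - [-0.35,0,0.35]
    - [-0.35,0,0.35]
    - [-0.35,0,0.35]
  delta_rot:
    - [0,0,0]
    - [0,0,0]
    - [0,0,0]
    - [0,0,0]

```text
time: 10.05
tool_pos: [449.2, 263.6, 21.7]
tcp_rot: [-3.14, -0.789, 1.207]
contact_force: [0.0, -0.4, -0.8]
grip_width: 63.6
finger_force: 30.0
```

```bash
python3 - <<'E'
from kin import *
log();o=get_obs();p,r=pose();print(p,o["contact_force"],(r.inv()*tl(249.3,-45)).as_rotvec(), p-19*r.as_matrix()[:,2],o["joint_positions"].round(2))
E
```

```text
[449.24396617 263.61507884  21.72903394] [ 0.03109773 -0.44467357 -0.78148909] [ 8.14247419e-05 -3.10759729e-03 -1.69474663e-03] [444.47879295 251.00893211  35.12224822] [-0.06  0.66  2.22  1.59  0.75 -1.18]
```

send_rows:
  offset:
    - [-0.012,0,0.012]
    - [-0.012,0,0.012]
  delta_rot:
    - [0,0,0]
    - [0,0,0]

```text
time: 10.3
tool_pos: [449.2, 262.9, 20.2]
tcp_rot: [3.141, -0.788, 1.207]
contact_force: [-0.1, -0.5, -1.0]
grip_width: 63.9
finger_force: 30.0
```

send_rows:
  offset:
    - [0,0,0]
    - [0,0,0]
    - [0,0,0]
    - [0,0,0]
  delta_rot:
    - [0,0,0]
    - [0,0,0]
    - [0,0,0]
    - [0,0,0]
  grip: 1

```text
time: 10.8
tool_pos: [449.0, 262.8, 19.7]
tcp_rot: [-3.141, -0.788, 1.206]
contact_force: [0.1, 0.4, 0.1]
grip_width: 91.7
finger_force: 0.0
```

send_rows:
  offset:
    - [0,0,-0.4]
    - [0,0,-0.95]
    - [0,0,-0.95]
    - [0,0,-0.95]
  delta_rot:
    - [0,0,0]
    - [0,0,0]
    - [0,0,0]
    - [0,0,0]

```text
time: 11.3
tool_pos: [420.6, 187.2, 100.2]
tcp_rot: [3.141, -0.788, 1.205]
contact_force: [0.8, -0.4, -0.9]
grip_width: 92.1
finger_force: 0.0
```

```bash
python3 - <<'E'
from kin import *
log();p,r=pose();print(p)
t=tl(249.3,45);d=t.as_matrix()[:,2];v=tl(249.3,0);c2=np.array([444.5,251,33])
rows(p,r,[([444,300,170],v)])
a=optics.capture("side")[100:260,110:270];cv2.imwrite("pics/s2.png",cv2.resize(a,(640,640)[:2])[:600,:,::-1])
E
```

```text
[420.64039468 187.17004294 100.17364731]
off [1.0809, -0.1543, 0.2618] rot [0.0003, -0.1255, -0.0006]
```

View pics/s2.png

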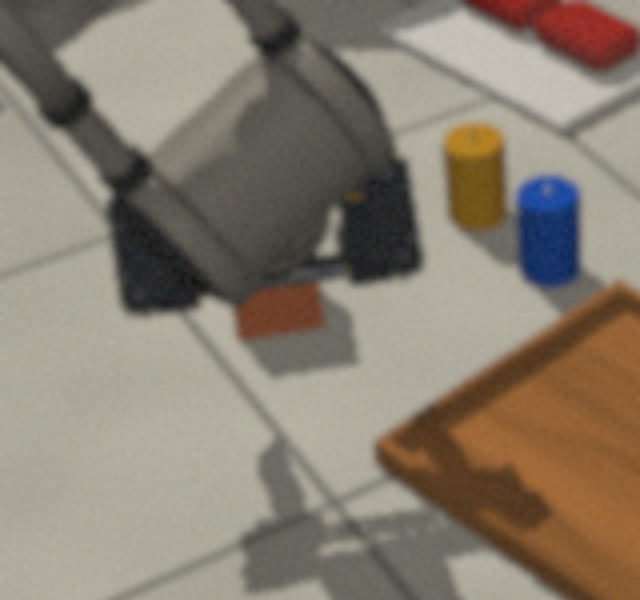

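send_rows:
  offset:
    - [0.98,-0.15,0.1]
    - [0.98,-0.15,0.1]
    - [0.98,-0.15,0.1]
    - [0.98,-0.15,0.1]
    - [0.98,-0.15,0.1]
    - [0.98,-0.15,0.1]
    - [0.98,-0.15,0.1]
  delta_rot:
    - [0,-0.1255,0]
    - [0,-0.1255,0]
    - [0,-0.1255,0]
    - [0,-0.1255,0]
    - [0,-0.1255,0]
    - [0,-0.1255,0]
    - [0,-0.1255,0]

```text
time: 12.22
tool_pos: [435.4, 282.2, 174.2]
tcp_rot: [-3.141, 0.004, 1.211]
contact_force: [-0.6, -0.2, -0.4]
grip_width: 91.6
finger_force: 0.0
```

```bash
python3 - <<'E'
from kin import *
log();p,r=pose();print(p,get_obs()["joint_positions"].round(2))
im=optics.capture("wrist");cv2.imwrite("pics/w4.png",im[...,::-1])
t=tl(249.3,45);d=t.as_matrix()[:,2];c2=np.array([444.5,251,34]);g=c2+19*d
rows(p,r,[(g-95*d,t)]);
E
```

```text
[435.41129397 282.201582   174.18292988] [ 0.43  0.38  1.62 -0.    1.14  0.79]
off [0.2341, 0.1634, 0.7193] rot [0.0, -0.1243, 0.0002]
```

View pics/w4.png

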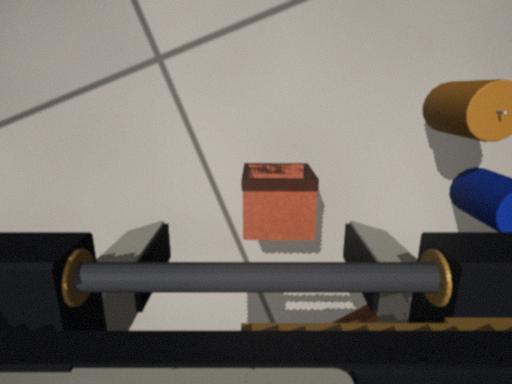

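The wrist view shows the cup lying on its side with its dark rim and mouth toward the top of the image. Its upper face corners are at (243,190), (318,190), (316,240) and (245,240), square to the tool.

```bash
python3 - <<'E'
from kin import *
k=np.array([ray("wrist",q,64) for q in((242,190),(318,190),(316,240),(244,240))]);print(k.round(1));c=k.mean(0);c[2]=34;print(c)
p,r=pose();t=tl(249.3,45);d=t.as_matrix()[:,2];g=c+19*d+[0,0,0]
rows(p,r,[(g-95*d,t)]);rows(g-95*d,t,[(g,t)])
# tray: final
T=np.array([567,-26,0.])
for az in (69.3,90,75):
    f=tl(az,45,True);rr=[]
    for z in(40,110):
        b=ik(T+[0,0,z]+19*f.as_matrix()[:,2],f);rr.append((b[0].round(2).tolist(),round(b[1],2),round(b[2],2)))
    print(az,rr)
E
```

```text
[[421.9 281.6  64. ]
 [482.5 258.9  64. ]
 [466.7 214.8  64. ]
 [406.5 237.4  64. ]]
[444.39521175 248.17683118  34.        ]
off [0.2101, 0.1749, 0.714] rot [0.0, -0.1239, 0.0003]
off [0.0, 0.0, 0.7917] rot [0.0, 0.0, 0.0]
69.3 [([-0.57, 0.77, 1.75, 0.92, 1.06, -0.86], np.float64(0.0), np.float64(0.78)), ([-0.57, 0.65, 1.73, 0.86, 1.15, -0.73], np.float64(0.0), np.float64(0.87))]
90 [([-0.52, 0.85, 1.53, 0.69, 1.3, -0.9], np.float64(0.0), np.float64(1.02)), ([-0.52, 0.74, 1.5, 0.67, 1.4, -0.81], np.float64(0.0), np.float64(1.12))]
75 [([-0.56, 0.79, 1.69, 0.85, 1.13, -0.86], np.float64(0.0), np.float64(0.85)), ([-0.56, 0.67, 1.67, 0.8, 1.22, -0.75], np.float64(0.0), np.float64(0.94))]
```

send_rows:
  offset:
    - [0.234,0.1634,0.719]
    - [0.234,0.1634,0.719]
    - [0.234,0.1634,0.719]
    - [0.234,0.1634,0.719]
    - [0.234,0.1634,0.719]
    - [0.234,0.1634,0.719]
    - [0.234,0.1634,0.719]
  delta_rot:
    - [0,-0.1243,0]
    - [0,-0.1243,0]
    - [0,-0.1243,0]
    - [0,-0.1243,0]
    - [0,-0.1243,0]
    - [0,-0.1243,0]
    - [0,-0.1243,0]

```text
time: 13.15
tool_pos: [464.5, 298.0, 89.9]
tcp_rot: [-3.141, 0.778, 1.206]
contact_force: [0.6, -1.0, 0.7]
grip_width: 91.9
finger_force: 0.0
```

send_rows:
  offset:
    - [0,0,0.4]
    - [0,0,0.792]
    - [0,0,0.792]
    - [0,0,0.792]
  delta_rot:
    - [0,0,0]
    - [0,0,0]
    - [0,0,0]
    - [0,0,0]

```text
time: 13.65
tool_pos: [441.6, 236.3, 23.0]
tcp_rot: [3.14, 0.778, 1.204]
contact_force: [0.4, -0.7, 1.0]
grip_width: 91.5
finger_force: 0.0
```

send_rows:
  offset:
    - [0,0,0]
    - [0,0,0]
    - [0,0,0]
    - [0,0,0]
    - [0,0,0]
    - [0,0,0]
  delta_rot:
    - [0,0,0]
    - [0,0,0]
    - [0,0,0]
    - [0,0,0]
    - [0,0,0]
    - [0,0,0]
  grip: 0

```text
time: 14.4
tool_pos: [440.4, 236.1, 21.4]
tcp_rot: [-3.141, 0.781, 1.207]
contact_force: [-1.0, 2.6, 2.8]
grip_width: 64.1
finger_force: 30.0
```

send_rows:
  offset:
    - [-0.55,0,-0.55]
    - [-0.55,0,-0.55]
    - [-0.55,0,-0.55]
    - [-0.55,0,-0.55]
  delta_rot:
    - [0,0,0]
    - [0,0,0]
    - [0,0,0]
    - [0,0,0]

```text
time: 14.9
tool_pos: [439.8, 235.0, 113.2]
tcp_rot: [-3.139, 0.783, 1.208]
contact_force: [-0.2, -0.6, -2.0]
grip_width: 63.8
finger_force: 30.0
```

```bash
python3 - <<'E'
from kin import *
log();p,r=pose();print(p,get_obs()["grip_width"])
m=r*R.from_rotvec([0,np.pi/4,0]);m2=r*R.from_rotvec([0,np.pi/2,0])
w=np.array([480,160,115]);rows(p,r,[(w,m)])
T=np.array([567,-26,110.]);f=tl(69.3,45,True);t=T+19*f.as_matrix()[:,2];w2=np.array([510,80,115]);rows(w,m,[(w2,f)]);rows(w2,f,[(t,f)])
for q,rr in((w,m),(w2,f)):
    b=ik(q,rr);print(b[0].round(2),b[1:])
E
```

```text
[439.84380428 235.03749026 113.2146636 ] 63.81656140942589
off [-0.3408, 0.5356, 0.3167] rot [0.0, 0.125, 0.0]
off [-0.5337, 0.4713, -0.0022] rot [-0.0001, 0.1246, -0.0006]
off [-0.495, 0.7566, -0.2778] rot [0.0, 0.0, 0.0]
[0.17 0.43 1.73 0.   0.98 0.53] (np.float64(2.243067400623943e-27), np.float64(0.7004086590893788))
[-0.46  0.5   1.97  0.96  1.04 -0.77] (np.float64(8.098692892506529e-24), np.float64(0.7312994338770489))
```

send_rows:
  offset:
    - [-0.34,0.535,0.317]
    - [-0.34,0.535,0.317]
    - [-0.34,0.535,0.317]
    - [-0.34,0.535,0.317]
    - [-0.34,0.535,0.317]
    - [-0.34,0.535,0.317]
    - [-0.34,0.535,0.317]
  delta_rot:
    - [0,0.125,0]
    - [0,0.125,0]
    - [0,0.125,0]
    - [0,0.125,0]
    - [0,0.125,0]
    - [0,0.125,0]
    - [0,0.125,0]

```text
time: 15.78
tool_pos: [480.1, 160.6, 115.2]
tcp_rot: [-3.139, -0.002, 1.207]
contact_force: [-0.6, 0.1, -1.5]
grip_width: 64.0
finger_force: 30.0
```

send_rows:
  offset:
    - [-0.533,0.471,-0.002]
    - [-0.533,0.471,-0.002]
    - [-0.533,0.471,-0.002]
    - [-0.533,0.471,-0.002]
    - [-0.533,0.471,-0.002]
    - [-0.533,0.471,-0.002]
    - [-0.533,0.471,-0.002]
    - [-0.533,0.471,-0.002]
  delta_rot:
    - [0,0.1246,-0.0006]
    - [0,0.1246,-0.0006]
    - [0,0.1246,-0.0006]
    - [0,0.1246,-0.0006]
    - [0,0.1246,-0.0006]
    - [0,0.1246,-0.0006]
    - [0,0.1246,-0.0006]
    - [0,0.1246,-0.0006]

```text
time: 16.77
tool_pos: [510.7, 81.5, 116.7]
tcp_rot: [3.139, -0.785, 1.214]
contact_force: [0.7, 0.4, -1.5]
grip_width: 63.8
finger_force: 30.0
```

send_rows:
  offset:
    - [-0.495,0.757,-0.278]
    - [-0.495,0.757,-0.278]
    - [-0.495,0.757,-0.278]
    - [-0.495,0.757,-0.278]
    - [-0.495,0.757,-0.278]
  delta_rot:
    - [0,0,0]
    - [0,0,0]
    - [0,0,0]
    - [0,0,0]
    - [0,0,0]

```text
time: 17.4
tool_pos: [571.6, -11.4, 98.2]
tcp_rot: [3.141, -0.787, 1.212]
contact_force: [-0.1, 0.5, -2.0]
grip_width: 63.8
finger_force: 30.0
```

```bash
python3 - <<'E'
from kin import *
log();p,r=pose();f=tl(69.3,45,True);print(p,(r.inv()*f).as_rotvec(),get_obs()["joint_positions"].round(2))
t=np.array([567,-26,36.])+19*f.as_matrix()[:,2];rows(p,r,[(t,f)])
E
```

```text
[571.63975769 -11.38777974  98.2230452 ] [-0.00110459 -0.00113815  0.00169103] [-0.57  0.64  1.73  0.86  1.15 -0.73]
off [-0.4574, 0.0066, 0.4342] rot [-0.0002, -0.0002, 0.0003]
```

send_rows:
  offset:
    - [-0.25,0.004,0.23]
    - [-0.4,0.0066,0.377]
    - [-0.457,0.0066,0.434]
    - [-0.457,0.0066,0.434]
    - [-0.457,0.0066,0.434]
  delta_rot:
    - [0,0,0]
    - [0,0,0]
    - [0,0,0]
    - [0,0,0]
    - [0,0,0]

```text
time: 18.02
tool_pos: [572.9, -14.9, 23.3]
tcp_rot: [3.138, -0.787, 1.212]
contact_force: [-0.2, -0.7, -0.9]
grip_width: 64.2
finger_force: 30.0
```

```bash
python3 - <<'E'
from kin import *
p,r=pose();print(p-19*r.as_matrix()[:,2],get_obs()["contact_force"])
a=optics.capture("side")[120:280,190:350];cv2.imwrite("pics/s3.png",cv2.resize(a,(600,600))[...,::-1])
E
```

```text
[568.08135391 -27.49095668  36.68866757] [-0.18816056 -0.66932382 -0.93730872]
```

View pics/s3.png

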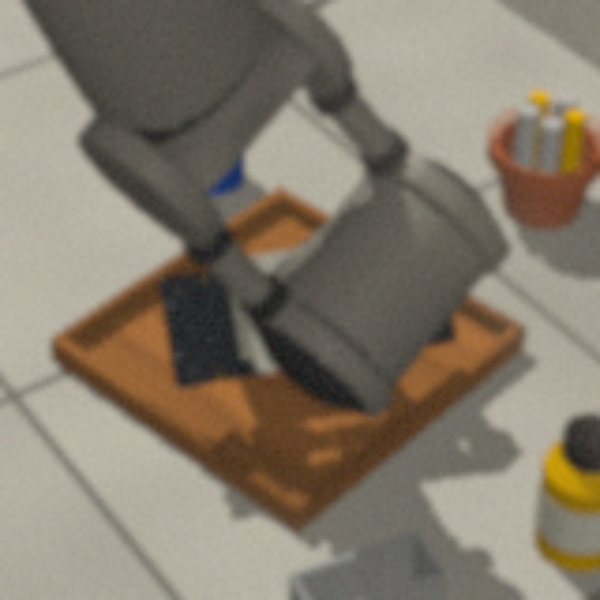

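The gripper holds the cup over the tray centre and hides it from the side camera. I lower 2 mm, release and back off.

send_rows:
  offset:
    - [-0.01,0,0.01]
    - [-0.01,0,0.01]
  delta_rot:
    - [0,0,0]
    - [0,0,0]

```text
time: 18.32
tool_pos: [572.5, -15.0, 20.8]
tcp_rot: [3.14, -0.787, 1.211]
contact_force: [-0.4, -0.9, -1.5]
grip_width: 64.4
finger_force: 30.0
```

send_rows:
  offset:
    - [0,0,0]
    - [0,0,0]
    - [0,0,0]
    - [0,0,0]
  delta_rot:
    - [0,0,0]
    - [0,0,0]
    - [0,0,0]
    - [0,0,0]
  grip: 1

```text
time: 18.82
tool_pos: [572.4, -14.9, 20.5]
tcp_rot: [3.14, -0.787, 1.211]
contact_force: [-0.7, 1.0, 0.2]
grip_width: 91.6
finger_force: 0.0
```

send_rows:
  offset:
    - [0,0,-0.4]
    - [0,0,-0.95]
    - [0,0,-0.95]
    - [0,0,-0.95]
  delta_rot:
    - [0,0,0]
    - [0,0,0]
    - [0,0,0]
    - [0,0,0]

```text
time: 19.32
tool_pos: [543.6, -90.2, 100.8]
tcp_rot: [3.141, -0.787, 1.21]
contact_force: [0.4, -0.0, -0.7]
grip_width: 91.7
finger_force: 0.0
```

send_rows:
  offset:
    - [0.95,0,-0.95]
    - [0.95,0,-0.95]
    - [0.95,0,-0.95]
    - [0.95,0,-0.95]
    - [0.95,0,-0.95]
    - [0.95,0,-0.95]
    - [0.95,0,-0.95]
  delta_rot:
    - [0,-0.125,0]
    - [0,-0.125,0]
    - [0,-0.125,0]
    - [0,-0.125,0]
    - [0,-0.125,0]
    - [0,-0.125,0]
    - [0,-0.125,0]

```text
time: 20.2
tool_pos: [543.0, -91.0, 260.7]
tcp_rot: [-3.139, -0.003, 1.209]
contact_force: [0.4, 0.3, 0.3]
grip_width: 92.7
finger_force: 0.0
```

```bash
python3 - <<'E'
from kin import *
log();p,r=pose();print(p,get_obs()["joint_positions"].round(2))
im=optics.capture("wrist");cv2.imwrite("pics/w5.png",im[...,::-1])
E
```

```text
[542.98114025 -91.014016   260.71093053] [-0.31  0.37  1.39  0.    1.39  0.05]
```

View pics/w5.png

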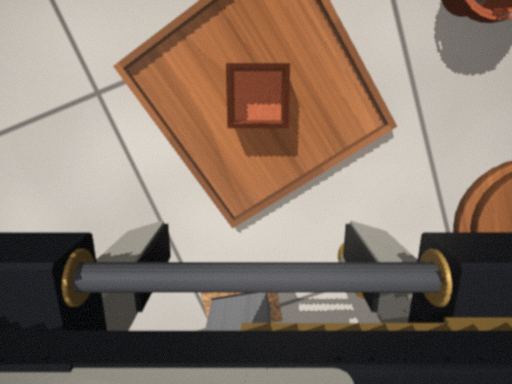

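The cup stands mouth-up in the tray, with its mouth spanning (227,64) to (290,128). Visible tray corners are at (117,67), (235,226) and (394,125).

```bash
python3 - <<'E'
from kin import *
k=np.array([ray("wrist",q,64) for q in((227,64),(290,64),(290,128),(227,128))]);print(k.round(1).tolist(),k.mean(0))
t=np.array([ray("wrist",q,22) for q in((117,67),(235,226),(394,125))]);print(t.round(1).tolist(),(t[0]+t[2])/2)
e=t[1]-t[0];print(np.linalg.norm(e),np.arctan2(e[1],e[0]));e=t[2]-t[1];print(np.linalg.norm(e),np.arctan2(e[1],e[0]))
p,r=pose()
x,f=fit();print(x.round(1),np.abs(f).max())
# shaker grasp options: u = direction tool points (horizontal part), rot to tip mouth toward u
S=np.array([438.4,-290.9]);
for az in(-10,170):
  a=np.radians(az);u=np.array([np.cos(a),np.sin(a),0])
  for g in (15,30):
   for zz in (60,):
    for fl in(False,True):
     R0=tl(az,90-g,fl);pt=np.r_[S,5+zz]-5*u
     b=ik(pt+19*R0.as_matrix()[:,2],R0);print(az,g,fl,b[0].round(2),b[1:])
E
```

```text
[[551.5, 15.5, 64.0], [611.4, -7.3, 64.0], [590.2, -68.2, 64.0], [527.1, -44.2, 64.0]] [570.05087022 -26.06243017  64.        ]
[[430.5, 61.4, 22.0], [483.7, -168.1, 22.0], [709.8, -114.5, 22.0]] [570.14903041 -26.53505877  22.        ]
235.61722299739972 -1.3428084825571054
232.33213693900606 0.23288434312079692
[  0.   76.4 222.9 506.2  46.5 379.6   0.  318.1] 0.021289977009928407
-10 15 False [-1.29  1.01  2.43  2.08  1.45  1.3 ] (np.float64(3.320046731181013e-26), np.float64(0.26846329983547523))
-10 15 True [-1.29  1.01  2.43  2.08  1.45 -1.84] (np.float64(1.2487575816937487e-24), np.float64(0.268463299835473))
-10 30 False [-1.2   0.75  2.41  2.13  1.05  1.56] (np.float64(2.1311037295202794e-26), np.float64(0.294656198249871))
-10 30 True [-1.2   0.75  2.41  2.13  1.05 -1.58] (np.float64(1.5541153974538056e-24), np.float64(0.2946561982498772))
170 15 False [-0.53  1.29  0.76 -0.48  2.32  1.13] (np.float64(1.8354166392345298e-26), np.float64(0.34481587270065583))
170 15 True [-0.53  1.29  0.76 -0.48  2.32 -2.01] (np.float64(1.4016479119519477e-26), np.float64(0.3448158727006567))
170 30 False [-0.55  1.14  0.93 -0.37  2.06  1.2 ] (np.float64(1.8887243506464896e-26), np.float64(0.5966669809377505))
170 30 True [-0.55  1.14  0.93 -0.37  2.06 -1.94] (np.float64(1.8328563777814216e-26), np.float64(0.596666980937751))
```

```bash
python3 - <<'E'
from kin import *
p,r=pose()
v=tl(-10,0,True);w=np.array([400,-284,270.]);b=ik(w,v);print(b[0].round(2),b[1:])
rows(p,r,[((p+w)/2,v)]);rows((p+w)/2,v,[(w,v)])
E
```

```text
[-0.77  0.25  1.54  0.    1.36  0.97] (np.float64(9.141048998764915e-27), np.float64(1.0))
off [-0.9618, -0.2726, -0.0394] rot [-0.0005, -0.0001, 0.22]
off [-0.4477, 0.8939, -0.0375] rot [0.0, 0.0, 0.0]
```

send_rows:
  offset:
    - [-0.962,-0.273,-0.04]
    - [-0.962,-0.273,-0.04]
    - [-0.962,-0.273,-0.04]
    - [-0.962,-0.273,-0.04]
    - [-0.962,-0.273,-0.04]
    - [-0.962,-0.273,-0.04]
    - [-0.962,-0.273,-0.04]
    - [-0.962,-0.273,-0.04]
  delta_rot:
    - [0,0,0.22]
    - [0,0,0.22]
    - [0,0,0.22]
    - [0,0,0.22]
    - [0,0,0.22]
    - [0,0,0.22]
    - [0,0,0.22]
    - [0,0,0.22]

```text
time: 21.25
tool_pos: [471.6, -187.9, 266.3]
tcp_rot: [-3.139, -0.0, -0.179]
contact_force: [-0.2, -1.3, 0.5]
grip_width: 91.7
finger_force: 0.0
```

send_rows:
  offset:
    - [-0.448,0.894,-0.0375]
    - [-0.448,0.894,-0.0375]
    - [-0.448,0.894,-0.0375]
    - [-0.448,0.894,-0.0375]
  delta_rot:
    - [0,0,0]
    - [0,0,0]
    - [0,0,0]
    - [0,0,0]

```text
time: 21.75
tool_pos: [400.4, -283.7, 270.9]
tcp_rot: [-3.139, -0.001, -0.175]
contact_force: [0.2, 0.8, 0.7]
grip_width: 91.8
finger_force: 0.0
```

```bash
python3 - <<'E'
from kin import *
p,r=pose();print(p,get_obs()["joint_positions"].round(2))
im=optics.capture("wrist");cv2.imwrite("pics/w6.png",im[...,::-1])
for t in("shaker","coaster"):
  for d in finder.silhouettes(t,"wrist")[:1]: print(t,d['confidence'],d['box'],cv2.boxPoints(cv2.minAreaRect(rect(d['region']))).round(1).tolist())
E
```

```text
[ 400.38107786 -283.74897935  270.86212361] [-0.77  0.25  1.54  0.    1.36  0.97]
coaster 0.87 [227.6, 73.9, 288.2, 164.2] [[226.0, 161.0], [226.0, 72.0], [290.0, 72.0], [290.0, 161.0]]
```

View pics/w6.png

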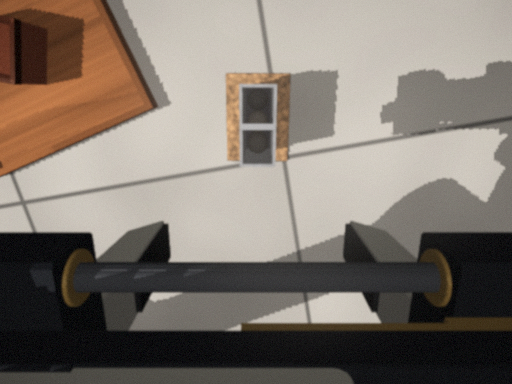

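The shaker's rim corners are at (238,84), (276,84), (277,165) and (240,165). The coaster spans (226,73) to (290,161). Both are nearly square to the tool.

```bash
python3 - <<'E'
from kin import *
for n,l,z in(("shaker",((238,84),(276.5,84),(277,165),(239.5,165)),105),("coaster",((226,73),(290.5,73),(290,161),(227,161)),5)):
    k=np.array([ray("wrist",q,z)[:2] for q in l]);e=np.roll(k,-1,0)-k
    print(n,k.mean(0),np.linalg.norm(e,axis=1).round(1),np.degrees(np.arctan2(e[:,1],e[:,0])).round(1))
E
```

```text
shaker [ 443.7620246  -290.42962297] [36.3 78.1 37.9 78.1] [-99.8 171.5  80.2  -9.6]
coaster [ 442.59967095 -291.30250071] [ 78.9 109.7  83.  109.7] [-99.8 171.5  80.2 -10.6]
```

```bash
python3 - <<'E'
from kin import *
a=np.radians(-9.5);u=np.array([np.cos(a),np.sin(a),0]);G=np.array([443.3,-290.8,56])+5*u
R0=tl(-9.5,70,True);d=R0.as_matrix()[:,2];g=G+19*d;pre=g-100*d+[0,0,10]
for n,q in(("g",g),("pre",pre),("lift",g+[0,0,100])):
    b=ik(q,R0);print(n,q.round(0),b[0].round(2),round(b[1],2),round(b[2],2))
for pos in([400,-250,220],[380,-280,180]):
  for az in(-9.5,30):
    for t in(0,15,30,45,70):
      b=ik(np.array(pos,float),tl(az,t,True));print(pos,az,t,b[0].round(2),round(b[1],2),round(b[2],2))
E
```

```text
g [ 466. -295.   50.] [-1.22  0.94  2.4   2.14  1.32 -1.75] 0.0 0.3
pre [ 373. -279.   94.] [-1.56  0.86  2.57  1.84  1.29 -1.87] 0.0 0.13
lift [ 466. -295.  150.] [-1.22  0.6   2.41  2.04  1.16 -1.45] 0.0 0.29
[400, -250, 220] -9.5 0 [-0.72  0.25  1.67 -0.    1.22  1.02] 0.0 0.94
[400, -250, 220] -9.5 15 [-0.83  0.12  1.87  0.2   0.95  0.81] 0.0 0.67
[400, -250, 220] -9.5 30 [-0.98  0.04  2.07  0.57  0.74  0.39] 0.0 0.46
[400, -250, 220] -9.5 45 [-1.15  0.02  2.26  1.13  0.71 -0.26] 0.0 0.43
[400, -250, 220] -9.5 70 [-1.43  0.3   2.55  1.76  1.15 -1.27] 0.0 0.15
[400, -250, 220] 30 0 [-0.72  0.25  1.67  0.    1.22  0.33] 0.0 0.94
[400, -250, 220] 30 15 [-0.9   0.2   1.77  0.29  1.14  0.03] 0.0 0.86
[400, -250, 220] 30 30 [-1.08  0.21  1.87  0.58  1.16 -0.29] 0.0 0.83
[400, -250, 220] 30 45 [-1.24  0.27  1.95  0.82  1.25 -0.6 ] 0.0 0.75
[400, -250, 220] 30 70 [-1.41  0.5   2.05  1.08  1.48 -1.01] 0.0 0.65
[380, -280, 180] -9.5 0 [-0.8   0.29  1.74 -0.    1.11  0.94] 0.0 0.83
[380, -280, 180] -9.5 15 [-0.92  0.18  1.93  0.24  0.86  0.68] 0.0 0.58
[380, -280, 180] -9.5 30 [-1.08  0.12  2.12  0.67  0.69  0.18] 0.0 0.41
[380, -280, 180] -9.5 45 [-1.26  0.14  2.3   1.25  0.72 -0.52] 0.0 0.4
[380, -280, 180] -9.5 70 [-1.53  0.48  2.54  1.73  1.2  -1.45] 0.0 0.16
[380, -280, 180] 30 0 [-0.8   0.29  1.74 -0.    1.11  0.25] 0.0 0.83
[380, -280, 180] 30 15 [-0.98  0.26  1.82  0.3   1.06 -0.08] 0.0 0.78
[380, -280, 180] 30 30 [-1.15  0.28  1.89  0.59  1.11 -0.41] 0.0 0.81
[380, -280, 180] 30 45 [-1.31  0.36  1.95  0.82  1.22 -0.71] 0.0 0.75
[380, -280, 180] 30 70 [-1.47  0.6   2.01  1.04  1.47 -1.09] 0.0 0.69
```

```bash
python3 - <<'E'
from kin import *
a=np.radians(-9.5);u=np.array([np.cos(a),np.sin(a),0]);G=np.array([443.3,-290.8,56])+5*u
R0=tl(-9.5,70,True);d=R0.as_matrix()[:,2];g=G+19*d;pre=g-92*d
p,r=pose();w=pre+[0,0,80];rows(p,r,[(w,R0)]);rows(w,R0,[(pre,R0)]);rows(pre,R0,[(g,R0)])
E
```

```text
off [-0.174, 0.0117, 0.9169] rot [0.0003, 0.1943, -0.001]
off [-0.6265, 0.0, 0.228] rot [0.0, 0.0, 0.0]
off [0.0, 0.0, 0.7667] rot [0.0, 0.0, 0.0]
```

send_rows:
  offset:
    - [-0.174,0.0117,0.917]
    - [-0.174,0.0117,0.917]
    - [-0.174,0.0117,0.917]
    - [-0.174,0.0117,0.917]
    - [-0.174,0.0117,0.917]
    - [-0.174,0.0117,0.917]
    - [-0.174,0.0117,0.917]
    - [-0.174,0.0117,0.917]
  delta_rot:
    - [0,0.1943,-0.001]
    - [0,0.1943,-0.001]
    - [0,0.1943,-0.001]
    - [0,0.1943,-0.001]
    - [0,0.1943,-0.001]
    - [0,0.1943,-0.001]
    - [0,0.1943,-0.001]
    - [0,0.1943,-0.001]

```text
time: 22.9
tool_pos: [382.6, -275.1, 159.2]
tcp_rot: [-3.075, -0.998, -0.175]
contact_force: [-0.3, 0.7, -1.1]
grip_width: 91.9
finger_force: 0.0
```

send_rows:
  offset:
    - [-0.6265,0,0.228]
    - [-0.6265,0,0.228]
    - [-0.6265,0,0.228]
    - [-0.6265,0,0.228]
  delta_rot:
    - [0,0,0]
    - [0,0,0]
    - [0,0,0]
    - [0,0,0]

```text
time: 23.4
tool_pos: [365.2, -269.7, 81.3]
tcp_rot: [-3.07, -0.995, -0.179]
contact_force: [0.0, 0.4, 0.0]
grip_width: 91.5
finger_force: 0.0
```

```bash
python3 - <<'E'
from kin import *
a=np.radians(-9.5);u=np.array([np.cos(a),np.sin(a),0]);v=np.array([-u[1],u[0],0]);S=np.array([443.3,-290.8,5]);G=S+[0,0,51]+5*u
R0=tl(-9.5,70,True);d=R0.as_matrix()[:,2];g=G+19*d
p,r=pose();print(p,(r.inv()*R0).as_rotvec());rows(p,r,[(g,R0)])
im=optics.capture("wrist").copy()
for q in proj("wrist",[S+[0,0,100]+40*i*u+18*j*v for i,j in((1,1),(1,-1),(-1,-1),(-1,1))]+[S-40*u+18*j*v for j in(1,-1)]): print(q.round(0));cv2.circle(im,tuple(int(x) for x in q.round()),2,(0,255,0),-1)
cv2.imwrite("pics/w7.png",im[...,::-1])
E
```

```text
[ 365.18256613 -269.73942616   81.33844525] [-0.05963157  0.22683352 -0.01402899]
off [0.2473, 0.1164, 0.8615] rot [-0.0095, 0.0361, -0.0022]
[250.  77.]
[301.  76.]
[306. 155.]
[241. 155.]
[250. 247.]
[296. 248.]
```

View pics/w7.png

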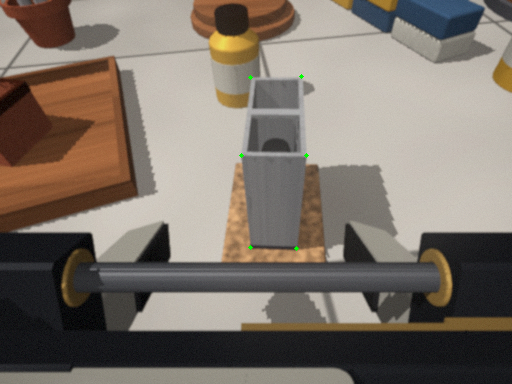

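Predicted shaker corners (green) sit on the tin's rim and base to within about 3 px. I finish the rotation, then advance.

```bash
python3 - <<'E'
from kin import *
a=np.radians(-9.5);u=np.array([np.cos(a),np.sin(a),0]);v=np.array([-u[1],u[0],0]);S=np.array([443.3,-290.8,5]);G=S+[0,0,51]+5*u
R0=tl(-9.5,70,True);d=R0.as_matrix()[:,2];g=G+19*d
p,r=pose();rows(p,r,[(g-92*d,R0),(g,R0)])
E
```

```text
off [0.0718, 0.0706, 0.1174] rot [-0.0094, 0.0361, -0.002]
off [0.2441, 0.1144, 0.8631] rot [-0.0094, 0.0361, -0.002]
```

send_rows:
  offset:
    - [0.0718,0.0706,0.1174]
    - [0.0718,0.0706,0.1174]
    - [0.0718,0.0706,0.1174]
    - [0.0718,0.0706,0.1174]
    - [0.158,0.0925,0.49]
    - [0.2441,0.1144,0.863]
    - [0.2441,0.1144,0.863]
    - [0.2441,0.1144,0.863]
  delta_rot:
    - [-0.0094,0.0361,-0.002]
    - [-0.0094,0.0361,-0.002]
    - [-0.0094,0.0361,-0.002]
    - [-0.0094,0.0361,-0.002]
    - [-0.0094,0.0361,-0.002]
    - [-0.0094,0.0361,-0.002]
    - [-0.0094,0.0361,-0.002]
    - [-0.0094,0.0361,-0.002]

```text
time: 24.45
tool_pos: [465.2, -293.9, 49.5]
tcp_rot: [-3.139, -1.221, -0.168]
contact_force: [0.1, -0.8, 0.1]
grip_width: 91.5
finger_force: 0.0
```

```bash
python3 - <<'E'
from kin import *
a=np.radians(-9.5);u=np.array([np.cos(a),np.sin(a),0]);S=np.array([443.3,-290.8,5]);G=S+[0,0,51]+5*u
R0=tl(-9.5,70,True);d=R0.as_matrix()[:,2];g=G+19*d
p,r=pose();print(p-g,(r.inv()*R0).as_rotvec(),get_obs()["contact_force"],get_obs()["joint_positions"].round(2))
# pouring: planned shaker mouth az, tool poses. shaker frame relative to grasp: u_s fwd 35, mouth 50 up
T=np.array([569,-26,0.]);yaw=.23
ex=np.array([np.cos(yaw),np.sin(yaw),0]);ey=np.array([-ex[1],ex[0],0])
for maz in (-30,0,13,40,60,90):
  out=[]
  for qx,qy in((-1,-1),(-1,1),(1,-1),(1,1)):
   for dl in(15,30):
    tilt=-(20+dl);Rr=tl(maz,tilt,True)
    um=np.array([np.cos(np.radians(maz)),np.sin(np.radians(maz)),0]);D=np.radians(dl)
    axis=um*np.cos(D)-np.array([0,0,1])*np.sin(D)   # shaker z
    low=-um*np.sin(D)-np.array([0,0,1])*np.cos(D)    # shaker +u side
    lip=T+72*qx*ex+72*qy*ey+[0,0,45]-um*10
    gp=lip-50*axis-35*low; b=ik(gp+19*Rr.as_matrix()[:,2],Rr);out.append((round(b[1],1),round(b[2],2)))
  print(maz,out)
E
```

```text
[-0.64024271  0.68856419 -0.00903001] [-0.00053538  0.00023664 -0.00074383] [ 0.05779415 -0.77215864  0.06131764] [-1.22  0.94  2.4   2.14  1.32 -1.75]
-30 [(np.float64(0.0), np.float64(1.07)), (np.float64(0.0), np.float64(0.75)), (np.float64(0.0), np.float64(1.13)), (np.float64(0.0), np.float64(0.9)), (np.float64(0.0), np.float64(0.81)), (np.float64(0.0), np.float64(0.42)), (np.float64(0.0), np.float64(0.95)), (np.float64(0.0), np.float64(0.62))]
0 [(np.float64(0.0), np.float64(0.83)), (np.float64(0.0), np.float64(0.76)), (np.float64(0.0), np.float64(0.95)), (np.float64(0.0), np.float64(0.83)), (np.float64(0.0), np.float64(0.79)), (np.float64(0.0), np.float64(0.36)), (np.float64(0.0), np.float64(0.86)), (np.float64(0.0), np.float64(0.48))]
13 [(np.float64(0.0), np.float64(0.73)), (np.float64(0.0), np.float64(0.66)), (np.float64(0.0), np.float64(0.85)), (np.float64(0.0), np.float64(0.82)), (np.float64(0.0), np.float64(0.77)), (np.float64(0.0), np.float64(0.44)), (np.float64(0.0), np.float64(0.87)), (np.float64(0.0), np.float64(0.49))]
40 [(np.float64(0.0), np.float64(0.53)), (np.float64(0.0), np.float64(0.42)), (np.float64(0.0), np.float64(0.64)), (np.float64(0.0), np.float64(0.56)), (np.float64(0.0), np.float64(0.57)), (np.float64(0.0), np.float64(0.42)), (np.float64(0.0), np.float64(0.66)), (np.float64(0.0), np.float64(0.54))]
60 [(np.float64(0.0), np.float64(0.39)), (np.float64(0.0), np.float64(0.24)), (np.float64(0.0), np.float64(0.49)), (np.float64(0.0), np.float64(0.39)), (np.float64(0.0), np.float64(0.45)), (np.float64(0.0), np.float64(0.28)), (np.float64(0.0), np.float64(0.53)), (np.float64(0.0), np.float64(0.38))]
90 [(np.float64(0.0), np.float64(0.16)), (np.float64(75.1), np.float64(0.0)), (np.float64(0.0), np.float64(0.26)), (np.float64(0.0), np.float64(0.09)), (np.float64(0.0), np.float64(0.3)), (np.float64(0.0), np.float64(0.05)), (np.float64(0.0), np.float64(0.34)), (np.float64(0.0), np.float64(0.15))]
```

send_rows:
  offset:
    - [0,0,0]
    - [0,0,0]
    - [0,0,0]
    - [0,0,0]
    - [0,0,0]
    - [0,0,0]
    - [0,0,0]
  delta_rot:
    - [0,0,0]
    - [0,0,0]
    - [0,0,0]
    - [0,0,0]
    - [0,0,0]
    - [0,0,0]
    - [0,0,0]
  grip: 0

```text
time: 25.32
tool_pos: [465.1, -294.6, 48.1]
tcp_rot: [-3.136, -1.221, -0.173]
contact_force: [-1.3, -1.2, 0.4]
grip_width: 36.0
finger_force: 30.0
```

```bash
cat >> kin.py <<'E'
T0=np.array([569,-26,0.]);YAW=.232
ex=np.array([np.cos(YAW),np.sin(YAW),0]);ey=np.array([-ex[1],ex[0],0])
def pour(x,y,z,dl,maz=13.3):
    """tool pose with the shaker's lower lip at tray x,y and height z, dl deg past level"""
    Rr=tl(maz,-(20+dl),True);m=np.radians(maz);um=np.array([np.cos(m),np.sin(m),0]);D=np.radians(dl);k=np.array([0,0,1.])
    ax=um*np.cos(D)-k*np.sin(D);low=-um*np.sin(D)-k*np.cos(D)
    gp=T0+x*ex+y*ey+[0,0,z]-49*ax-35*low
    return gp+19*Rr.as_matrix()[:,2],Rr
def chk(*a):
    b=ik(*a);return b[0].round(2).tolist(),round(b[1],2),round(b[2],2)
E
python3 - <<'E'
from kin import *
p,r=pose();print(p,get_obs()["grip_width"])
w=p+[0,0,110];W=np.array([470,-200,190.])
rows(p,r,[(w,r)])
m=tl(13.3,35,True);rows(w,r,[(W,m)])
A=pour(-90,-72,60,-15);print(A[0]);rows(W,m,[A])
for q in((W,tl(0,52,True)),(W,m),((W+A[0])/2,tl(13.3,15,True)),A): print(chk(*q))
E
```

```text
[ 465.14143172 -294.57680399   48.12511813] 36.01639523946999
off [0.8611, -0.0019, -0.3143] rot [0.0, 0.0, 0.0]
off [0.2166, -0.7844, -0.1764] rot [0.051, -0.0958, -0.0396]
[ 441.47763328 -130.11744237   62.19757145]
off [-0.6906, -0.6214, 0.8166] rot [0.0, -0.1111, 0.0]
([-1.0, 0.2, 2.31, 1.54, 0.73, -0.72], np.float64(0.0), np.float64(0.39))
([-0.89, 0.2, 2.03, 0.8, 0.8, -0.1], np.float64(0.0), np.float64(0.52))
([-0.64, 0.29, 1.96, 0.3, 0.74, 0.5], np.float64(0.0), np.float64(0.46))
([-0.42, 0.48, 1.84, -0.07, 0.89, 0.97], np.float64(0.0), np.float64(0.61))
```

send_rows:
  offset:
    - [0.4,0,-0.146]
    - [0.861,0,-0.314]
    - [0.861,0,-0.314]
    - [0.861,0,-0.314]
  delta_rot:
    - [0,0,0]
    - [0,0,0]
    - [0,0,0]
    - [0,0,0]

```text
time: 25.82
tool_pos: [465.0, -294.4, 157.9]
tcp_rot: [-3.138, -1.22, -0.17]
contact_force: [-0.4, 0.1, -3.6]
grip_width: 35.7
finger_force: 30.0
```

send_rows:
  offset:
    - [0.2166,-0.784,-0.176]
    - [0.2166,-0.784,-0.176]
    - [0.2166,-0.784,-0.176]
    - [0.2166,-0.784,-0.176]
    - [0.2166,-0.784,-0.176]
    - [0.2166,-0.784,-0.176]
    - [0.2166,-0.784,-0.176]
    - [0.2166,-0.784,-0.176]
  delta_rot:
    - [0.051,-0.0958,-0.0396]
    - [0.051,-0.0958,-0.0396]
    - [0.051,-0.0958,-0.0396]
    - [0.051,-0.0958,-0.0396]
    - [0.051,-0.0958,-0.0396]
    - [0.051,-0.0958,-0.0396]
    - [0.051,-0.0958,-0.0396]
    - [0.051,-0.0958,-0.0396]

```text
time: 26.82
tool_pos: [469.2, -199.2, 188.4]
tcp_rot: [-3.136, -0.611, 0.228]
contact_force: [-0.3, -0.1, -2.5]
grip_width: 36.1
finger_force: 30.0
```

```bash
python3 - <<'E'
from kin import *
p,r=pose();print(p,r.as_matrix()[:,2],get_obs()["joint_positions"].round(2))
A=pour(-90,-72,75,-15);rows(p,r,[A])
B=pour(-95,-75,45,3);rows(*A,[B,pour(-95,-75,45,8)])
print(chk(*B))
E
```

```text
[ 469.21015711 -199.15354527  188.38619475] [ 0.55794872  0.13508088 -0.81880791] [-0.9   0.2   2.03  0.81  0.8  -0.1 ]
off [-0.6096, -0.6089, 0.7075] rot [-0.0006, -0.1112, -0.0003]
off [-0.0034, 0.025, 0.1021] rot [0.0, -0.05, 0.0]
off [0.0094, 0.025, 0.0619] rot [0.0, -0.0639, 0.0]
([-0.32, 0.63, 1.61, -0.22, 1.25, 1.13], np.float64(0.0), np.float64(0.78))
```

send_rows:
  offset:
    - [-0.6096,-0.609,0.7075]
    - [-0.6096,-0.609,0.7075]
    - [-0.6096,-0.609,0.7075]
    - [-0.6096,-0.609,0.7075]
    - [-0.6096,-0.609,0.7075]
    - [-0.6096,-0.609,0.7075]
    - [-0.6096,-0.609,0.7075]
    - [-0.6096,-0.609,0.7075]
  delta_rot:
    - [0,-0.1112,0]
    - [0,-0.1112,0]
    - [0,-0.1112,0]
    - [0,-0.1112,0]
    - [0,-0.1112,0]
    - [0,-0.1112,0]
    - [0,-0.1112,0]
    - [0,-0.1112,0]

```text
time: 27.82
tool_pos: [441.5, -132.0, 78.7]
tcp_rot: [-3.141, 0.086, 0.231]
contact_force: [-0.4, 0.6, -2.5]
grip_width: 35.9
finger_force: 30.0
```

send_rows:
  offset:
    - [-0.0034,0.025,0.1]
    - [-0.0034,0.025,0.1]
    - [-0.0034,0.025,0.1]
    - [-0.0034,0.025,0.1]
  delta_rot:
    - [0,-0.02,0]
    - [0,-0.04,0]
    - [0,-0.05,0]
    - [0,-0.05,0]

```text
time: 28.32
tool_pos: [441.9, -134.8, 66.0]
tcp_rot: [-3.141, 0.401, 0.233]
contact_force: [0.1, -0.1, -2.6]
grip_width: 35.8
finger_force: 30.0
```

```bash
python3 - <<'E'
from kin import *
B=pour(-95,-75,45,3)
p,r=pose();print(p-B[0],(r.inv()*B[1]).as_rotvec(),get_obs()["joint_positions"].round(2))
a=optics.capture("wrist");b=optics.capture("side")[110:290,180:380];
print([ (np.round(d['box']).tolist(),round(d['confidence'],2)) for d in finder.boxes_of("pebble0","wrist")],[ (np.round(d['box']).tolist(),round(d['confidence'],2)) for d in finder.boxes_of("pebble0","side")])
cv2.imwrite("pics/w8.png",np.hstack([cv2.resize(a,(512,384))[:,100:],cv2.resize(b,(384,384))])[...,::-1])
E
```

```text
[ 1.12645644 -1.3814739   0.99274156] [-0.00069427 -0.00064978  0.00076529] [-0.32  0.63  1.61 -0.22  1.25  1.12]
[([239.0, 199.0, 292.0, 239.0], 0.85), ([228.0, 179.0, 276.0, 216.0], 0.81), ([195.0, 121.0, 322.0, 323.0], 0.46)] []
```

View pics/w8.png

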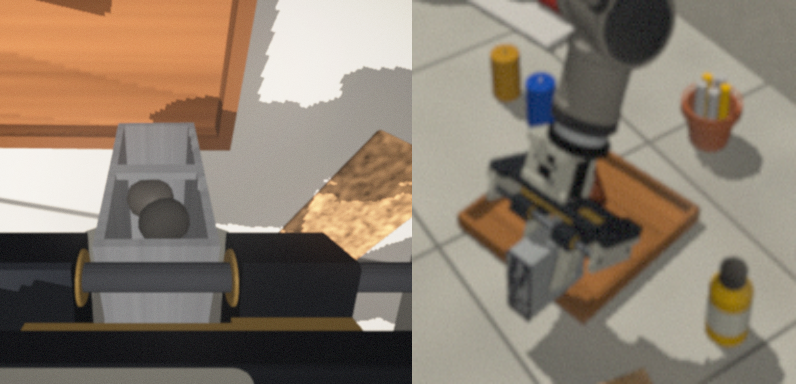

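The wrist view shows the shaker's mouth with two pebbles resting at about (250,210), still inside. The lip is just inside the near tray rim and the tray is still bare. I tip a little more and shake lengthwise.

send_rows:
  offset:
    - [0.013,0,-0.04]
    - [0.13,0,-0.083]
    - [0.013,0,-0.04]
    - [0.13,0,-0.083]
    - [0.013,0,-0.04]
    - [0.13,0,-0.083]
    - [0.013,0,-0.04]
    - [0.013,0,-0.04]
  delta_rot:
    - [0,-0.0139,0]
    - [0,-0.0139,0]
    - [0,-0.0139,0]
    - [0,-0.0139,0]
    - [0,-0.0139,0]
    - [0,-0.0139,0]
    - [0,-0.0139,0]
    - [0,-0.0139,0]

```text
time: 29.52
tool_pos: [444.0, -134.3, 70.9]
tcp_rot: [-3.141, 0.489, 0.232]
contact_force: [0.2, 0.3, -2.1]
grip_width: 36.0
finger_force: 30.0
```

```bash
cat > look.py <<'E'
from kin import *
import sys
def look(n=1):
    o=get_obs();a=optics.capture("wrist");L=[]
    for t in finder.boxes_of("pebble0","wrist"):
        b=t["box"];L.append((round((b[0]+b[2])/2),round((b[1]+b[3])/2),round(b[2]-b[0]),round(b[3]-b[1]),round(t["confidence"],2)))
    print("t",o["time"],"pebbles(u,v,w,h,c)",L)
    cv2.imwrite(f"pics/l{int(o['time']*100)}.png",a[...,::-1])
def near(p_r,dl0=None): pass
E
python3 - <<'E'
from look import *
look()
B=pour(-95,-75,45,8);p,r=pose();print(p-B[0],(r.inv()*B[1]).as_rotvec())
k=optics.get_calibration("wrist")
print("lip",proj("wrist",T0-95*ex-75*ey+[0,0,45]).round(0))
rows(p,r,[pour(-95,-75,45,12),pour(-95,-75,45,-15)])
E
```

```text
t 29.525 pebbles(u,v,w,h,c) [(267, 180, 49, 56, 0.91), (247, 165, 42, 46, 0.71), (196, 19, 50, 39, 0.7), (275, 230, 18, 15, 0.61), (250, 213, 53, 43, 0.56), (280, 207, 15, 16, 0.45)]
[ 2.32091875 -1.37039786  1.04829978] [ 8.68614920e-05 -9.02360039e-04 -4.59143689e-04]
lip [[253. 133.]]
off [-0.0107, -0.0156, -0.0185] rot [0.0, -0.0113, -0.0001]
off [0.0374, -0.0156, 0.2024] rot [0.0, 0.0637, -0.0001]
```

```bash
cat >> look.py <<'E'
def trayxy(uv,cam="wrist",z=16):
    q=ray(cam,uv,z)-T0;return (round(float(q@ex)),round(float(q@ey)))
E
python3 - <<'E'
from look import *
print(trayxy((196,19)))
optics.capture("top");optics.capture("side")
for c in("top","side"):
    for t in finder.boxes_of("pebble0",c):
        b=t["box"];u=((b[0]+b[2])/2,(b[1]+b[3])/2);print(c,np.round(b).tolist(),round(t["confidence"],2),trayxy(u,c))
E
```

```text
(-53, -49)
```

```bash
python3 - <<'E'
from look import *
p,r=pose();a=pour(-95,-75,50,-12);rows(p,r,[a]);b=pour(-95,75,50,-12);rows(*a,[b]);rows(*b,[pour(-95,75,45,8)]);
c=pour(-95,75,45,8);print(chk(*b),chk(*c))
E
```

```text
off [0.0051, -0.0142, 0.1406] rot [0.0, 0.0555, 0.0]
off [0.0002, -1.25, 0.0] rot [0.0, 0.0, 0.0]
off [0.0268, 0.0, -0.1255] rot [0.0, -0.0556, 0.0]
([-0.12, 0.44, 1.95, -0.06, 0.88, 1.26], np.float64(0.0), np.float64(0.6)) ([-0.05, 0.62, 1.67, -0.14, 1.33, 1.35], np.float64(0.0), np.float64(0.86))
```

send_rows:
  offset:
    - [0.005,-0.014,0.14]
    - [0.005,-0.014,0.14]
    - [0.005,-0.3,0.14]
    - [0.005,-0.6,0.14]
    - [0.005,-0.9,0.14]
    - [0.005,-1.0,0.14]
    - [0.005,-1.0,0.14]
  delta_rot:
    - [0,0.03,0]
    - [0,0.0555,0]
    - [0,0.0555,0]
    - [0,0.0555,0]
    - [0,0.0555,0]
    - [0,0.0555,0]
    - [0,0.0555,0]

```text
time: 30.7
tool_pos: [410.3, -18.9, 55.4]
tcp_rot: [3.141, 0.14, 0.234]
contact_force: [0.1, -0.4, -1.9]
grip_width: 36.0
finger_force: 30.0
```

send_rows:
  offset:
    - [0,-0.264,0]
    - [0.01,-0.264,-0.06]
    - [0.027,-0.264,-0.1255]
    - [0.027,-0.264,-0.1255]
    - [0.144,-0.264,-0.1685]
    - [0.027,-0.264,-0.1255]
    - [0.144,-0.264,-0.1685]
    - [0.027,-0.264,-0.1255]
  delta_rot:
    - [0,0,0]
    - [0,-0.025,0]
    - [0,-0.05,0]
    - [0,-0.0556,0]
    - [0,-0.0556,0]
    - [0,-0.0556,0]
    - [0,-0.0556,0]
    - [0,-0.0556,0]

```text
time: 31.7
tool_pos: [410.4, 11.8, 69.5]
tcp_rot: [3.14, 0.486, 0.231]
contact_force: [0.1, -0.1, -1.8]
grip_width: 35.8
finger_force: 30.0
```

```bash
cat >> look.py <<'E'
def tell(x,y,dl):
    look();o=trayxy;
    for t in finder.boxes_of("pebble0","wrist"):
        b=t["box"];q=((b[0]+b[2])/2,(b[1]+b[3])/2)
        if q[1]<125: print("out?",trayxy(q),round(t["confidence"],2))
    B=pour(x,y,45,dl);p,r=pose();print(p-B[0],(r.inv()*B[1]).as_rotvec().round(3),"lip",proj("wrist",T0+x*ex+y*ey+[0,0,45]).round(0))
E
python3 - <<'E'
from look import *
tell(-95,75,8)
E
```

```text
t 31.7 pebbles(u,v,w,h,c) [(259, 231, 42, 15, 0.97), (272, 146, 36, 37, 0.82), (268, 30, 47, 57, 0.81), (252, 159, 57, 54, 0.65), (247, 86, 43, 49, 0.65), (261, 204, 50, 45, 0.61)]
out? (-60, 69) 0.81
out? (-87, 79) 0.65
[-0.01012737 -0.92335106 -0.10023462] [-0.001  0.001 -0.001] lip [[255. 131.]]
```

```bash
python3 - <<'E'
from look import *
p,r=pose();a=pour(-95,75,75,-12);rows(p,r,[a]);b=pour(40,76,75,-12);rows(*a,[b]);c=pour(40,76,45,8);rows(*b,[c]);
print(chk(*b),chk(*c))
E
```

```text
off [-0.0789, -0.0074, -0.0583] rot [-0.0001, 0.0557, -0.0002]
off [1.1141, -0.0082, -0.1566] rot [0.0, 0.0, 0.0]
off [0.0558, 0.0, 0.0808] rot [0.0, -0.0556, 0.0]
([-0.04, 0.59, 1.56, -0.04, 1.12, 1.32], np.float64(0.0), np.float64(0.84)) ([0.0, 0.82, 1.23, -0.11, 1.57, 1.37], np.float64(0.0), np.float64(0.89))
```

send_rows:
  offset:
    - [-0.079,-0.007,-0.058]
    - [-0.079,-0.007,-0.058]
    - [-0.079,-0.007,-0.058]
    - [0.2,-0.01,-0.1]
    - [0.5,-0.012,-0.14]
    - [0.8,-0.015,-0.18]
    - [0.92,-0.015,-0.2]
    - [0.92,-0.015,-0.2]
  delta_rot:
    - [0,0.03,0]
    - [0,0.0557,0]
    - [0,0.0557,0]
    - [0,0.0557,0]
    - [0,0.0557,0]
    - [0,0.0557,0]
    - [0,0.0557,0]
    - [0,0.0557,0]

```text
time: 32.85
tool_pos: [515.9, 39.8, 39.1]
tcp_rot: [3.141, 0.14, 0.232]
contact_force: [1.0, 0.0, 4.4]
grip_width: 36.2
finger_force: 30.0
```

```bash
python3 - <<'E'
from look import *
p,r=pose();rows(p,r,[pour(40,76,75,-12),pour(40,76,45,8)])
E
```

```text
off [0.1062, 0.0025, -0.3612] rot [0.0001, 0.0001, 0.0001]
off [0.1621, 0.0024, -0.2805] rot [0.0002, -0.0555, 0.0]
```

send_rows:
  offset:
    - [0,0,-0.2]
    - [0,0,-0.36]
    - [0.106,0.0025,-0.36]
    - [0.106,0.0025,-0.36]
  delta_rot:
    - [0,0,0]
    - [0,0,0]
    - [0,0,0]
    - [0,0,0]

```text
time: 33.35
tool_pos: [532.5, 43.9, 78.8]
tcp_rot: [-3.142, 0.141, 0.233]
contact_force: [-0.8, 0.2, -2.0]
grip_width: 36.1
finger_force: 30.0
```

```bash
python3 - <<'E'
from look import *
p,r=pose();b=pour(40,76,75,-12);print(p-b[0],get_obs()["contact_force"]);rows(p,r,[pour(40,76,45,8)])
look()
for c in("top","side"):
    im=optics.capture(c)
    for n in("pebble0","cup","tray"):
      for t in finder.boxes_of(n,c):
        bx=t["box"];u=((bx[0]+bx[2])/2,(bx[1]+bx[3])/2);print(c,n,np.round(bx).tolist(),round(t["confidence"],2),trayxy(u,c,36 if n=="cup" else 16))
E
```

```text
[-1.64670276  0.0680417  -1.44343333] [-0.78512966  0.22973537 -1.99899478]
off [0.0673, 0.0037, 0.0669] rot [0.0, -0.0553, 0.0001]
t 33.35 pebbles(u,v,w,h,c) [(438, 232, 19, 19, 0.82), (263, 176, 46, 40, 0.8), (501, 188, 19, 31, 0.6)]
top cup [256.0, 159.0, 281.0, 192.0] 0.83 (-8, -3)
top tray [246.0, 120.0, 324.0, 229.0] 0.64 (-13, -46)
side pebble0 [220.0, 202.0, 224.0, 206.0] 0.59 (-64, 109)
side pebble0 [262.0, 227.0, 272.0, 234.0] 0.47 (-55, -51)
side pebble0 [225.0, 201.0, 237.0, 206.0] 0.45 (-46, 91)
side cup [251.0, 187.0, 280.0, 224.0] 0.72 (-5, 1)
side cup [224.0, 201.0, 237.0, 210.0] 0.69 (-66, 70)
side tray [208.0, 175.0, 324.0, 266.0] 0.97 (-31, -25)
side tray [264.0, 226.0, 270.0, 231.0] 0.74 (-51, -46)
side tray [222.0, 202.0, 222.0, 206.0] 0.34 (-64, 107)
side tray [221.0, 158.0, 257.0, 198.0] 0.25 (48, 154)
```

send_rows:
  offset:
    - [0.03,0.0037,0.03]
    - [0.067,0.0037,0.067]
    - [0.067,0.0037,0.067]
    - [0.19,0.0037,0.067]
    - [0.067,0.0037,0.067]
    - [0.19,0.0037,0.067]
    - [0.067,0.0037,0.067]
  delta_rot:
    - [0,-0.025,0]
    - [0,-0.05,0]
    - [0,-0.0555,0]
    - [0,-0.0555,0]
    - [0,-0.0555,0]
    - [0,-0.0555,0]
    - [0,-0.0555,0]

```text
time: 34.72
tool_pos: [539.1, 45.1, 70.4]
tcp_rot: [3.141, 0.487, 0.232]
contact_force: [0.3, 0.6, -1.1]
grip_width: 36.0
finger_force: 30.0
```

```bash
python3 - <<'E'
from look import *
tell(40,76,8)
p,r=pose();rows(p,r,[pour(40,76,45,12)])
E
```

```text
t 34.725 pebbles(u,v,w,h,c) [(261, 105, 43, 43, 0.76), (510, 180, 4, 21, 0.6), (230, 132, 43, 39, 0.59), (319, 5, 36, 10, 0.54)]
out? (35, 74) 0.76
out? (84, 49) 0.54
[-1.18301612 -0.14073015  1.47478873] [ 0.    -0.001  0.   ] lip [[258. 127.]]
off [0.014, 0.0011, -0.0276] rot [0.0, -0.0112, 0.0]
```

```bash
python3 - <<'E'
from look import *
tell(40,76,8)
p,r=pose();a=pour(40,76,85,-12);rows(p,r,[a]);b=pour(-95,-20,85,-12);c=pour(40,-76,85,-12)
rows(*a,[c])
print(chk(*c))
E
```

```text
t 34.875 pebbles(u,v,w,h,c) [(265, 97, 44, 44, 0.96), (230, 128, 42, 40, 0.94)]
out? (40, 72) 0.96
[-0.67986284 -0.0728319   1.29648522] [ 0.    -0.001  0.   ] lip [[257. 128.]]
off [-0.109, 0.0007, -0.1236] rot [0.0, 0.0554, 0.0]
off [-0.0002, 1.2667, 0.0] rot [0.0, 0.0, 0.0]
([-0.28, 0.64, 1.43, -0.07, 1.19, 1.09], np.float64(0.0), np.float64(0.91))
```

```bash
python3 - <<'E'
from look import *
p,r=pose();a=pour(40,76,125,-20);rows(p,r,[a]);b=pour(40,0,125,-20);c=pour(40,-76,125,-20);e=pour(40,-76,45,8)
rows(*a,[c]);rows(*c,[e])
print(chk(*a),chk(*c),chk(*e))
E
```

```text
off [-0.2347, 0.0008, -0.3578] rot [0.0, 0.0776, 0.0]
off [-0.0002, 1.2667, 0.0] rot [0.0, 0.0, 0.0]
off [0.0454, 0.0, 0.4369] rot [0.0, -0.0778, 0.0]
([-0.06, 0.47, 1.64, 0.0, 1.03, 1.28], np.float64(0.0), np.float64(0.75)) ([-0.31, 0.54, 1.52, -0.0, 1.09, 1.03], np.float64(0.0), np.float64(0.81)) ([-0.2, 0.88, 1.11, -0.2, 1.61, 1.18], np.float64(0.0), np.float64(0.8))
```

send_rows:
  offset:
    - [-0.03,0,-0.05]
    - [-0.08,0,-0.12]
    - [-0.15,0,-0.24]
    - [-0.235,0,-0.358]
    - [-0.235,0,-0.358]
    - [-0.235,0,-0.358]
  delta_rot:
    - [0,0.025,0]
    - [0,0.05,0]
    - [0,0.0776,0]
    - [0,0.0776,0]
    - [0,0.0776,0]
    - [0,0.0776,0]

```text
time: 35.78
tool_pos: [533.9, 43.9, 121.6]
tcp_rot: [-3.142, 0.001, 0.232]
contact_force: [0.1, 0.7, -0.9]
grip_width: 35.4
finger_force: 30.0
```

```bash
python3 - <<'E'
from look import *
tell(40,76,-20)
E
```

```text
t 35.775 pebbles(u,v,w,h,c) [(244, 42, 30, 36, 0.89), (470, 184, 36, 23, 0.81), (263, 115, 25, 30, 0.76), (405, 221, 27, 21, 0.72), (283, 36, 34, 34, 0.6), (237, 138, 31, 26, 0.55)]
out? (92, 86) 0.89
out? (39, 72) 0.76
out? (96, 57) 0.6
[-0.47369018  0.16987006 78.90381694] [-0.     0.003  0.   ] lip [[257. 117.]]
```

```bash
python3 - <<'E'
from look import *
print(trayxy((237,138)),trayxy((470,184)),trayxy((405,221)))
f=[]
for i in range(8):
    f.append(get_obs()["contact_force"][2]);optics.capture("top")
print(np.mean(f),np.std(f))
p,r=pose();c=pour(40,-76,125,-20);rows(p,r,[c])
E
```

```text
(21, 92) (-17, -101) (-50, -51)
-0.7651630902316158 0.6114441494135189
off [0.0029, 1.268, -0.0012] rot [0.0, 0.0002, 0.0]
```

send_rows:
  offset:
    - [0,0.3,0]
    - [0,0.6,0]
    - [0,0.9,0]
    - [0,0.95,0]
    - [0,0.95,0]
  delta_rot:
    - [0,0,0]
    - [0,0,0]
    - [0,0,0]
    - [0,0,0]
    - [0,0,0]

```text
time: 36.95
tool_pos: [559.6, -67.0, 121.9]
tcp_rot: [-3.141, 0.001, 0.232]
contact_force: [-0.2, 0.7, -0.9]
grip_width: 36.0
finger_force: 30.0
```

send_rows:
  offset:
    - [0,0.316,0]
    - [0,0.316,0.15]
    - [0.02,0.316,0.3]
    - [0.045,0.316,0.437]
    - [0.045,0.316,0.437]
    - [0.045,0.316,0.437]
  delta_rot:
    - [0,0,0]
    - [0,-0.02,0]
    - [0,-0.04,0]
    - [0,-0.06,0]
    - [0,-0.06,0]
    - [0,-0.06,0]

```text
time: 37.7
tool_pos: [573.7, -102.0, 70.2]
tcp_rot: [3.141, 0.376, 0.233]
contact_force: [-0.4, 0.5, -0.8]
grip_width: 36.1
finger_force: 30.0
```

```bash
python3 - <<'E'
from look import *
tell(40,-76,2)
p,r=pose();rows(p,r,[pour(40,-76,45,x) for x in (8,15,25,35)])
E
```

```text
t 37.7 pebbles(u,v,w,h,c) [(10, 106, 20, 40, 0.76), (33, 218, 24, 33, 0.63), (307, 179, 9, 17, 0.57), (18, 235, 33, 30, 0.57), (62, 253, 24, 22, 0.48)]
out? (38, 64) 0.76
[1.89897705 0.45355088 7.56688011] [ 0.001 -0.01  -0.001] lip [[257. 127.]]
off [0.0086, 0.0, 0.014] rot [0.0002, -0.0182, -0.0001]
off [0.016, 0.0001, -0.0447] rot [0.0002, -0.0376, -0.0001]
off [0.0388, 0.0002, -0.1259] rot [0.0002, -0.0654, -0.0001]
off [0.0755, 0.0002, -0.2019] rot [0.0002, -0.0932, -0.0001]
```

send_rows:
  offset:
    - [0.009,0,0.014]
    - [0.016,0,-0.045]
    - [0.039,0,-0.126]
    - [0.075,0,-0.2]
    - [0.19,0,-0.16]
    - [0.075,0,-0.2]
    - [0.19,0,-0.16]
    - [0.075,0,-0.2]
  delta_rot:
    - [0,-0.018,0]
    - [0,-0.0376,0]
    - [0,-0.0654,0]
    - [0,-0.09,0]
    - [0,-0.09,0]
    - [0,-0.09,0]
    - [0,-0.09,0]
    - [0,-0.09,0]

```text
time: 38.85
tool_pos: [590.3, -98.9, 87.2]
tcp_rot: [-3.14, 0.943, 0.234]
contact_force: [-0.7, -0.9, -1.5]
grip_width: 35.5
finger_force: 30.0
```

```bash
python3 - <<'E'
from look import *
tell(40,-76,34)
p,r=pose();print(get_obs()["joint_positions"].round(2));a=pour(-20,-90,140,-20);rows(p,r,[a]);print(chk(*a))
E
```

```text
t 38.85 pebbles(u,v,w,h,c) [(30, 169, 36, 28, 0.82), (221, 158, 24, 21, 0.8), (293, 143, 38, 35, 0.77), (44, 159, 40, 30, 0.62)]
[ 0.83846235 -0.13080133  0.32212793] [ 0.    -0.002 -0.001] lip [[256. 130.]]
[-0.14  1.22  0.55 -0.38  2.24  1.1 ]
off [-0.7181, 0.1145, 0.3257] rot [0.0001, 0.1496, -0.0001]
([-0.4, 0.44, 1.64, -0.0, 1.06, 0.94], np.float64(0.0), np.float64(0.78))
```

send_rows:
  offset:
    - [-0.05,0,-0.1]
    - [-0.2,0.03,-0.1]
    - [-0.5,0.1,0.1]
    - [-0.718,0.1145,0.326]
    - [-0.718,0.1145,0.326]
    - [-0.718,0.1145,0.326]
    - [-0.718,0.1145,0.326]
    - [-0.718,0.1145,0.326]
  delta_rot:
    - [0,0.02,0]
    - [0,0.05,0]
    - [0,0.1,0]
    - [0,0.1496,0]
    - [0,0.1496,0]
    - [0,0.1496,0]
    - [0,0.1496,0]
    - [0,0.1496,0]

```text
time: 40.0
tool_pos: [514.3, -131.3, 135.9]
tcp_rot: [3.141, 0.004, 0.233]
contact_force: [0.0, -0.6, -2.4]
grip_width: 36.1
finger_force: 30.0
```

```bash
python3 - <<'E'
from look import *
a=pour(-20,-90,140,-20);p,r=pose();print(p-a[0],(r.inv()*a[1]).as_rotvec())
look()
for c in("side","top"):
    im=optics.capture(c)
    for t in finder.boxes_of("pebble0",c):
        bx=t["box"];u=((bx[0]+bx[2])/2,(bx[1]+bx[3])/2);print(c,np.round(bx).tolist(),round(t["confidence"],2),trayxy(u,c,16))
for t in finder.boxes_of("pebble0","wrist"):
    bx=t["box"];print(trayxy(((bx[0]+bx[2])/2,(bx[1]+bx[3])/2)),np.round(bx[:2]))
W=np.array([455,-215,190.]);m=tl(13.3,35,True);rows(p,r,[(W,m)])
E
```

```text
[ 0.51589076  0.23650034 -1.2722453 ] [0.00066926 0.00383089 0.00042921]
t 40.0 pebbles(u,v,w,h,c) [(48, 36, 32, 29, 0.93), (211, 152, 27, 26, 0.9), (267, 107, 28, 25, 0.89), (32, 162, 35, 23, 0.68), (54, 149, 33, 28, 0.67), (69, 199, 28, 24, 0.61), (29, 63, 36, 30, 0.6)]
side [285.0, 225.0, 295.0, 235.0] 0.58 (-15, -93)
side [242.0, 188.0, 252.0, 195.0] 0.48 (20, 94)
side [216.0, 201.0, 224.0, 206.0] 0.41 (-66, 113)
top [237.0, 199.0, 245.0, 207.0] 0.65 (-55, 80)
top [230.0, 162.0, 240.0, 172.0] 0.61 (39, 71)
top [239.0, 212.0, 246.0, 224.0] 0.61 (-92, 85)
top [230.0, 203.0, 236.0, 212.0] 0.5 (-60, 101)
(38, 73) [32. 22.]
(-52, -50) [197. 139.]
(-15, -98) [253.  95.]
(-61, 105) [ 14. 151.]
(-50, 84) [ 37. 135.]
(-95, 78) [ 55. 187.]
(19, 91) [11. 48.]
off [-0.6432, 0.5652, -0.4483] rot [0.0001, 0.0978, 0.0001]
```

All nine pebbles are accounted for and the shaker is empty: 2 near-right, 3 near-left, 4 far-left and none far-right. I put the shaker back first, then move one pebble into the bare far-right quarter.

```bash
python3 - <<'E'
from look import *
p,r=pose()
W=np.array([455,-215,190.]);m=tl(13.3,35,True);R0=tl(-9.5,70,True);L=np.array([465.1,-294.5,158.])
V=np.array([440,-190,185.])
V1=p+(W-p)*.8
rows(p,r,[(V1,m)]);rows(V1,m,[(L,R0)]);print(chk(V1,m))
E
```

```text
off [-0.5126, 0.455, -0.3649] rot [-0.0001, 0.0979, 0.0001]
off [-0.2627, 0.778, 0.0296] rot [-0.051, 0.0959, 0.0392]
([-0.9, 0.21, 2.05, 0.83, 0.78, -0.14], np.float64(0.0), np.float64(0.5))
```

send_rows:
  offset:
    - [-0.1,0,-0.3]
    - [-0.5126,0.455,-0.365]
    - [-0.5126,0.455,-0.365]
    - [-0.5126,0.455,-0.365]
    - [-0.5126,0.455,-0.365]
    - [-0.5126,0.455,-0.365]
    - [-0.5126,0.455,-0.365]
    - [-0.5126,0.455,-0.365]
  delta_rot:
    - [0,0,0]
    - [0,0.0979,0]
    - [0,0.0979,0]
    - [0,0.0979,0]
    - [0,0.0979,0]
    - [0,0.0979,0]
    - [0,0.0979,0]
    - [0,0.0979,0]

```text
time: 41.35
tool_pos: [467.2, -198.2, 179.8]
tcp_rot: [3.141, -0.611, 0.235]
contact_force: [0.9, -0.4, -1.4]
grip_width: 35.8
finger_force: 30.0
```

send_rows:
  offset:
    - [-0.2627,0.778,0.0296]
    - [-0.2627,0.778,0.0296]
    - [-0.2627,0.778,0.0296]
    - [-0.2627,0.778,0.0296]
    - [-0.2627,0.778,0.0296]
    - [-0.2627,0.778,0.0296]
    - [-0.2627,0.778,0.0296]
    - [-0.2627,0.778,0.0296]
  delta_rot:
    - [-0.051,0.0959,0.0392]
    - [-0.051,0.0959,0.0392]
    - [-0.051,0.0959,0.0392]
    - [-0.051,0.0959,0.0392]
    - [-0.051,0.0959,0.0392]
    - [-0.051,0.0959,0.0392]
    - [-0.051,0.0959,0.0392]
    - [-0.051,0.0959,0.0392]

```text
time: 42.35
tool_pos: [465.6, -295.0, 159.4]
tcp_rot: [3.136, -1.223, -0.158]
contact_force: [0.4, -0.2, -1.0]
grip_width: 36.2
finger_force: 30.0
```

```bash
python3 - <<'E'
from look import *
p,r=pose();R0=tl(-9.5,70,True);L=np.array([465.1,-294.5,158.]);print(p-L,(r.inv()*R0).as_rotvec(),get_obs()["grip_width"])
rows(p,r,[(L,R0),(L-[0,0,100],R0),(L-[0,0,109],R0)])
E
```

```text
[ 0.4911615  -0.51204455  1.43692195] [-0.0016072  -0.00146478  0.00279009] 36.15601690731899
off [-0.0129, -0.0036, -0.0004] rot [-0.0003, -0.0002, 0.0004]
off [-0.7964, -0.0053, 0.2835] rot [-0.0003, -0.0002, 0.0004]
off [-0.8669, -0.0055, 0.309] rot [-0.0003, -0.0002, 0.0004]
```

send_rows:
  offset:
    - [-0.4,-0.005,0.14]
    - [-0.796,-0.005,0.2835]
    - [-0.83,-0.005,0.296]
    - [-0.867,-0.0055,0.309]
    - [-0.867,-0.0055,0.309]
    - [-0.867,-0.0055,0.309]
  delta_rot:
    - [0,0,0]
    - [0,0,0]
    - [0,0,0]
    - [0,0,0]
    - [0,0,0]
    - [0,0,0]

```text
time: 43.1
tool_pos: [465.4, -294.5, 50.1]
tcp_rot: [3.135, -1.227, -0.157]
contact_force: [0.8, 0.8, 5.1]
grip_width: 35.8
finger_force: 30.0
```

send_rows:
  offset:
    - [0,0,0]
    - [0,0,0]
    - [0,0,0]
    - [0,0,0]
    - [0,0,0]
  delta_rot:
    - [0,0,0]
    - [0,0,0]
    - [0,0,0]
    - [0,0,0]
    - [0,0,0]
  grip: 1

```text
time: 43.72
tool_pos: [464.3, -293.9, 47.9]
tcp_rot: [-3.139, -1.222, -0.168]
contact_force: [-1.3, 0.3, 0.3]
grip_width: 81.2
finger_force: 0.0
```

send_rows:
  offset:
    - [0,0,-0.3]
    - [0,0,-0.7]
    - [0,0,-0.77]
    - [0,0,-0.77]
  delta_rot:
    - [0,0,0]
    - [0,0,0]
    - [0,0,0]
    - [0,0,0]

```text
time: 44.22
tool_pos: [378.3, -280.5, 79.3]
tcp_rot: [-3.14, -1.222, -0.169]
contact_force: [1.1, 0.2, 0.2]
grip_width: 91.7
finger_force: 0.0
```

```bash
python3 - <<'E'
from look import *
p,r=pose();print(p,get_obs()["joint_positions"].round(2))
w=np.array([400,-255,250.]);v=tl(-9.5,0,True);rows(p,r,[(p+[0,0,60],r),(w,v)])
im=optics.capture("wrist")
for t in finder.silhouettes("shaker","wrist")[:1]: print(t["confidence"],t["box"],cv2.boxPoints(cv2.minAreaRect(rect(t["region"]))).round().tolist())
a=np.radians(-9.5);u=np.array([np.cos(a),np.sin(a),0]);vv=np.array([-u[1],u[0],0]);S=np.array([443.3,-290.8,5])
print(proj("wrist",[S+[0,0,100]+40*i*u+18*j*vv for i,j in((1,1),(1,-1),(-1,-1),(-1,1))]+[S-40*u+18*j*vv for j in(1,-1)]).round(0).tolist())
E
```

```text
[ 378.34059223 -280.52692792   79.31767592] [-1.54  0.92  2.56  1.87  1.31 -1.91]
off [0.4699, -0.0002, -0.1708] rot [0.0, 0.0, 0.0]
off [1.3853, -0.2405, -0.352] rot [0.0001, -0.1945, -0.0003]
0.92 [225.3, 124.8, 291.9, 312.7] [[220.0, 125.0], [291.0, 125.0], [291.0, 261.0], [220.0, 261.0]]
[[234.0, 112.0], [283.0, 112.0], [292.0, 173.0], [225.0, 173.0], [233.0, 288.0], [283.0, 288.0]]
```

send_rows:
  offset:
    - [0.47,0,-0.171]
    - [0.9,0,-0.328]
    - [0.9,0,-0.328]
    - [0.9,0,-0.328]
  delta_rot:
    - [0,0,0]
    - [0,0,0]
    - [0,0,0]
    - [0,0,0]

```text
time: 44.82
tool_pos: [379.6, -278.9, 195.5]
tcp_rot: [3.131, -1.223, -0.153]
contact_force: [-0.7, 0.5, -0.2]
grip_width: 91.8
finger_force: 0.0
```

```bash
python3 - <<'E'
from look import *
p,r=pose()
w=np.array([400,-284,270.]);v=tl(-9.5,0,True);rows(p,r,[(w,v)])
E
```

```text
off [0.643, 0.0167, -0.0467] rot [0.0002, -0.1947, 0.0008]
```

send_rows:
  offset:
    - [0.643,0.0167,-0.047]
    - [0.643,0.0167,-0.047]
    - [0.643,0.0167,-0.047]
    - [0.643,0.0167,-0.047]
    - [0.643,0.0167,-0.047]
    - [0.643,0.0167,-0.047]
    - [0.643,0.0167,-0.047]
    - [0.643,0.0167,-0.047]
  delta_rot:
    - [0,-0.1947,0]
    - [0,-0.1947,0]
    - [0,-0.1947,0]
    - [0,-0.1947,0]
    - [0,-0.1947,0]
    - [0,-0.1947,0]
    - [0,-0.1947,0]
    - [0,-0.1947,0]

```text
time: 45.82
tool_pos: [399.5, -284.6, 267.8]
tcp_rot: [-3.111, -0.199, -0.151]
contact_force: [0.5, 0.5, -1.0]
grip_width: 91.6
finger_force: 0.0
```

```bash
python3 - <<'E'
from look import *
p,r=pose();print(p,get_obs()["joint_positions"].round(2))
im=optics.capture("wrist");cv2.imwrite("pics/w9.png",im[...,::-1])
a=np.radians(-9.5);u=np.array([np.cos(a),np.sin(a),0]);vv=np.array([-u[1],u[0],0]);S=np.array([443.3,-290.8,5])
print("exp",proj("wrist",[S+[0,0,100]+40*i*u+18*j*vv for i,j in((1,1),(1,-1),(-1,-1),(-1,1))]).round(0).tolist())
for t in finder.silhouettes("shaker","wrist")[:2]: print(t["confidence"],t["box"])
for t in finder.silhouettes("coaster","wrist")[:2]: print(t["confidence"],t["box"])
print([d["uv"] for d in finder.pinpoint("shaker_mouth","wrist")][:2],[d["uv"] for d in finder.pinpoint("shaker","wrist")][:2],proj("wrist",[S+[0,0,100],S]))
# classify grey light rim pixels
g=im.astype(int);m=(g.max(2)-g.min(2)<22)&(g.mean(2)>110)
c=m[60:190,215:300]
print("\n".join("".join("#" if x else "." for x in row[::2]) for row in c[::3]))
E
```

```text
[ 399.54737684 -284.64606797  267.77685451] [-0.88  0.16  1.68  0.17  1.18  0.79]
exp [[243.0, 119.0], [279.0, 119.0], [277.0, 199.0], [242.0, 198.0]]
0.82 [246.8, 139.1, 281.9, 216.2]
0.75 [233.4, 117.3, 292.7, 205.0]
[] [[264.0, 171.9], [0.0, 149.2]] [[263.33895645 158.09894555]
 [264.33380877 158.65895459]]
###########################################
###########################################
###########################################
###########################################
###########################################
###########################################
###########################################
###########################################
###########################################
###########################################
###########################################
###########################################
###########################################
###########################################
###########################################
###########################################
###########################################
########################################
[... 447 characters left out ...]
######.......#...............##......###
#########.......#..............###......###
#########.......#..............###......###
#########.......#..............##.......###
#########.......#..............##.......###
#########.......#..............##.......###
#########.......#..............##.......###
#########......##..............##.......###
#########......##..............##.......###
#########......##..............##.......###
#########......##..............##.......###
########.......##################.......###
#########......##################......####
########.......##..............##......####
########.......##..............##......####
########.......##..............#.......####
```

```bash
python3 - <<'E'
from look import *
k=np.array([ray("wrist",q,105) for q in((247,141),(281.5,141),(281.5,216),(247,216))]);print(k.round(1).tolist(),k.mean(0),np.linalg.norm(np.roll(k,-1,0)-k,axis=1))
im=optics.capture("side");s=finder.silhouettes("shaker","side")[0];print(s["confidence"],s["box"],s["region"].sum());cv2.imwrite("pics/s9.png",im[...,::-1])
a=np.radians(-9.5);u=np.array([np.cos(a),np.sin(a),0]);v=np.array([-u[1],u[0],0])
K=optics.get_calibration("side")
def mask(x,y,z,t,yaw,t2=0):
    a=np.radians(-9.5)+yaw;rot=R.from_rotvec([0,0,a])*R.from_rotvec([t2,t,0])
    c=np.array([[i*40,j*18,h] for i in(-1,1) for j in(-1,1) for h in(0,100)])
    q=proj("side",rot.apply(c)+[x,y,z],K).astype(np.float32);m=np.zeros((384,512),np.uint8);cv2.fillConvexPoly(m,cv2.convexHull(q).round().astype(np.int32),1);return m>0
best=[]
for dx in range(-40,30,4):
  for t in np.radians(np.arange(-16,17,4)):
    for yaw in(0,):
      c=np.array([443.3,-290.8,5])+dx*u;m=mask(*c,t,yaw);best.append(((m&s["region"]).sum()/(m|s["region"]).sum(),dx,round(np.degrees(t))))
print(sorted(best)[::-1][:8])
E
```

```text
[[462.6, -277.0, 105.0], [457.6, -311.2, 105.0], [382.4, -300.9, 105.0], [387.2, -265.9, 105.0]] [ 422.46131927 -288.73916541  105.        ] [34.60946944 75.89237533 35.23612284 76.16528663]
0.89 [256.9, 266.5, 300.5, 320.5] 1754
[(np.float64(0.9511257550796266), -24, 0), (np.float64(0.9337641357027464), -28, 4), (np.float64(0.916985253959585), -20, 0), (np.float64(0.9151094500800854), -24, 4), (np.float64(0.9147540983606557), -20, -4), (np.float64(0.9055161114145276), -16, -4), (np.float64(0.9045035268583831), -24, -4), (np.float64(0.8944591029023746), -28, 8)]
```

```bash
python3 - <<'E'
from look import *
a=np.radians(-9.5);u=np.array([np.cos(a),np.sin(a),0]);C=np.array([442.6,-291.3,0])
v=tl(-9.5,0,True);p,r=pose();A=C-92*u+[0,0,200];B=C-92*u+[0,0,50];D=C-52*u+[0,0,50]
print(chk(B,v),chk(D,v));rows(p,r,[(A,v)]);rows(A,v,[(B,v)]);rows(B,v,[(D,v)])
E
```

```text
([-0.84, 0.45, 1.95, -0.0, 0.74, 0.9], np.float64(0.0), np.float64(0.46)) ([-0.78, 0.49, 1.86, 0.0, 0.79, 0.95], np.float64(0.0), np.float64(0.51))
off [-0.4988, 0.0056, 0.4713] rot [-0.0056, -0.0327, 0.0026]
off [0.0, 0.0, 1.25] rot [0.0, 0.0, 0.0]
off [0.3333, 0.0, 0.0] rot [0.0, 0.0, 0.0]
```

send_rows:
  offset:
    - [-0.499,0.0056,0.471]
    - [-0.499,0.0056,0.471]
    - [-0.499,0.0056,0.471]
    - [-0.499,0.0056,0.471]
    - [-0.499,0.0056,0.471]
  delta_rot:
    - [-0.0056,-0.0327,0.0026]
    - [-0.0056,-0.0327,0.0026]
    - [-0.0056,-0.0327,0.0026]
    - [-0.0056,-0.0327,0.0026]
    - [-0.0056,-0.0327,0.0026]
  grip: 0

```text
time: 46.8
tool_pos: [352.9, -277.5, 202.3]
tcp_rot: [3.137, -0.003, -0.166]
contact_force: [1.1, -0.4, 1.2]
grip_width: 46.3
finger_force: 0.0
```

send_rows:
  offset:
    - [0,0,0.5]
    - [0,0,1.0]
    - [0,0,1.0]
    - [0,0,1.0]
  delta_rot:
    - [0,0,0]
    - [0,0,0]
    - [0,0,0]
    - [0,0,0]

```text
time: 47.3
tool_pos: [353.7, -278.4, 83.3]
tcp_rot: [3.137, -0.003, -0.166]
contact_force: [0.9, -0.7, 1.0]
grip_width: 6.5
finger_force: 0.0
```

send_rows:
  offset:
    - [0,0,0.25]
    - [0,0,0.25]
    - [0.07,0,0.25]
    - [0.14,0,0.25]
    - [0.2,0,0.25]
    - [0.27,0,0.25]
    - [0.333,0,0.25]
    - [0.333,0,0.25]
  delta_rot:
    - [0,0,0]
    - [0,0,0]
    - [0,0,0]
    - [0,0,0]
    - [0,0,0]
    - [0,0,0]
    - [0,0,0]
    - [0,0,0]

```text
time: 48.3
tool_pos: [392.7, -284.1, 51.3]
tcp_rot: [3.138, -0.001, -0.165]
contact_force: [0.2, 0.1, -0.7]
grip_width: 0.2
finger_force: 0.0
```

send_rows:
  offset:
    - [-0.2,0,0]
    - [-0.25,0,-0.4]
    - [-0.25,0,-1.0]
    - [-0.25,0,-1.0]
    - [-0.25,0,-1.0]
  delta_rot:
    - [0,0,0]
    - [0,0,0]
    - [0,0,0]
    - [0,0,0]
    - [0,0,0]

```text
time: 48.92
tool_pos: [362.3, -278.6, 171.4]
tcp_rot: [3.138, -0.001, -0.166]
contact_force: [0.2, 0.7, -0.0]
grip_width: 0.3
finger_force: 0.0
```

```bash
cat >> look.py <<'E'
def shk():
    im=optics.capture("side");s=finder.silhouettes("shaker","side")[0];K=optics.get_calibration("side");best=[]
    a=np.radians(-9.5);u=np.array([np.cos(a),np.sin(a),0])
    for dx in range(-40,31,3):
      for t in np.radians([-8,-4,0,4,8]):
        q=proj("side",R.from_euler("xyz",[0,t,a]).apply([[i*40,j*18,h] for i in(-1,1) for j in(-1,1) for h in(0,100)])+np.array([443.3,-290.8,5])+dx*u,K).astype(np.float32)
        m=np.zeros((384,512),np.uint8);cv2.fillConvexPoly(m,cv2.convexHull(q).round().astype(np.int32),1);m=m>0
        best.append((round((m&s["region"]).sum()/(m|s["region"]).sum(),3),dx,round(np.degrees(t))))
    print(sorted(best)[::-1][:4])
E
python3 - <<'E'
from look import *
shk();p,r=pose();print(p)
E
```

```text
[(np.float64(0.942), -1, 0), (np.float64(0.936), 2, -4), (np.float64(0.931), -4, 0), (np.float64(0.908), -7, 4)]
[ 361.70279721 -277.90904709  169.81276057]
```

```bash
python3 - <<'E'
from look import *
p,r=pose();v=tl(103.3,0,True);E=T0-110*ey+[0,0,270]
m1=p+[20,40,80];rm=tl(45,0,True);m2=(m1+E)/2
rows(p,r,[(m1,rm)]);rows(m1,rm,[(m2,v)]);rows(m2,v,[(E,v)])
for q in((m1,rm),(m2,v),(E,v)):print(chk(*q))
E
```

```text
off [0.1082, -0.3554, -0.6673] rot [0.0, 0.0004, -0.1514]
off [0.9353, 0.3174, -0.0841] rot [0.0, 0.0, -0.1619]
off [0.2214, 0.9625, -0.0841] rot [0.0, 0.0, 0.0]
([-0.73, 0.18, 1.68, 0.0, 1.28, 0.06], np.float64(0.0), np.float64(0.95))
([-0.51, 0.31, 1.47, -0.0, 1.36, -0.74], np.float64(0.0), np.float64(1.0))
([-0.35, 0.47, 1.2, -0.0, 1.47, -0.58], np.float64(0.0), np.float64(1.0))
```

send_rows:
  offset:
    - [0.108,-0.355,-0.667]
    - [0.108,-0.355,-0.667]
    - [0.108,-0.355,-0.667]
    - [0.108,-0.355,-0.667]
    - [0.108,-0.355,-0.667]
    - [0.108,-0.355,-0.667]
    - [0.108,-0.355,-0.667]
  delta_rot:
    - [0,0,-0.1514]
    - [0,0,-0.1514]
    - [0,0,-0.1514]
    - [0,0,-0.1514]
    - [0,0,-0.1514]
    - [0,0,-0.1514]
    - [0,0,-0.1514]
  grip: 0.6

```text
time: 49.9
tool_pos: [382.0, -238.3, 250.2]
tcp_rot: [3.141, 0.002, 0.782]
contact_force: [0.1, 0.7, 0.1]
grip_width: 54.4
finger_force: 0.0
```

send_rows:
  offset:
    - [0.935,0.317,-0.084]
    - [0.935,0.317,-0.084]
    - [0.935,0.317,-0.084]
    - [0.935,0.317,-0.084]
    - [0.935,0.317,-0.084]
    - [0.935,0.317,-0.084]
    - [0.935,0.317,-0.084]
    - [0.935,0.317,-0.084]
  delta_rot:
    - [0,0,-0.1619]
    - [0,0,-0.1619]
    - [0,0,-0.1619]
    - [0,0,-0.1619]
    - [0,0,-0.1619]
    - [0,0,-0.1619]
    - [0,0,-0.1619]
    - [0,0,-0.1619]

```text
time: 50.9
tool_pos: [488.4, -186.0, 260.9]
tcp_rot: [-3.141, 0.003, 1.8]
contact_force: [0.0, 0.2, 0.1]
grip_width: 55.0
finger_force: 0.0
```

send_rows:
  offset:
    - [0.221,0.9625,-0.084]
    - [0.221,0.9625,-0.084]
    - [0.221,0.9625,-0.084]
    - [0.221,0.9625,-0.084]
    - [0.221,0.9625,-0.084]
  delta_rot:
    - [0,0,0]
    - [0,0,0]
    - [0,0,0]
    - [0,0,0]
    - [0,0,0]

```text
time: 51.52
tool_pos: [593.9, -134.2, 271.3]
tcp_rot: [-3.141, 0.003, 1.801]
contact_force: [-0.0, -0.3, -0.8]
grip_width: 54.8
finger_force: 0.0
```

```bash
python3 - <<'E'
from look import *
p,r=pose();v=tl(103.3,0,True);print(p,(r.inv()*v).as_rotvec())
im=optics.capture("wrist");cv2.imwrite("pics/w10.png",im[...,::-1])
for t in finder.boxes_of("pebble0","wrist"):
    b=t["box"];q=((b[0]+b[2])/2,(b[1]+b[3])/2);print(np.round(b).tolist(),round(t["confidence"],2),trayxy(q))
for t in finder.boxes_of("cup","wrist"): b=t["box"];print("cup",np.round(b).tolist(),trayxy(((b[0]+b[2])/2,(b[1]+b[3])/2),z=50))
print("top")
optics.capture("top")
for t in finder.boxes_of("pebble0","top"):
    b=t["box"];q=((b[0]+b[2])/2,(b[1]+b[3])/2);print(np.round(b).tolist(),round(t["confidence"],2),trayxy(q,"top"))
E
```

```text
[ 593.89807012 -134.24783394  271.27300325] [-0.00101411  0.00312768 -0.00165325]
[333.0, 0.0, 356.0, 14.0] 0.59 (100, 55)
[205.0, 95.0, 225.0, 111.0] 0.55 (-51, -50)
[237.0, 136.0, 252.0, 153.0] 0.46 (-16, -101)
cup [202.0, 0.0, 292.0, 73.0] (-10, 19)
top
[232.0, 161.0, 242.0, 172.0] 0.6 (39, 66)
[232.0, 204.0, 238.0, 211.0] 0.54 (-61, 97)
[240.0, 215.0, 250.0, 221.0] 0.52 (-93, 79)
[210.0, 125.0, 304.0, 236.0] 0.28 (-10, 26)
```

View pics/w10.png

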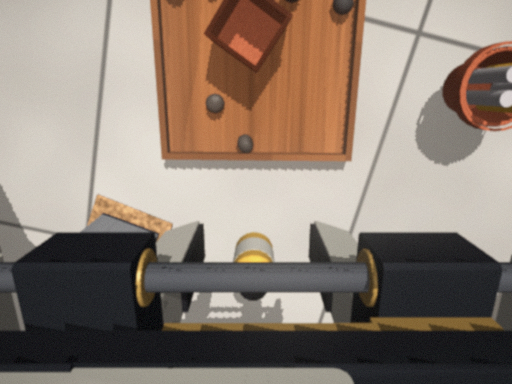

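The last view confirms two pebbles near-right, at (215,103) and (245,144), and a bare far-right quarter. I pick up the one at (245,144).

```bash
python3 - <<'E'
from look import *
print(trayxy((245,144),z=16))
p,r=pose();v=tl(103.3,0,True);q=np.array(trayxy((245,144),z=16));P=T0+q[0]*ex-97*ey
A=P+[0,0,160];B=P+[0,0,60];C=P+[0,0,12];D=T0+62*ex-72*ey
rows(p,r,[(A,v)]);rows(A,v,[(B,v),(C,v)]);rows(C,v,[(P+[0,0,60],v),(D+[0,0,60],v),(D+[0,0,15],v)])
print(chk(C,v),chk(D+[0,0,15],v))
E
```

```text
(-14, -100)
off [0.1197, -0.1152, 0.9286] rot [0.0, 0.0005, -0.0002]
off [0.0, 0.0, 0.8333] rot [0.0, 0.0, 0.0]
off [0.0, 0.0, 1.2333] rot [0.0, 0.0, 0.0]
off [0.0, 0.0, -0.4] rot [0.0, 0.0, 0.0]
off [0.2083, 0.6334, -0.4] rot [0.0, 0.0, 0.0]
off [0.2083, 0.6334, -0.025] rot [0.0, 0.0, 0.0]
([-0.34, 0.7, 1.57, -0.0, 0.87, -0.57], np.float64(0.0), np.float64(0.59)) ([-0.24, 0.78, 1.38, 0.0, 0.98, -0.48], np.float64(0.0), np.float64(0.7))
```

send_rows:
  offset:
    - [0.12,-0.115,0.93]
    - [0.12,-0.115,0.93]
    - [0.12,-0.115,0.93]
    - [0.12,-0.115,0.93]
  delta_rot:
    - [0,0,0]
    - [0,0,0]
    - [0,0,0]
    - [0,0,0]

```text
time: 52.28
tool_pos: [579.5, -123.9, 161.8]
tcp_rot: [3.139, 0.005, 1.803]
contact_force: [1.9, -0.0, 0.5]
grip_width: 55.1
finger_force: 0.0
```

send_rows:
  offset:
    - [0,0,0.5]
    - [0,0,0.95]
    - [0,0,0.95]
    - [0,0,0.95]
  delta_rot:
    - [0,0,0]
    - [0,0,0]
    - [0,0,0]
    - [0,0,0]

```text
time: 52.78
tool_pos: [580.5, -124.4, 48.8]
tcp_rot: [3.138, 0.006, 1.803]
contact_force: [0.0, -0.5, 2.3]
grip_width: 55.2
finger_force: 0.0
```

```bash
python3 - <<'E'
from look import *
p,r=pose();v=tl(103.3,0,True);P=T0-14*ex-97*ey;rows(p,r,[(P+[0,0,12],v)])
E
```

```text
off [0.0136, -0.0224, 0.3063] rot [0.0006, 0.001, 0.0]
```

send_rows:
  offset:
    - [0.0136,-0.022,0.2]
    - [0.0136,-0.022,0.306]
    - [0.0136,-0.022,0.306]
    - [0.0136,-0.022,0.306]
  delta_rot:
    - [0,0,0]
    - [0,0,0]
    - [0,0,0]
    - [0,0,0]

```text
time: 53.28
tool_pos: [576.1, -123.0, 10.1]
tcp_rot: [3.14, 0.004, 1.803]
contact_force: [0.0, 0.2, 0.1]
grip_width: 55.2
finger_force: 0.0
```

send_rows:
  offset:
    - [0,0,0]
    - [0,0,0]
    - [0,0,0]
    - [0,0,0]
    - [0,0,0]
    - [0,0,0]
  delta_rot:
    - [0,0,0]
    - [0,0,0]
    - [0,0,0]
    - [0,0,0]
    - [0,0,0]
    - [0,0,0]
  grip: 0

```text
time: 54.02
tool_pos: [575.0, -122.6, 8.7]
tcp_rot: [-3.141, 0.003, 1.803]
contact_force: [-0.5, -0.2, 0.3]
grip_width: 17.2
finger_force: 30.0
```

send_rows:
  offset:
    - [0,0,-0.2]
    - [0,0,-0.35]
    - [0.1,0.3,-0.35]
    - [0.208,0.64,-0.35]
    - [0.208,0.64,-0.35]
    - [0.208,0.64,-0.2]
    - [0.208,0.64,-0.04]
    - [0.208,0.64,-0.04]
  delta_rot:
    - [0,0,0]
    - [0,0,0]
    - [0,0,0]
    - [0,0,0]
    - [0,0,0]
    - [0,0,0]
    - [0,0,0]
    - [0,0,0]

```text
time: 55.02
tool_pos: [641.7, -80.8, 10.5]
tcp_rot: [-3.136, 0.001, 1.802]
contact_force: [-0.6, 0.1, -0.6]
grip_width: 17.5
finger_force: 30.0
```

send_rows:
  offset:
    - [0,0,0.02]
    - [0,0,0.02]
    - [0,0,0.02]
    - [0,0,0.02]
  delta_rot:
    - [0,0,0]
    - [0,0,0]
    - [0,0,0]
    - [0,0,0]
  grip: 0.5

```text
time: 55.52
tool_pos: [644.3, -80.7, 11.4]
tcp_rot: [-3.141, 0.003, 1.803]
contact_force: [-0.6, -0.1, 0.4]
grip_width: 45.5
finger_force: 0.0
```

send_rows:
  offset:
    - [0,0,-0.3]
    - [0,0,-0.8]
    - [0,0,-0.95]
    - [0,0,-0.95]
  delta_rot:
    - [0,0,0]
    - [0,0,0]
    - [0,0,0]
    - [0,0,0]

```text
time: 56.02
tool_pos: [645.0, -80.4, 127.1]
tcp_rot: [3.139, 0.005, 1.803]
contact_force: [-0.9, 0.1, -1.4]
grip_width: 45.8
finger_force: 0.0
```

send_rows:
  offset:
    - [-0.9,0,-0.95]
    - [-0.9,0,-0.95]
    - [-0.9,0,-0.95]
    - [-0.9,0,-0.95]
  delta_rot:
    - [0,0,0]
    - [0,0,0]
    - [0,0,0]
    - [0,0,0]

```text
time: 56.52
tool_pos: [669.2, -186.8, 239.0]
tcp_rot: [3.141, 0.004, 1.801]
contact_force: [-0.1, 0.7, -0.1]
grip_width: 45.8
finger_force: 0.0
```

```bash
python3 - <<'E'
from look import *
p,r=pose();print(p)
im=optics.capture("wrist");cv2.imwrite("pics/w11.png",im[...,::-1])
for t in finder.boxes_of("pebble0","wrist"):
    b=t["box"];q=((b[0]+b[2])/2,(b[1]+b[3])/2);print(np.round(b).tolist(),round(t["confidence"],2),trayxy(q))
optics.capture("top")
for n,z in(("pebble0",16),("cup",40),("candle",36)):
  for t in finder.boxes_of(n,"top"):
    b=t["box"];q=((b[0]+b[2])/2,(b[1]+b[3])/2);print("top",n,np.round(b).tolist(),round(t["confidence"],2),trayxy(q,"top",z),ray("top",q,z).round())
E
```

```text
[ 669.17585994 -186.76259483  239.01914643]
[245.0, 51.0, 267.0, 72.0] 0.78 (59, -70)
top pebble0 [230.0, 205.0, 237.0, 215.0] 0.56 (-67, 102) [481.  57.  16.]
top pebble0 [220.0, 146.0, 228.0, 151.0] 0.48 (92, 87) [639.  80.  16.]
top pebble0 [230.0, 141.0, 238.0, 153.0] 0.43 (90, 62) [643.  55.  16.]
top pebble0 [222.0, 174.0, 235.0, 184.0] 0.38 (12, 95) [559.  69.  16.]
top pebble0 [241.0, 214.0, 249.0, 219.0] 0.37 (-90, 79) [464.  30.  16.]
top cup [240.0, 161.0, 273.0, 197.0] 0.8 (-10, 28) [553.  -1.  40.]
top cup [283.0, 143.0, 292.0, 152.0] 0.39 (48, -67) [632. -80.  40.]
top cup [371.0, 205.0, 394.0, 239.0] 0.17 (-190, -240) [ 439. -303.   40.]
top candle [131.0, 138.0, 157.0, 163.0] 0.71 (132, 281) [633. 278.  36.]
top candle [173.0, 136.0, 195.0, 160.0] 0.55 (115, 183) [639. 178.  36.]
```

```bash
cat >> look.py <<'E'
def cupfit(c,z0=8):
    optics.capture(c);K=optics.get_calibration(c);s=[t for t in finder.silhouettes("cup",c)][0];best=[]
    cor=np.array([[i*32,j*32,h] for i in(-1,1) for j in(-1,1) for h in(0,56)])
    def iou(P):
        q=proj(c,R.from_euler("z",P[2]).apply(cor)+[P[0],P[1],z0],K).astype(np.float32)
        m=np.zeros((384*4,512*4),np.uint8);cv2.fillConvexPoly(m,(cv2.convexHull(q)*4+1.5).round().astype(np.int32),1);m=m[1::4,1::4]>0
        return (m&s["region"]).sum()/(m|s["region"]).sum()
    for x in range(520,620,4):
        for y in range(-70,50,4):
            for w in np.arange(0,np.pi/2,np.pi/16): best.append((iou((x,y,w)),x,y,round(w,2)))
    best=sorted(best)[::-1];b=best[0];q=np.array([b[1],b[2],0])-T0
    print(c,s["confidence"],np.round(s["box"]),best[:3],"tray",q@ex,q@ey)
E
python3 - <<'E'
from look import *
cupfit("top");cupfit("side")
E
```

```text
top 0.62 [239. 164. 272. 198.] [(np.float64(0.9409638554216867), 552, 2, np.float64(1.18)), (np.float64(0.8874407582938388), 552, 2, np.float64(1.37)), (np.float64(0.8735362997658079), 552, -2, np.float64(1.18))] tray -10.106661205793959 31.158552586269142
side 0.78 [242. 186. 271. 219.] [(np.float64(0.9459783913565426), 552, 6, np.float64(1.18)), (np.float64(0.94026284348865), 552, 2, np.float64(1.18)), (np.float64(0.8830146231721034), 552, 2, np.float64(1.37))] tray -9.186963609505629 35.05138655798967
```

The cup has been knocked about 33 mm off-centre, to tray (-10, 32). I refine its pose, grip it from above and bring it back.

```bash
sed -i 's/np.arange(0,np.pi\/2,np.pi\/16)/np.arange(1.0,1.45,.05)/;s/range(520,620,4)/range(546,560,2)/;s/range(-70,50,4)/range(-6,12,2)/' look.py; python3 - <<'E'
from look import *
cupfit("top");cupfit("side")
p,r=pose();v=tl(69.3,0,True);c=np.array([552.5,3,0])
A=c+[0,0,160];B=c+[0,0,36]
rows(p,r,[(A+[40,-70,50],v)]);rows(A+[40,-70,50],v,[(A,v)]);rows(A,v,[(B,v)])
D=T0+[0,0,0];rows(B,v,[(B+[0,0,35],v),(D+[0,0,71],v),(D+[0,0,37],v)])
print(chk(A,v),chk(B,v),chk(D+[0,0,37],v))
E
```

```text
top 0.87 [238. 163. 273. 195.] [(np.float64(0.94026284348865), 554, 2, np.float64(1.2)), (np.float64(0.936374549819928), 554, 2, np.float64(1.25)), (np.float64(0.9310344827586207), 554, 2, np.float64(1.15))] tray -8.160244219933693 30.698703788124977
side 0.72 [243. 185. 270. 220.] [(np.float64(0.9405034324942791), 552, 6, np.float64(1.25)), (np.float64(0.934931506849315), 550, 4, np.float64(1.2)), (np.float64(0.9325714285714286), 552, 6, np.float64(1.2))] tray -9.186963609505629 35.05138655798967
off [1.1038, -0.3933, 0.2415] rot [0.0, 0.0005, 0.0945]
off [0.4279, -0.518, 0.4167] rot [0.0, 0.0, 0.0]
off [0.0, 0.0, 1.0333] rot [0.0, 0.0, 0.0]
off [0.0, 0.0, -0.2917] rot [0.0, 0.0, 0.0]
off [-0.1775, 0.214, -0.2917] rot [0.0, 0.0, 0.0]
off [-0.1775, 0.214, -0.0083] rot [0.0, 0.0, 0.0]
([-0.13, 0.45, 1.55, 0.0, 1.14, 0.23], np.float64(0.0), np.float64(0.86)) ([-0.13, 0.61, 1.67, -0.0, 0.86, 0.23], np.float64(0.0), np.float64(0.58)) ([-0.18, 0.63, 1.62, 0.0, 0.89, 0.18], np.float64(0.0), np.float64(0.61))
```

send_rows:
  offset:
    - [0.9,-0.393,0]
    - [0.9,-0.393,0]
    - [0.9,-0.393,0]
    - [0.9,-0.393,0]
    - [0.9,-0.393,0]
    - [0.9,-0.393,0]
  delta_rot:
    - [0,0,0.0945]
    - [0,0,0.0945]
    - [0,0,0.0945]
    - [0,0,0.0945]
    - [0,0,0.0945]
    - [0,0,0.0945]
  grip: 1

```text
time: 57.98
tool_pos: [598.4, -91.4, 238.8]
tcp_rot: [3.141, 0.003, 1.21]
contact_force: [-0.5, -0.7, 0.5]
grip_width: 91.3
finger_force: 0.0
```

```bash
python3 - <<'E'
from look import *
p,r=pose();v=tl(69.3,0,True);c=np.array([552.5,3.5,130]);rows(p,r,[(c,v)])
E
```

```text
off [0.6076, -0.638, 0.9041] rot [0.0002, 0.0005, 0.0001]
```

send_rows:
  offset:
    - [0.608,-0.638,0.3]
    - [0.608,-0.638,0.7]
    - [0.608,-0.638,0.904]
    - [0.608,-0.638,0.904]
    - [0.608,-0.638,0.904]
    - [0.608,-0.638,0.904]
  delta_rot:
    - [0,0,0]
    - [0,0,0]
    - [0,0,0]
    - [0,0,0]
    - [0,0,0]
    - [0,0,0]

```text
time: 58.72
tool_pos: [553.9, 3.3, 132.0]
tcp_rot: [3.137, 0.002, 1.208]
contact_force: [-0.2, -0.5, -0.3]
grip_width: 91.7
finger_force: 0.0
```

```bash
python3 - <<'E'
from look import *
p,r=pose();v=tl(69.3,0,True);c=np.array([552.5,3.5,0]);rows(p,r,[(c+[0,0,37],v)])
D=T0;rows(c+[0,0,37],v,[(D+[0,0,72],v)])
E
```

```text
off [-0.0006, -0.015, 0.7916] rot [0.0007, 0.0004, -0.0002]
off [-0.1814, 0.2155, -0.2917] rot [0.0, 0.0, 0.0]
```

send_rows:
  offset:
    - [0,-0.01,0.4]
    - [0,-0.01,0.7]
    - [0,-0.01,0.79]
    - [0,-0.01,0.79]
  delta_rot:
    - [0,0,0]
    - [0,0,0]
    - [0,0,0]
    - [0,0,0]

```text
time: 59.22
tool_pos: [551.9, 3.9, 36.1]
tcp_rot: [3.14, 0.003, 1.209]
contact_force: [-0.7, 0.3, 0.1]
grip_width: 92.0
finger_force: 0.0
```

send_rows:
  offset:
    - [0,0,0]
    - [0,0,0]
    - [0,0,0]
    - [0,0,0]
    - [0,0,0]
    - [0,0,0]
  delta_rot:
    - [0,0,0]
    - [0,0,0]
    - [0,0,0]
    - [0,0,0]
    - [0,0,0]
    - [0,0,0]
  grip: 0

```text
time: 59.98
tool_pos: [552.1, 4.2, 36.3]
tcp_rot: [3.138, 0.002, 1.209]
contact_force: [-0.2, -0.4, 5.8]
grip_width: 64.2
finger_force: 30.0
```

send_rows:
  offset:
    - [0,0,-0.15]
    - [0,0,-0.29]
    - [-0.18,0.2155,-0.29]
    - [-0.18,0.2155,-0.29]
    - [-0.18,0.2155,-0.29]
  delta_rot:
    - [0,0,0]
    - [0,0,0]
    - [0,0,0]
    - [0,0,0]
    - [0,0,0]

```text
time: 60.6
tool_pos: [566.9, -24.6, 69.7]
tcp_rot: [-3.141, 0.003, 1.209]
contact_force: [-0.2, -0.2, -1.5]
grip_width: 63.6
finger_force: 30.0
```

```bash
python3 - <<'E'
from look import *
p,r=pose();v=tl(69.3,0,True);print(p-T0,get_obs()["grip_width"]);rows(p,r,[(T0+[0,0,37],v)])
E
```

```text
[-2.12561301  1.38699423 69.65485172] 63.62016671239945
off [-0.0037, 0.021, 0.2721] rot [-0.0002, 0.0005, -0.0001]
```

send_rows:
  offset:
    - [-0.0037,0.021,0.15]
    - [-0.0037,0.021,0.25]
    - [-0.0037,0.021,0.276]
    - [-0.0037,0.021,0.276]
  delta_rot:
    - [0,0,0]
    - [0,0,0]
    - [0,0,0]
    - [0,0,0]

```text
time: 61.1
tool_pos: [569.5, -26.0, 36.6]
tcp_rot: [-3.141, 0.003, 1.209]
contact_force: [0.2, -0.4, -2.6]
grip_width: 63.5
finger_force: 30.0
```

send_rows:
  offset:
    - [0,0,0]
    - [0,0,0]
    - [0,0,0]
    - [0,0,0]
  delta_rot:
    - [0,0,0]
    - [0,0,0]
    - [0,0,0]
    - [0,0,0]
  grip: 1

```text
time: 61.6
tool_pos: [570.0, -26.3, 37.3]
tcp_rot: [3.14, 0.003, 1.209]
contact_force: [0.3, -0.1, -1.0]
grip_width: 91.5
finger_force: 0.0
```

send_rows:
  offset:
    - [0,0,-0.4]
    - [0,0,-0.8]
    - [0,0,-1.0]
    - [0,0,-1.0]
  delta_rot:
    - [0,0,0]
    - [0,0,0]
    - [0,0,0]
    - [0,0,0]

```text
time: 62.1
tool_pos: [571.1, -26.1, 159.2]
tcp_rot: [3.136, 0.002, 1.209]
contact_force: [-0.4, 0.9, -0.9]
grip_width: 91.3
finger_force: 0.0
```

```bash
python3 - <<'E'
from look import *
# candle fit in top & side
cir=np.array([[24*np.cos(a),24*np.sin(a),h] for a in np.linspace(0,6.28,24) for h in(0,72)])
for c in("top","side"):
    im=optics.capture(c);K=optics.get_calibration(c)
    for s in finder.silhouettes("candle",c)[:3]:
        col=im[s["region"]].mean(0)
        if col[2]>col[0]: continue
        best=[]
        for x in range(600,670,2):
            for y in range(245,310,2):
                q=proj(c,cir+[x,y,0],K).astype(np.float32);m=np.zeros((384,512),np.uint8);cv2.fillConvexPoly(m,cv2.convexHull(q).round().astype(np.int32),1);m=m>0
                best.append(((m&s["region"]).sum()/(m|s["region"]).sum(),x,y))
        print(c,s["confidence"],col.round(),sorted(best)[::-1][:3])
p,r=pose();print(p)
v=tl(69.3,0,True);b=chk(np.array([635,272,50.]),v);print(b)
V=np.array([600,190,240.]);rows(p,r,[((p+V)/2,v),(V,v)])
E
```

```text
top 0.7 [125.  90.  22.] [(np.float64(0.9007633587786259), 630, 271), (np.float64(0.9007633587786259), 628, 273), (np.float64(0.8956356736242884), 630, 273)]
side 0.7 [121.  82.  49.] [(np.float64(0.0), 668, 309), (np.float64(0.0), 668, 307), (np.float64(0.0), 668, 305)]
side 0.67 [121.  95.  48.] [(np.float64(0.3873239436619718), 630, 283), (np.float64(0.3864168618266979), 630, 277), (np.float64(0.3864168618266979), 622, 277)]
[569.14457696 -25.81962557 155.62154193]
([0.29, 0.8, 1.21, -0.0, 1.12, 0.66], np.float64(0.0), np.float64(0.84))
off [0.8853, -0.1986, -0.3543] rot [-0.0003, 0.0005, -0.0001]
off [1.7707, -0.3972, -0.7085] rot [-0.0003, 0.0005, -0.0001]
```

```bash
python3 - <<'E'
from look import *
p,r=pose();v=tl(69.3,0,True);V=np.array([613,230,240.]);rows(p,r,[(p+(V-p)*k,v) for k in(.34,.67,1)])
im=optics.capture("wrist");K=optics.get_calibration("wrist")
np.save("k.npy",0)
E
```

```text
off [0.7211, -0.1407, -0.2413] rot [-0.0003, 0.0005, -0.0001]
off [1.4209, -0.2773, -0.4755] rot [-0.0003, 0.0005, -0.0001]
off [2.1208, -0.4139, -0.7097] rot [-0.0003, 0.0005, -0.0001]
```

send_rows:
  offset:
    - [0.72,-0.14,-0.241]
    - [0.72,-0.14,-0.241]
    - [0.72,-0.14,-0.241]
  delta_rot:
    - [0,0,0]
    - [0,0,0]
    - [0,0,0]

```text
time: 62.72
tool_pos: [585.0, 62.7, 185.4]
tcp_rot: [3.141, 0.003, 1.212]
contact_force: [0.6, -0.1, -0.7]
grip_width: 92.0
finger_force: 0.0
```

send_rows:
  offset:
    - [0.7,-0.137,-0.235]
    - [0.7,-0.137,-0.235]
    - [0.7,-0.137,-0.235]
  delta_rot:
    - [0,0,0]
    - [0,0,0]
    - [0,0,0]

```text
time: 63.1
tool_pos: [599.2, 146.0, 213.0]
tcp_rot: [3.141, 0.003, 1.211]
contact_force: [0.2, -0.5, 1.2]
grip_width: 91.6
finger_force: 0.0
```

send_rows:
  offset:
    - [0.7,-0.137,-0.235]
    - [0.7,-0.137,-0.235]
    - [0.7,-0.137,-0.235]
    - [0.7,-0.137,-0.235]
  delta_rot:
    - [0,0,0]
    - [0,0,0]
    - [0,0,0]
    - [0,0,0]

```text
time: 63.6
tool_pos: [613.3, 227.7, 240.3]
tcp_rot: [-3.141, 0.005, 1.208]
contact_force: [-0.4, 0.2, -0.1]
grip_width: 92.3
finger_force: 0.0
```

```bash
cat >> look.py <<'E'
def candlefit(c="wrist",z0=0,x0=629,y0=272,n=14):
    cir=np.array([[24*np.cos(a),24*np.sin(a),h] for a in np.linspace(0,6.28,24) for h in(0,72)])
    im=optics.capture(c);K=optics.get_calibration(c)
    for s in finder.silhouettes("candle",c)[:3]:
        col=im[s["region"]].mean(0);best=[]
        print(col.round(),s["confidence"],np.round(s["box"]))
        if col[2]>col[0]: continue
        for x in range(x0-n,x0+n+1):
            for y in range(y0-n,y0+n+1):
                q=proj(c,cir+[x,y,z0],K).astype(np.float32);m=np.zeros((384,512),np.uint8);cv2.fillConvexPoly(m,cv2.convexHull(q).round().astype(np.int32),1);m=m>0
                best.append(((m&s["region"]).sum()/(m|s["region"]).sum(),x,y))
        b=sorted(best)[::-1][:5];print(b,np.mean(b,0))
E
python3 - <<'E'
from look import *
print(pose()[0]);candlefit()
# hue-based wrist mask of amber
im=optics.capture("wrist");h=cv2.cvtColor(im,cv2.COLOR_RGB2HSV);cv2.imwrite("pics/w12.png",im[...,::-1])
m=((h[...,0]>12)&(h[...,0]<28)&(h[...,1]>120)&(h[...,2]>60));m[230:]=0
n,l,st,ce=cv2.connectedComponentsWithStats(m.astype(np.uint8));print([ (st[i].tolist(),ce[i].round(1).tolist()) for i in range(1,n) if st[i][4]>150])
print(proj("wrist",[[629,272,72],[629,272,0]]))
E
```

```text
[613.30112535 227.69931509 240.34483227]
[185. 138.  78.] 0.73 [234.  96. 280. 145.]
[(np.float64(0.9358074222668004), 632, 273), (np.float64(0.9326294620412268), 632, 274), (np.float64(0.9274714356681569), 631, 273), (np.float64(0.927109335996006), 631, 274), (np.float64(0.9228471876555501), 631, 272)] [  0.92917297 631.4        273.2       ]
[ 55.  73. 144.] 0.69 [272. 165. 316. 222.]
[111.  71.  45.] 0.57 [169. 222. 378. 328.]
[(np.float64(0.0), 643, 286), (np.float64(0.0), 643, 285), (np.float64(0.0), 643, 284), (np.float64(0.0), 643, 283), (np.float64(0.0), 643, 282)] [  0. 643. 284.]
[([234, 95, 47, 48, 1739], [256.8, 118.6])]
[[254.9622282  121.52827493]
 [255.28637081 115.84410512]]
```

```bash
python3 - <<'E'
from look import *
p,r=pose();v=tl(69.3,0,True);c=np.array([631.,273,0]);rows(p,r,[(c+[0,0,130],v)]);rows(c+[0,0,130],v,[(c+[0,0,56],v)])
E
```

```text
off [0.4052, 0.0031, 0.9246] rot [0.0, 0.0006, -0.0004]
off [0.0, 0.0, 0.6167] rot [0.0, 0.0, 0.0]
```

send_rows:
  offset:
    - [0.405,0.003,0.4]
    - [0.405,0.003,0.924]
    - [0.405,0.003,0.924]
    - [0.405,0.003,0.924]
    - [0.405,0.003,0.924]
  delta_rot:
    - [0,0,0]
    - [0,0,0]
    - [0,0,0]
    - [0,0,0]
    - [0,0,0]

```text
time: 64.38
tool_pos: [632.8, 274.6, 134.3]
tcp_rot: [3.136, -0.0, 1.208]
contact_force: [0.0, -0.2, 0.8]
grip_width: 91.6
finger_force: 0.0
```

```bash
python3 - <<'E'
from look import *
p,r=pose();v=tl(69.3,0,True);c=np.array([631.,273,0]);rows(p,r,[(c+[0,0,56],v)])
E
```

```text
off [-0.0178, -0.0127, 0.6525] rot [0.0009, -0.0001, -0.0002]
```

send_rows:
  offset:
    - [0,0,0.3]
    - [0,0,0.55]
    - [0,0,0.62]
    - [0,0,0.62]
    - [0,0,0.62]
  delta_rot:
    - [0,0,0]
    - [0,0,0]
    - [0,0,0]
    - [0,0,0]
    - [0,0,0]

```text
time: 65.0
tool_pos: [632.3, 274.9, 58.6]
tcp_rot: [3.138, 0.001, 1.209]
contact_force: [-0.2, -0.1, 0.1]
grip_width: 92.2
finger_force: 0.0
```

send_rows:
  offset:
    - [0,0,0]
    - [0,0,0]
    - [0,0,0]
    - [0,0,0]
    - [0,0,0]
    - [0,0,0]
  delta_rot:
    - [0,0,0]
    - [0,0,0]
    - [0,0,0]
    - [0,0,0]
    - [0,0,0]
    - [0,0,0]
  grip: 0

```text
time: 65.75
tool_pos: [631.1, 274.6, 56.3]
tcp_rot: [3.14, 0.003, 1.209]
contact_force: [-0.2, 0.3, -0.4]
grip_width: 47.1
finger_force: 30.0
```

send_rows:
  offset:
    - [0,0,-0.3]
    - [0,0,-0.7]
    - [0,0,-1.0]
    - [0,0,-1.0]
    - [0,0,-1.0]
  delta_rot:
    - [0,0,0]
    - [0,0,0]
    - [0,0,0]
    - [0,0,0]
    - [0,0,0]

```text
time: 66.38
tool_pos: [630.4, 274.7, 174.9]
tcp_rot: [-3.141, 0.004, 1.209]
contact_force: [-0.3, 0.4, -1.3]
grip_width: 47.0
finger_force: 30.0
```

```bash
sed -i 's/range(546,560,2)/range(555,582,2)/;s/range(-6,12,2)/range(-40,-10,2)/' look.py; python3 - <<'E'
from look import *
p,r=pose();v=tl(69.3,0,True);print(p,get_obs()["grip_width"])
cupfit("top");cupfit("side")
D=np.array([569.5,-26,175.]);rows(p,r,[(p+(D-p)*k,v) for k in (.34,.67,1)])
E
```

```text
[630.3681184  274.73422458 174.87606211] 46.956687282190394
top 0.7 [250. 158. 284. 194.] [(np.float64(0.9608076009501187), 567, -28, np.float64(1.2)), (np.float64(0.9536817102137767), 567, -28, np.float64(1.25)), (np.float64(0.9469339622641509), 567, -28, np.float64(1.15))] tray -2.406265784004432 -1.486568187716102
side 0.73 [253. 190. 282. 225.] [(np.float64(0.9621802002224694), 565, -28, np.float64(1.25)), (np.float64(0.9533851276359601), 567, -26, np.float64(1.25)), (np.float64(0.95), 567, -26, np.float64(1.2))] tray -4.352682769864699 -1.0267193895719373
off [-0.858, 0.1402, 0.0033] rot [-0.0001, 0.0007, -0.0001]
off [-1.6907, 0.2763, 0.0065] rot [-0.0001, 0.0007, -0.0001]
off [-2.5235, 0.4123, 0.0097] rot [-0.0001, 0.0007, -0.0001]
```

```bash
python3 - <<'E'
from look import *
p,r=pose();v=tl(69.3,0,True);D=np.array([553,-68,230.]);rows(p,r,[(p+(D-p)/4,v)])
E
```

```text
off [-0.7255, 0.1016, -0.1123] rot [-0.0002, 0.0008, -0.0001]
```

send_rows:
  offset:
    - [-0.7255,0.1016,-0.1123]
    - [-0.7255,0.1016,-0.1123]
    - [-0.7255,0.1016,-0.1123]
  delta_rot:
    - [0,0,0]
    - [0,0,0]
    - [0,0,0]

```text
time: 66.95
tool_pos: [611.6, 187.4, 190.0]
tcp_rot: [3.141, 0.003, 1.206]
contact_force: [-0.7, 1.2, -1.4]
grip_width: 47.3
finger_force: 30.0
```

send_rows:
  offset:
    - [-0.7255,0.1016,-0.1123]
    - [-0.7255,0.1016,-0.1123]
    - [-0.7255,0.1016,-0.1123]
  delta_rot:
    - [0,0,0]
    - [0,0,0]
    - [0,0,0]

```text
time: 67.32
tool_pos: [592.4, 102.8, 203.7]
tcp_rot: [3.141, 0.003, 1.207]
contact_force: [0.2, 0.1, -0.5]
grip_width: 47.0
finger_force: 30.0
```

send_rows:
  offset:
    - [-0.7255,0.1016,-0.1123]
    - [-0.7255,0.1016,-0.1123]
    - [-0.7255,0.1016,-0.1123]
  delta_rot:
    - [0,0,0]
    - [0,0,0]
    - [0,0,0]

```text
time: 67.7
tool_pos: [573.2, 17.8, 217.4]
tcp_rot: [3.141, 0.002, 1.208]
contact_force: [0.8, -0.3, -0.9]
grip_width: 47.4
finger_force: 30.0
```

send_rows:
  offset:
    - [-0.7255,0.1016,-0.1123]
    - [-0.7255,0.1016,-0.1123]
    - [-0.7255,0.1016,-0.1123]
    - [-0.7255,0.1016,-0.1123]
    - [-0.7255,0.1016,-0.1123]
  delta_rot:
    - [0,0,0]
    - [0,0,0]
    - [0,0,0]
    - [0,0,0]
    - [0,0,0]

```text
time: 68.32
tool_pos: [553.8, -66.1, 230.8]
tcp_rot: [3.141, 0.003, 1.211]
contact_force: [0.2, 0.9, -1.0]
grip_width: 47.3
finger_force: 30.0
```

```bash
python3 - <<'E'
from look import *
p,r=pose();print(p)
K=optics.get_calibration("wrist");im=optics.capture("wrist");cv2.imwrite("pics/w13.png",im[...,::-1])
s=finder.silhouettes("cup","wrist");print([(t["confidence"],np.round(t["box"]).tolist()) for t in s[:3]])
print("exp mouth corners",proj("wrist",[np.array([568,-27,64])+R.from_euler("z",1.21).apply([i*32,j*32,0]) for i,j in((1,1),(1,-1),(-1,-1),(-1,1))],K).round(0).tolist())
cupfit("wrist")
for t in finder.boxes_of("pebble0","wrist"):
    b=t["box"];q=((b[0]+b[2])/2,(b[1]+b[3])/2);print(np.round(b).tolist(),round(t["confidence"],2),trayxy(q))
g=cv2.cvtColor(im,cv2.COLOR_RGB2GRAY)
for v in(None,):
  cc=int(proj("wrist",[568,-27,64],K)[0][0]);print("col",cc,g[60:235,cc].tolist())
E
```

```text
[553.76928732 -66.11279653 230.82308749]
[(0.63, [222.0, 95.0, 290.0, 165.0])]
exp mouth corners [[222.0, 93.0], [289.0, 93.0], [287.0, 159.0], [224.0, 159.0]]
wrist 0.7 [219.  95. 293. 162.] [(np.float64(0.9627013904215405), 569, -30, np.float64(1.2)), (np.float64(0.95344751866491), 569, -30, np.float64(1.25)), (np.float64(0.9419467481449149), 567, -30, np.float64(1.2))] tray -0.9196975962883299 -3.8928339717205342
[214.0, 23.0, 237.0, 48.0] 0.78 (22, 90)
[242.0, 31.0, 258.0, 55.0] 0.73 (40, 69)
[326.0, 137.0, 347.0, 156.0] 0.71 (60, -76)
[137.0, 98.0, 161.0, 119.0] 0.71 (-91, 77)
[294.0, 5.0, 315.0, 31.0] 0.66 (99, 58)
[146.0, 61.0, 170.0, 80.0] 0.65 (-58, 102)
[164.0, 72.0, 186.0, 95.0] 0.6 (-51, 81)
[242.0, 316.0, 268.0, 324.0] 0.54 (-149, -219)
[272.0, 0.0, 294.0, 11.0] 0.51 (87, 80)
col 255 [99, 98, 101, 111, 129, 138, 142, 143, 146, 148, 151, 148, 151, 153, 152, 150, 149, 148, 144, 145, 143, 144, 140, 138, 131, 135, 131, 131, 128, 128, 129, 131, 135, 129, 112, 81, 73, 65, 70, 79, 91, 101, 100, 106, 105, 105, 98, 103, 104, 103, 106, 101, 104, 101, 105, 103, 103, 104, 105, 101, 100, 98, 107, 102, 98, 103, 101, 103, 105, 105, 108, 127, 149, 159, 164, 164, 161, 163, 166, 163, 167, 158, 163, 162, 160, 157, 160, 157, 146, 132, 113, 114, 109, 113, 104, 97, 81, 74, 61, 66, 62, 70, 86, 93, 94, 101, 97, 100, 99, 98, 99, 96, 97, 100, 117, 131, 133, 136, 137, 138, 141, 135, 137, 140, 138, 133, 136, 130, 136, 141, 139, 138, 137, 135, 142, 137, 138, 138, 140, 138, 137, 140, 137, 136, 138, 136, 138, 139, 140, 138, 144, 165, 190, 205, 206, 200, 195, 191, 190, 190, 193, 193, 192, 192, 194, 193, 191, 191, 193, 193, 193, 190, 195, 192, 191]
```

```bash
python3 - <<'E'
from look import *
p,r=pose();v=tl(69.3,0,True);rows(p,r,[(np.array([568.1,-27.9,142]),v)])
E
```

```text
off [0.3526, -0.0036, 0.7426] rot [0.0002, 0.0005, 0.0]
```

send_rows:
  offset:
    - [0.3526,-0.0036,0.2]
    - [0.3526,-0.0036,0.5]
    - [0.3526,-0.0036,0.7426]
    - [0.3526,-0.0036,0.7426]
    - [0.3526,-0.0036,0.7426]
    - [0.3526,-0.0036,0.7426]
    - [0.3526,-0.0036,0.7426]
    - [0.3526,-0.0036,0.7426]
  delta_rot:
    - [0,0,0]
    - [0,0,0]
    - [0,0,0]
    - [0,0,0]
    - [0,0,0]
    - [0,0,0]
    - [0,0,0]
    - [0,0,0]

```text
time: 69.58
tool_pos: [568.2, -28.5, 142.6]
tcp_rot: [3.14, 0.003, 1.209]
contact_force: [0.9, -0.2, -1.2]
grip_width: 46.9
finger_force: 30.0
```

```bash
python3 - <<'E'
from look import *
o=[]
for i in range(6): o.append(np.r_[pose()[0]]);optics.capture("top")
o=np.array(o);print(o.mean(0),o.std(0))
v=tl(69.3,0,True);rows(o.mean(0),pose()[1],[(np.array([568.1,-27.9,71]),v)])
E
```

```text
[568.1084331  -28.42389369 142.2830939 ] [0.06202892 0.02161391 0.16602927]
off [0.0058, -0.0023, 0.594] rot [0.0002, 0.0005, -0.0001]
```

send_rows:
  offset:
    - [0.005,-0.002,0.1]
    - [0.005,-0.002,0.2]
    - [0.005,-0.002,0.28]
    - [0.005,-0.002,0.34]
    - [0.005,-0.002,0.38]
    - [0.005,-0.002,0.38]
  delta_rot:
    - [0,0,0]
    - [0,0,0]
    - [0,0,0]
    - [0,0,0]
    - [0,0,0]
    - [0,0,0]

```text
time: 70.62
tool_pos: [567.9, -27.9, 96.1]
tcp_rot: [3.141, 0.003, 1.209]
contact_force: [-0.3, 0.4, -0.3]
grip_width: 47.0
finger_force: 30.0
```

```bash
python3 - <<'E'
from look import *
o=[]
for i in range(5): o.append(np.r_[pose()[0],get_obs()["contact_force"]]);optics.capture("side")
print(np.mean(o,0).round(2));rows(np.mean(o,0)[:3],pose()[1],[(np.array([568.1,-27.9,70.5]),tl(69.3,0,True))])
E
```

```text
[ 5.6817e+02 -2.7910e+01  9.6620e+01 -6.0000e-02 -2.0000e-02 -1.2300e+00]
off [0.0005, -0.001, 0.2176] rot [0.0003, 0.0004, -0.0001]
```

No side force, and the weight is still carried, so the candle is inside the cup. I finish lowering, release and back off.

send_rows:
  offset:
    - [0,0,0.1]
    - [0,0,0.17]
    - [0,0,0.2]
    - [0,0,0.218]
    - [0,0,0.218]
  delta_rot:
    - [0,0,0]
    - [0,0,0]
    - [0,0,0]
    - [0,0,0]
    - [0,0,0]

```text
time: 71.5
tool_pos: [568.1, -28.0, 70.2]
tcp_rot: [3.141, 0.003, 1.209]
contact_force: [1.0, 0.2, -1.1]
grip_width: 47.3
finger_force: 30.0
```

send_rows:
  offset:
    - [0,0,0]
    - [0,0,0]
    - [0,0,0]
    - [0,0,0]
    - [0,0,0]
  delta_rot:
    - [0,0,0]
    - [0,0,0]
    - [0,0,0]
    - [0,0,0]
    - [0,0,0]
  grip: 1

```text
time: 72.12
tool_pos: [568.0, -28.0, 70.4]
tcp_rot: [3.14, 0.003, 1.209]
contact_force: [-0.6, -0.4, 0.6]
grip_width: 90.2
finger_force: 0.0
```

send_rows:
  offset:
    - [0,0,-0.3]
    - [0,0,-0.8]
    - [0,0,-1.0]
    - [0,0,-1.0]
  delta_rot:
    - [0,0,0]
    - [0,0,0]
    - [0,0,0]
    - [0,0,0]

```text
time: 72.62
tool_pos: [569.1, -27.7, 192.3]
tcp_rot: [3.136, 0.002, 1.209]
contact_force: [0.1, 0.9, -0.5]
grip_width: 91.9
finger_force: 0.0
```

send_rows:
  offset:
    - [-0.9,0,-0.6]
    - [-0.9,0,-0.6]
    - [-0.9,0,-0.6]
    - [-0.9,0,-0.6]
    - [-0.9,0,-0.6]
  delta_rot:
    - [0,0,0]
    - [0,0,0]
    - [0,0,0]
    - [0,0,0]
    - [0,0,0]

```text
time: 73.25
tool_pos: [529.5, -127.0, 260.8]
tcp_rot: [-3.139, 0.003, 1.21]
contact_force: [-1.2, 0.3, -0.5]
grip_width: 91.9
finger_force: 0.0
```

```bash
python3 - <<'E'
from look import *
p,r=pose();print(p)
candlefit("wrist",13,568,-28,12);candlefit("side",13,568,-28,12)
im=optics.capture("wrist")
for t in finder.boxes_of("pebble0","wrist"):
    b=t["box"];q=((b[0]+b[2])/2,(b[1]+b[3])/2);print(np.round(b).tolist(),round(t["confidence"],2),trayxy(q))
cupfit("top");cupfit("side");shk()
E
```

```text
[ 529.51907299 -127.04464158  260.75866602]
[199. 145.  70.] 0.96 [235.  32. 283.  87.]
[(np.float64(0.9413102820746133), 568, -30), (np.float64(0.9404003639672429), 569, -30), (np.float64(0.936986301369863), 569, -31), (np.float64(0.9296413980935089), 568, -31), (np.float64(0.924181247196052), 569, -29)] [  0.93450392 568.6        -30.2       ]
[138. 101.  32.] 0.82 [258. 184. 276. 204.]
[(np.float64(0.545774647887324), 574, -16), (np.float64(0.537261698440208), 573, -18), (np.float64(0.537261698440208), 568, -25), (np.float64(0.537261698440208), 566, -28), (np.float64(0.5363321799307958), 574, -18)] [ 5.38778385e-01  5.71000000e+02 -2.10000000e+01]
[ 37.  60. 104.] 0.59 [237. 148. 254. 172.]
[327.0, 79.0, 343.0, 97.0] 0.74 (60, -76)
[150.0, 2.0, 172.0, 21.0] 0.71 (-60, 102)
[143.0, 39.0, 164.0, 62.0] 0.6 (-92, 75)
[170.0, 10.0, 190.0, 32.0] 0.59 (-48, 82)
top 0.58 [252. 156. 280. 189.] [(np.float64(0.4252450980392157), 569, -26, np.float64(1.25)), (np.float64(0.42509135200974424), 569, -24, np.float64(1.2)), (np.float64(0.4240583232077764), 569, -26, np.float64(1.15))] tray 0.0 0.0Traceback (most recent call last):
  File "<stdin>", line 7, in <module>
  File "look.py", line 28, in cupfit
    optics.capture(c);K=optics.get_calibration(c);s=[t for t in finder.silhouettes("cup",c)][0];best=[]
                                                    ~~~~~~~~~~~~~~~~~~~~~~~~~~~~~~~~~~~~~~~~^^^
IndexError: list index out of range
```

```bash
python3 - <<'E'
from look import *
q=proj("wrist",T0-52*ex-50*ey+[0,0,16])[0];print(q)
im=optics.capture("wrist");cv2.imwrite("pics/w14.png",im[...,::-1])
for t in finder.boxes_of("pebble0","wrist"):
    b=t["box"];print(np.round(b).tolist(),round(t["confidence"],2),trayxy(((b[0]+b[2])/2,(b[1]+b[3])/2)))
x,y=int(q[0]),int(q[1]);print(im[max(0,y-24):y+25:4,max(0,x-24):x+25:4].astype(int).tolist().__len__());h=cv2.cvtColor(im,cv2.COLOR_RGB2HSV)
print(h[max(0,y-28):y+29:4,x-28:x+29:4,1].tolist())
shk()
optics.capture("side")
for t in finder.boxes_of("pebble0","side"):
    b=t["box"];print("side",np.round(b).tolist(),round(t["confidence"],2),trayxy(((b[0]+b[2])/2,(b[1]+b[3])/2),"side"))
E
```

```text
[243.94629594 122.08880779]
[141.0, 39.0, 162.0, 59.0] 0.85 (-93, 77)
[326.0, 78.0, 347.0, 95.0] 0.84 (61, -77)
[150.0, 0.0, 173.0, 20.0] 0.76 (-58, 102)
[166.0, 8.0, 189.0, 33.0] 0.74 (-50, 83)
[234.0, 113.0, 255.0, 131.0] 0.65 (-51, -50)
13
[[153, 158, 154, 165, 160, 157, 165, 157, 175, 159, 162, 153, 169, 154, 168], [160, 155, 156, 157, 157, 158, 153, 158, 167, 157, 156, 167, 163, 160, 166], [152, 157, 155, 156, 162, 161, 159, 151, 154, 153, 162, 163, 156, 159, 151], [156, 151, 156, 157, 152, 162, 157, 153, 158, 156, 158, 158, 160, 173, 163], [155, 157, 152, 157, 157, 157, 156, 153, 156, 158, 155, 154, 153, 167, 166], [153, 155, 152, 154, 154, 154, 136, 86, 86, 142, 162, 157, 157, 154, 163], [152, 155, 152, 151, 152, 150, 47, 59, 73, 77, 152, 159, 152, 157, 154], [146, 152, 154, 153, 158, 133, 55, 53, 52, 65, 147, 151, 153, 161, 160], [155, 148, 153, 158, 152, 157, 58, 59, 54, 90, 160, 155, 158, 156, 150], [151, 153, 152, 153, 155, 153, 144, 97, 115, 150, 158, 157, 155, 153, 155], [148, 151, 151, 158, 151, 159, 159, 149, 151, 154, 155, 150, 156, 158, 154], [149, 151, 149, 154, 153, 153, 152, 159, 155, 156, 158, 154, 153, 150, 156], [146, 150, 147, 145, 149, 152, 155, 159, 152, 154, 150, 151, 153, 152, 148], [145, 148, 147, 150, 154, 151, 150, 155, 154, 153, 149, 150, 151, 147, 149], [147, 149, 149, 149, 145, 149, 152, 155, 150, 155, 154, 154, 151, 149, 149]]
[(np.float64(0.944), -1, 0), (np.float64(0.936), -4, 0), (np.float64(0.931), 2, -4), (np.float64(0.918), -7, 4)]
side [239.0, 188.0, 252.0, 197.0] 0.59 (13, 94)
side [297.0, 208.0, 308.0, 215.0] 0.57 (61, -73)
side [271.0, 182.0, 275.0, 188.0] 0.51 (92, 61)
side [263.0, 178.0, 270.0, 184.0] 0.43 (92, 86)
```

All four quarters now hold pebbles: 3 near-left, 4 far-left, 1 near-right and 1 far-right. Two in the near-left quarter lie close together, so I check their height from a second viewpoint.

```bash
python3 - <<'E'
from look import *
p,r=pose();v=tl(69.3,0,True);D=T0-62*ex+50*ey+[0,0,210];print(D,chk(D,v));rows(p,r,[((p+D)/2,v)])
o=[]
optics.capture("wrist");k=optics.get_calibration("wrist")
E
```

```text
[497.16485348   8.4051119  210.        ] ([-0.14, 0.31, 1.63, 0.0, 1.21, 0.22], np.float64(0.0), np.float64(0.93))
off [0.4857, -0.3293, 0.2176] rot [0.0002, 0.0005, -0.0001]
```

send_rows:
  offset:
    - [0.48,-0.33,0.217]
    - [0.48,-0.33,0.217]
    - [0.48,-0.33,0.217]
    - [0.48,-0.33,0.217]
  delta_rot:
    - [0,0,0]
    - [0,0,0]
    - [0,0,0]
    - [0,0,0]

```text
time: 74.6
tool_pos: [513.9, -61.5, 237.0]
tcp_rot: [3.139, 0.003, 1.209]
contact_force: [-0.7, 0.2, -0.8]
grip_width: 91.7
finger_force: 0.0
```

```bash
cat >> look.py <<'E'
def peb(): 
    optics.capture("wrist")
    for t in finder.boxes_of("pebble0","wrist"):
        b=t["box"];q=((b[0]+b[2])/2,(b[1]+b[3])/2);print(np.round(b).tolist(),round(t["confidence"],2),trayxy(q),trayxy(q,z=28))
E
python3 -c "
from look import *
print(pose()[0]);peb()"
```

```text
[513.85685606 -61.49469066 236.96412884]
[200.0, 62.0, 224.0, 84.0] 0.94 (-48, 83) (-48, 82)
[269.0, 161.0, 286.0, 181.0] 0.86 (-50, -49) (-49, -47)
[278.0, 23.0, 295.0, 43.0] 0.76 (40, 71) (38, 70)
[362.0, 126.0, 383.0, 146.0] 0.66 (63, -76) (61, -72)
[174.0, 92.0, 194.0, 111.0] 0.64 (-93, 76) (-90, 75)
[250.0, 14.0, 269.0, 36.0] 0.63 (21, 93) (19, 92)
[328.0, 0.0, 353.0, 20.0] 0.56 (99, 58) (95, 57)
[184.0, 53.0, 206.0, 73.0] 0.54 (-58, 102) (-57, 100)
```

send_rows:
  offset:
    - [0.48,-0.33,0.217]
    - [0.48,-0.33,0.217]
    - [0.48,-0.33,0.217]
    - [0.48,-0.33,0.217]
    - [0.48,-0.33,0.217]
  delta_rot:
    - [0,0,0]
    - [0,0,0]
    - [0,0,0]
    - [0,0,0]
    - [0,0,0]

```text
time: 75.32
tool_pos: [497.1, 6.2, 210.5]
tcp_rot: [3.139, 0.003, 1.208]
contact_force: [0.4, 0.2, -0.1]
grip_width: 91.7
finger_force: 0.0
```

```bash
python3 -c "
from look import *
print(pose()[0]);peb();peb()"
```

```text
[497.0844777    6.19815887 210.52301157]
[286.0, 70.0, 309.0, 95.0] 0.96 (20, 94) (18, 94)
[302.0, 218.0, 323.0, 233.0] 0.84 (-50, -50) (-49, -45)
[370.0, 54.0, 395.0, 78.0] 0.81 (99, 59) (95, 61)
[209.0, 145.0, 229.0, 168.0] 0.79 (-92, 77) (-89, 78)
[315.0, 78.0, 332.0, 97.0] 0.72 (39, 75) (37, 76)
[216.0, 111.0, 240.0, 128.0] 0.71 (-61, 103) (-60, 103)
[398.0, 182.0, 421.0, 202.0] 0.69 (61, -77) (59, -70)
[353.0, 32.0, 375.0, 59.0] 0.67 (93, 86) (89, 87)
[236.0, 117.0, 258.0, 140.0] 0.58 (-50, 84) (-49, 85)
[353.0, 34.0, 378.0, 60.0] 0.91 (93, 85) (89, 86)
[316.0, 79.0, 337.0, 99.0] 0.87 (41, 72) (39, 73)
[218.0, 110.0, 241.0, 129.0] 0.83 (-60, 102) (-58, 103)
[302.0, 217.0, 322.0, 234.0] 0.76 (-51, -50) (-50, -44)
[209.0, 146.0, 229.0, 166.0] 0.73 (-92, 77) (-90, 78)
[370.0, 54.0, 394.0, 79.0] 0.71 (98, 59) (94, 61)
[235.0, 117.0, 259.0, 139.0] 0.7 (-50, 85) (-49, 85)
[398.0, 185.0, 422.0, 201.0] 0.64 (62, -78) (59, -71)
[295.0, 139.0, 377.0, 215.0] 0.52 (2, -15) (1, -10)
```

```bash
python3 - <<'E'
from look import *
candlefit("wrist",13,568,-28,12)
from plant import ticket
print(ticket.close_job())
E
```

```text
[192. 139.  65.] 0.69 [311. 156. 371. 213.]
[(np.float64(0.9060077519379846), 568, -29), (np.float64(0.9052224371373307), 568, -28), (np.float64(0.9027599486521181), 569, -30), (np.float64(0.8962536023054755), 568, -30), (np.float64(0.8950735764555342), 569, -31)] [  0.90106346 568.4        -29.6       ]
[122. 107.  95.] 0.35 [208. 147. 231. 167.]
[(np.float64(0.0), 580, -16), (np.float64(0.0), 580, -17), (np.float64(0.0), 580, -18), (np.float64(0.0), 580, -19), (np.float64(0.0), 580, -20)] [  0. 580. -18.]
the job is handed in; nothing more can be done
None
```

I handed in the job; no verdict came back, but by my last camera measurements the cup is mouth-up and centred on the tray with the candle upright inside, all nine pebbles lie in a single layer with every quarter covered (4, 3, 1 and 1 – not evenly), and the shaker stands upright on its coaster.

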